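Read out the climate loggers and hang them up

TASK

Stand all the loose climate loggers on the desk in the pockets of the read-out dock, one to a pocket, and swing the clamp fully shut so that it drives them all home together; leave it shut for two seconds. Then swing the clamp open again, take the loggers out and hang each by its loop on a free hook of its own on the carousel, turning the carousel to bring free hooks out to the open front, and let everything come to rest. Do not shove the mug or the stapler about.

Things in the scene. Friction and masses are not known exactly. Their poses are not given: they have to be found in the camera images.
- log0_mid (a point): Centre (half-way up) of climate logger 0; the three are alike, two or three are present (else None). Upright block, white with a grey, heavy foot, 34 (its x) x 42 (its y) x 46 mm high with a rigid rectangular loop on top, 84 mm high in all; this point is 42 mm above the underside and 34 mm below the underside of the loop's top bar. 0.11 kg; stands upright on the desk at the start, z up; no wrong way round.
- log1_mid (a point): Centre of climate logger 1, as logger 0. Its loop: outer width 42 mm (y), flush with the block's sides; bars 12 mm deep along x, uprights 6 mm wide, top bar 8 mm high. The opening is 30 mm wide and 30 mm high, looks along x, and begins 4 mm above this point.
- log2_mid (a point): Centre of climate logger 2, as logger 0. Loggers are best gripped from above across their 42 mm width (y), a finger outside each upright of the loop, 61 mm above the underside (19 mm above this point), which keeps the opening and the lower block free.
- pocket0 (a point): Pocket 0 of the dock: where a logger's centre lies when it is fully home there, 60 mm above the desk. Three pockets in a row along the dock's x at 56 mm pitch; the point's axes are the dock's. A pocket is 38 (x) by 46 mm (y), 2 mm play a side, for a logger with its x along the dock's x, either way round.
- pocket1 (a point): Pocket 1, the middle one, as pocket 0. An inserted logger first rests on a friction seat 8 mm too high (centre 68 mm above the desk); about 6 N pushes the seat down to home, where it stays.
- pocket2 (a point): Pocket 2, as pocket 0. The pockets' walls are straight up to 38 mm above the desk and then flare outward to a rim 48 mm above the desk.
- clamp (a joint): Angle of the dock's aluminium clamp, rad: 0 fully shut (level over the pockets, a rubber rib pressing on the loggers' loops), 2.7 fully open (leaning out beyond the dock's +y side, clear of the pockets). Friction hinge: stays where it is left; about 3 N at its bar moves it, up to 15 N while it drives loggers home.
- clamp_hinge (a point): Middle of the clamp's hinge line, 62 mm to the dock's +y side of the middle pocket, 115 mm above the desk; the line runs along the dock's x.
- clamp_bar (a point): Middle of the clamp's black round handle bar, 18 mm thick, parallel to the hinge line, 60 mm free between its side arms, 39 mm clear of the plate. At angle a it lies 124*cos(a) mm from the hinge line towards the dock's -y and 124*sin(a) mm above it. Can be pinched from above, a finger either side, and swung in an arc while it turns between the fingers.
- carousel: Carousel's fixed stand, 170 mm round foot; origin on the desk on the turning axis. Its -x side is the open front, roughly towards the robot. A clear half cover, top 164 mm above the desk, roofs the rear from 17 mm behind the axis, so loggers can be hung only on hooks that point to the front: within about 35 degrees of the stand's -x is easy.
- rotor (a joint): Angle of the carousel's hub, rad, counter-clockwise from above relative to the stand; at 0 hook 0 points to the stand's +x. Turns either way (stops at -9 and 9); friction of 0.06 N m keeps it where it is left.
- carousel_knob (a point): Middle of the black bar knob on the turning axis on top of the carousel, for turning it: 50 mm long, 14 mm thick, 34 mm high, top 208 mm above the desk. The point's x axis lies along the bar, points the way hook 0 points and turns with the hub.
- hook0 (a point): Free hook 0. The hub has five hooks 72 degrees apart; hooks 0, 1, 2 (counter-clockwise in that order) are free, the other two carry loggers sealed on for good. This point is on top of the hook's level peg where a loop should hang: 92 mm from the turning axis, 128 mm above the desk.
- hook1 (a point): Free hook 1, as hook 0. The round steel peg, 6 mm thick, points straight out from the axis and ends 116 mm from it in a tip that turns up 10 mm above the peg's top; a collar of 14 mm diameter sits 70 to 74 mm from the axis.
- hook2 (a point): Free hook 2, as hook 0. To hang a logger its x lies along the peg; the loop's opening is passed inward over the upturned tip until the loop is above this point, then lowered onto the peg.
- mug: White mug, 80 mm wide, 95 mm high, origin under its centre; a bystander, leave it.
- stapler: Stapler, 130 x 36 x 55 mm, origin under its centre; a bystander, leave it.
There are look-alikes about, which are no part of the job. What is shaped like the part that bears log1_mid but yellow is not meant. Leave any orange look-alike of the part that bears log2_mid alone.

How it is judged:
On the way:
1. every logger present is in a pocket of its own, driven home, with the clamp shut (value of joint clamp below 0.06 rad and ((horizontal distance between log0_mid and pocket0 below 0.006 m and z of log0_mid in the frame of pocket0 between -0.004 and 0.0035 m) or (horizontal distance between log0_mid and pocket1 below 0.006 m and z of log0_mid in the frame of pocket1 between -0.004 and 0.0035 m) or (horizontal distance between log0_mid and pocket2 below 0.006 m and z of log0_mid in the frame of pocket2 between -0.004 and 0.0035 m)) and ((horizontal distance between log1_mid and pocket0 below 0.006 m and z of log1_mid in the frame of pocket0 between -0.004 and 0.0035 m) or (horizontal distance between log1_mid and pocket1 below 0.006 m and z of log1_mid in the frame of pocket1 between -0.004 and 0.0035 m) or (horizontal distance between log1_mid and pocket2 below 0.006 m and z of log1_mid in the frame of pocket2 between -0.004 and 0.0035 m)) and ((horizontal distance between log2_mid and pocket0 below 0.006 m and z of log2_mid in the frame of pocket0 between -0.004 and 0.0035 m) or (horizontal distance between log2_mid and pocket1 below 0.006 m and z of log2_mid in the frame of pocket1 between -0.004 and 0.0035 m) or (horizontal distance between log2_mid and pocket2 below 0.006 m and z of log2_mid in the frame of pocket2 between -0.004 and 0.0035 m))), for 1 s.
At the end, for the whole second after the job is handed in: Every logger present hangs by its loop on a free hook of its own: its centre within 28 mm horizontally of the hook's point and 24 to 45 mm below it, within 20 degrees of upright, 50 mm or more from the other loggers; loggers and carousel at rest (((horizontal distance between log0_mid and hook0 below 0.028 m and z of log0_mid in the frame of hook0 between -0.045 and -0.024 m) or (horizontal distance between log0_mid and hook1 below 0.028 m and z of log0_mid in the frame of hook1 between -0.045 and -0.024 m) or (horizontal distance between log0_mid and hook2 below 0.028 m and z of log0_mid in the frame of hook2 between -0.045 and -0.024 m)) and angle between each of log0_mid, log1_mid, log2_mid's own z axis and vertical below 0.35 rad and horizontal distance between log0_mid and log1_mid above 0.05 m and ((horizontal distance between log1_mid and hook0 below 0.028 m and z of log1_mid in the frame of hook0 between -0.045 and -0.024 m) or (horizontal distance between log1_mid and hook1 below 0.028 m and z of log1_mid in the frame of hook1 between -0.045 and -0.024 m) or (horizontal distance between log1_mid and hook2 below 0.028 m and z of log1_mid in the frame of hook2 between -0.045 and -0.024 m)) and horizontal distance between log1_mid and log2_mid above 0.05 m and ((horizontal distance between log2_mid and hook0 below 0.028 m and z of log2_mid in the frame of hook0 between -0.045 and -0.024 m) or (horizontal distance between log2_mid and hook1 below 0.028 m and z of log2_mid in the frame of hook1 between -0.045 and -0.024 m) or (horizontal distance between log2_mid and hook2 below 0.028 m and z of log2_mid in the frame of hook2 between -0.045 and -0.024 m)) and horizontal distance between log2_mid and log0_mid above 0.05 m and linear speed of each of log0, log1, log2 below 0.1 m/s and velocity of joint rotor between -0.1 and 0.1 rad/s); the robot touches nothing.
It fails at once if the mug is shoved more than 3 cm (distance of mug from where it was at the start of the episode above 0.03 m).
It fails at once if the stapler is shoved more than 3 cm (distance of stapler from where it was at the start of the episode above 0.03 m).
Of log0, log1, log2 only 2 to 3 are there at a start; the rules pass over those that are not, and their reading is None.
At some moment in a run one of log0, log1, log2 may be knocked a few centimetres aside while the robot is not near it.
It also fails if it takes over 210 s, if anything falls off the work surface, if the arm or the gripper's body presses on something with over 40 N, if the wrist force passes 120 N, or if a joint passes its speed limit or range.

ROBOT

A 7-joint arm with a two-finger parallel gripper is mounted at the origin on the work surface. World frame = base frame: x ahead of the robot, y to its left, z up, the work surface at z = 0. Lengths are in m, angles in rad, forces in N, time in s.
With the tool pointing down it reaches from about 0.4 to 0.925 m from the base axis. Payload 4.1 kg.
Tool frame: the origin (TCP) lies midway between the tips of the shut fingers; the grasp point (between the pads) lies 19 mm behind it (robot.pinch_z is the distance from the TCP to the grasp point, in m); z points along the fingers, y is the direction in which the jaws open and shut (so a half turn about z gives the same grasp; the last joint's range is limited). The gripper opens to 85 mm and grips with 20 to 120 N. Pads are 22 mm wide; open, the fingers measure 114 mm over their backs; the gripper's body (76 mm by 85 mm) begins 54 mm behind the grasp point. The pads swing forward as they close: fully open they stand 13 mm farther back than shut.
Start: joints at [-1.412, 0.398, 0.045, 1.537, -0.019, 1.207, -0.051], TCP at [0.166, 0.629, 0.231] pointing down, gripper open.
Joint ranges: [-2.82, 2.82], [-0.49, 2.23], [-1.37, 1.46], [0, 2.46], [-1.36, 4.5], [0.23, 2], [-2.94, 2.94]. Speed limits (rad/s): [2.57, 2.57, 3.14, 3.14, 3.14, 3.14, 3.14].

INTERFACE

Orientations are given as a unit quaternion [x, y, z, w].
In Python, from rig import robot, cams, order gives the robot as it stands. The module is installed in compiled form; this text tells all that it offers.
- The arm moves only by the tool move_arm, never from a script. Its argument "increments" is one flat list of numbers, 4 for each row, row after row: the shift along the tool's x, y, z in m, then the turn about the tool's z in degrees. A call has exactly 10 rows; each row shifts and turns the pose as measured when the row begins, along the tool's axes as they then stand; what a row does not reach is not made up. A row lasts 1/8 s, in which the tool goes at most 62.5 mm and 10.7 degrees, less where a joint would pass 70% of its speed; a pose out of reach is approached as far as the arm can. A call is refused whole if a number of a shift passes 0.0625 or a number of a turn 10.7, either way. A call with a gripper value outside its range is refused whole. "fingers" is the closure in counts, from 0 (fully open) to 255 (shut), set as the call begins (left out, the last holds). The fingers move at their own pace and stop on an object; the grip force is fixed at half the most. Time passes only in rows, so rows that do not move let the fingers close, or fill a call up. It gives the time, the measured TCP pose, the force and the opening at its end, in the units of the state.
- robot.sense(): the state, without advancing time (a new reading comes with each control period).
- cams.get_image(name): name is "side" or "top" or "wrist"; returns a dict with "pixels" (480x640x3 uint8, blue, green, red), "fx", "fy", "cx", "cy" (pixels), "k1" (the pictures are not rectified: a ray, as slopes to the right and down, at radius r is drawn at 1 + k1 r^2 times it, then the intrinsics apply), "R" (3x3) and "t" (3): a world point X has camera coordinates R X + t. Camera axes: x right, y down, z forward; pixel columns grow to the right and rows downward; lengths in m; the calibration is good to about 2 mm. A picture is of the moment at which its call begins. There is no depth.
- order.hand_in(): hands the job in, once; it reports no verdict.
The state is a dict: "t": time; "joints": joint angles; "qvel": joint speeds; "tau": joint torques, N m; "eef_pos": TCP position; "orientation": TCP orientation; "force": force on the tool from outside, world axes, zero at the start; "ft_torque": the same for the moment, N m; "finger_gap": opening from 0.0 (shut) to 1.0 (fully open).
Only numpy, scipy, OpenCV 4.12 (cv2) and the standard library are available. Lean on these libraries where they do the work, as an engineer would, in place of code of your own. Each camera call takes 0.05 s, during which the arm holds its last target. There are 200 camera calls.

## Working session

There is one attempt and no reset: what is moved stays moved. The work goes in short steps, Python scripts to look and compute and a tool call to move; the robot and the scene stay as the last step left them, time stands still between calls to the robot, and variables do not carry over. Pictures are saved under pics/ and viewed, about 12 in all and at most 16, crops included, and the job is handed in when it is done.

Besides the shell and the picture viewer there is one more tool, called as a command line: name --argument value ..., lists and objects as JSON in quotes. move_arm: Moves the arm, as the interface text tells. Its arguments: {"type":"object","properties":{"increments":{"type":"array"},"fingers":{"type":"number"}},"required":["increments"]}

```bash
mkdir -p pics
cat > h.py <<'E'
import numpy as np, cv2
from rig import robot, cams, order
def get(n,save=None):
    d=cams.get_image(n)
    if save: cv2.imwrite('pics/'+save+'.png',d['pixels'])
    np.save('pics/cal_'+n+'.npy',{k:d[k] for k in d if k!='pixels'},allow_pickle=True)
    return d
def cal(n): return np.load('pics/cal_'+n+'.npy',allow_pickle=True).item()
def ray(d,u,v):
    x=(u-d['cx'])/d['fx'];y=(v-d['cy'])/d['fy'];rd=np.hypot(x,y);r=rd
    for _ in range(30): r=rd/(1+d['k1']*r*r)
    s=r/rd if rd>0 else 1
    R=np.array(d['R']);t=np.array(d['t']);return -R.T@t, R.T@np.array([x*s,y*s,1.])
def at(d,u,v,z):
    c,w=ray(d,u,v);return c+w*(z-c[2])/w[2]
def proj(d,X):
    p=np.array(d['R'])@np.array(X,float)+np.array(d['t']);x,y=p[:2]/p[2];f=1+d['k1']*(x*x+y*y)
    return np.array([d['fx']*x*f+d['cx'],d['fy']*y*f+d['cy']])
E
python3 - <<'E'
from h import *
for n in('top','side','wrist'):
    d=get(n,n+'0'); print(n,[round(float(d[k]),3) for k in('fx','fy','cx','cy','k1')],(-np.array(d['R']).T@d['t']).round(3),np.array(d['R']).round(3).tolist())
s=robot.sense();print({k:np.round(s[k],3).tolist() for k in s},robot.pinch_z)
E
```

```text
top [491.692, 491.692, 328.739, 237.25, -0.053] [0.419 0.029 1.273] [[-0.006, -1.0, 0.017], [-0.995, 0.004, -0.105], [0.105, -0.018, -0.994]]
side [489.518, 489.518, 326.415, 235.731, -0.027] [ 0.512 -0.95   0.981] [[1.0, -0.007, 0.011], [0.004, -0.659, -0.752], [0.012, 0.752, -0.659]]
wrist [356.476, 356.476, 316.197, 236.216, -0.062] [0.088 0.648 0.372] [[0.255, 0.967, -0.001], [0.92, -0.242, 0.309], [0.299, -0.079, -0.951]]
{'t': 0.15, 'joints': [-1.412, 0.399, 0.045, 1.538, -0.019, 1.207, -0.051], 'qvel': [-0.001, -0.003, -0.0, -0.006, -0.001, 0.001, -0.001], 'tau': [0.002, -47.556, 1.367, -25.451, 0.012, 0.007, -0.0], 'eef_pos': [0.166, 0.628, 0.231], 'orientation': [0.128, 0.992, -0.001, -0.0], 'force': [-0.041, -0.008, -0.457], 'ft_torque': [-0.012, -0.001, -0.032], 'finger_gap': 0.999} 0.0187
```

View pics/top0.png

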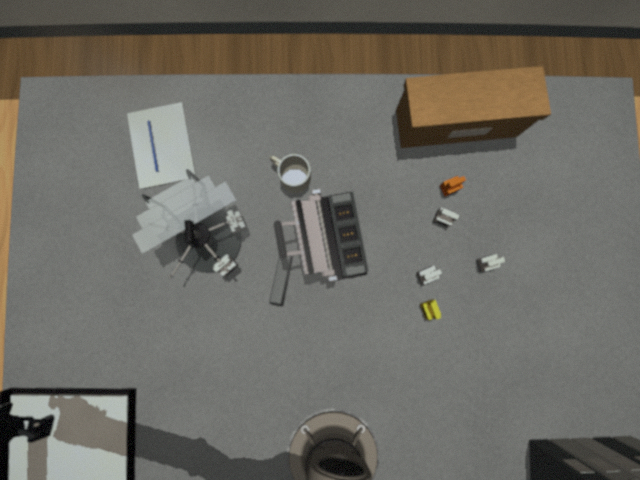

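View pics/side0.png

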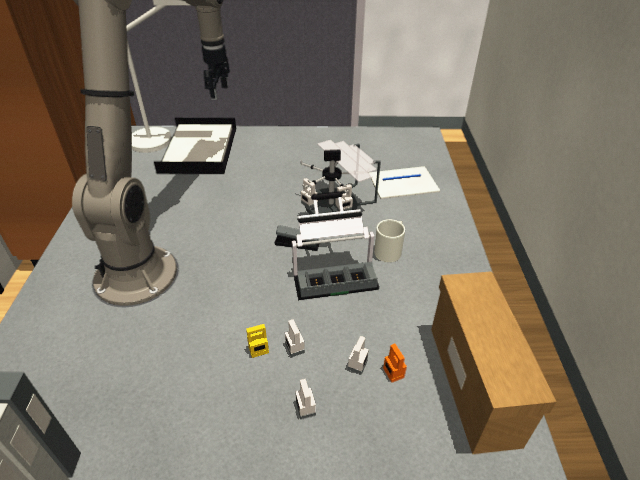

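Top view: white loggers at (447,217), (430,274) and (491,262). The look-alikes are yellow at (431,310) and orange at (453,185). Dock at (347,234), mug (294,170), stapler (280,280), carousel (195,235) with two sealed loggers at (235,220) and (224,265). The side view agrees. I choose the three white ones and check them in a close crop.

Run:
```python
import cv2,numpy as np
def crop(n,x0,y0,w,h,s):
    i=cv2.imread(f'pics/{n}.png')[y0:y0+h,x0:x0+w]; i=cv2.resize(i,None,fx=s,fy=s,interpolation=cv2.INTER_CUBIC)
    for k in range(0,w):
        if (x0+k)%10==0: cv2.line(i,(k*s,0),(k*s,6),(0,255,0),1); 
        if (x0+k)%20==0: cv2.putText(i,str(x0+k),(k*s,16),0,.35,(0,255,255),1)
    for k in range(0,h):
        if (y0+k)%10==0: cv2.line(i,(0,k*s),(6,k*s),(0,255,0),1)
        if (y0+k)%20==0: cv2.putText(i,str(y0+k),(8,k*s+4),0,.35,(0,255,255),1)
    return i
a=crop('top0',410,195,100,100,6);  cv2.imwrite('pics/c1.png',a)
b=crop('top0',265,180,115,140,4); c=crop('side0',270,200,115,100,4)[:,:]
o=np.zeros((560,800,3),np.uint8); 
b=crop('top0',270,180,100,140,4); c=crop('side0',285,200,100,105,4)
o[:560,:400]=b[:560];o[:420,400:]=c; cv2.imwrite('pics/c2.png',o)
b=crop('top0',130,165,120,130,5)[:,:600]; cv2.imwrite('pics/c3.png',b[:600])
```

```text
(no output)
```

View pics/c1.png

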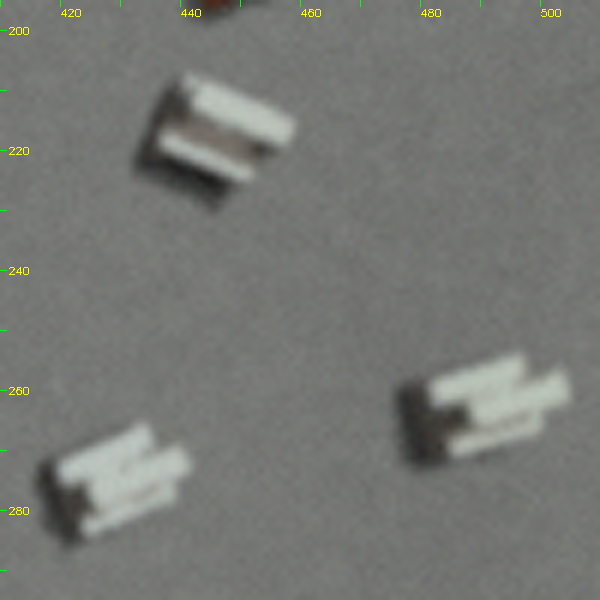

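View pics/c2.png

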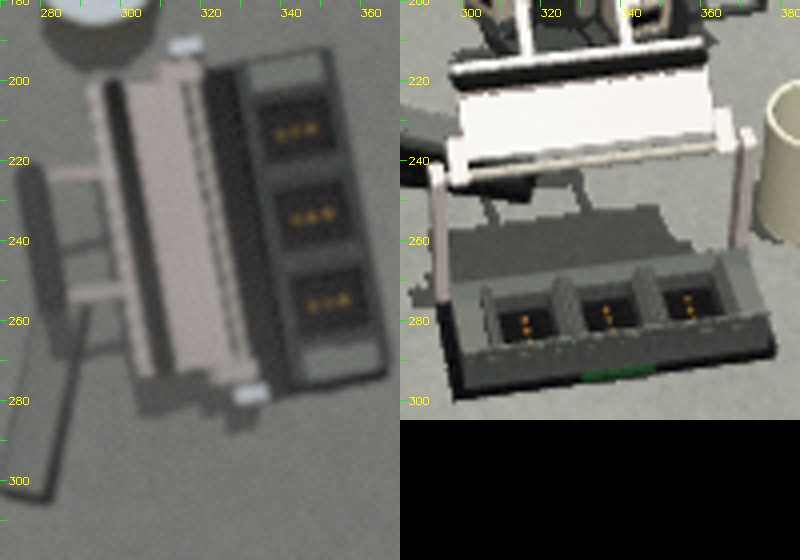

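View pics/c3.png

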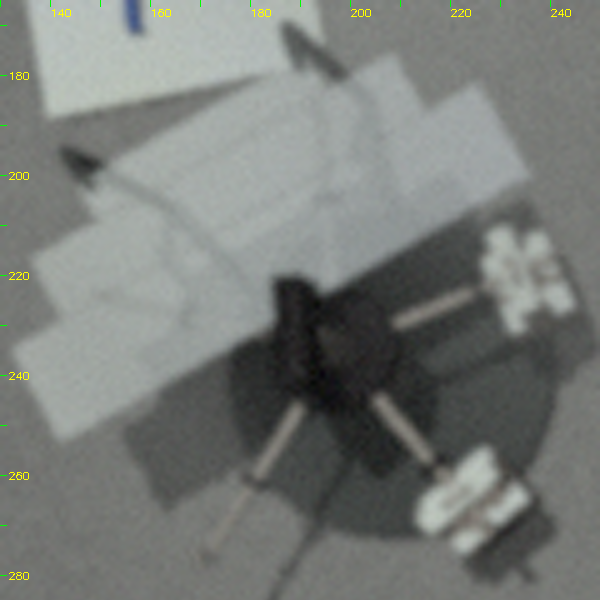

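Crops: all three white loggers are confirmed, with loop bars at top-view (450,213), (433,274) and (497,261). Dock pockets are at (344,212), (348,234) and (352,256), with the clamp leaning to +y. On the carousel, one free hook points down-left to (170,277). The two sealed loggers are at the front, and the knob is near (193,234).

```bash
cat >> h.py <<'E'
def tri(obs):
    A=np.zeros((3,3));b=np.zeros(3)
    for d,u,v in obs:
        c,w=ray(d,u,v);w=w/np.linalg.norm(w);P=np.eye(3)-np.outer(w,w);A+=P;b+=P@c
    X=np.linalg.solve(A,b);return X,[np.round(proj(d,X)-[u,v],1).tolist() for d,u,v in obs]
def pose():
    s=robot.sense();p=np.array(s['eef_pos']);q=s['orientation']
    from scipy.spatial.transform import Rotation as Ro
    return s,p,Ro.from_quat(q).as_matrix()
def plan(x,y,z,yaw=None,n=10,cur=None):
    """yaw: world angle (deg) of tool y (mod 180). prints equal rows n"""
    s,p,R=pose()
    if cur is not None: p=np.array(cur[:3]);a=cur[3]
    else: a=np.degrees(np.arctan2(R[1,1],R[0,1]))
    dy=0 if yaw is None else (yaw-a+90)%180-90
    print('cur',p.round(4),'yaw %.1f'%a,'turn %.1f (world ccw %.1f) j7 %.2f'%(-dy,dy,s['joints'][6]),'F',np.round(s['force'],1),'gap %.3f'%s['finger_gap'],'t %.1f'%s['t'])
    D=(np.array([x,y,z])-p)/n; rows=[]
    for k in range(n):
        t=np.radians(a+dy*k/n); X=np.array([-np.sin(t),np.cos(t)])
        # tool y=(cos t,sin t); tool x = y cross z with z down
        Xt=np.array([-np.sin(t),np.cos(t)]); 
        if R[0,0]*-np.sin(np.radians(a))+R[1,0]*np.cos(np.radians(a))<0: pass
        Yt=np.array([np.cos(t),np.sin(t)]); Xt=np.array([-Yt[1],Yt[0]])
        rows.append([round(float(D[:2]@Xt),4),round(float(D[:2]@Yt),4),round(float(-D[2]),4),round(float(-dy/n),2)])
    rows+= [[0,0,0,0]]*(10-n)
    print(str(rows).replace('], [',',  ').replace(' ',''))
    return [x,y,z,a+dy]
E
python3 - <<'E'
from h import *
T=cal('top');S=cal('side');s,p,R=pose();print(R.round(3).tolist())
for nm,u,v,d in(('L1',450.5,213.3,(93,45)),('L2',433.5,274.5,(92,-42)),('L3',496.7,261.2,(95,-35))):
    X=at(T,u,v,.084);e=at(T,u+d[0]*.1,v+d[1]*.1,.084)-X;print(nm,X.round(4),'yaw y',np.degrees(np.arctan2(e[1],e[0]))%180,'side px',proj(S,X).round(1))
for a,b in(((344,212),(357,276)),((348,234),(336.8,279.5)),((352.5,256),(316.5,281.8))):
    print(tri([(T,*a),(S,*b)]))
print('knob',tri([(T,193,234),(S,332,152)]),at(T,193,234,.208))
print('hook2 tip',at(T,170,276,.13)); print('mug',at(T,294,170,.09)); 
for q in((190,238),(157,197+0)):pass
e=at(T,142,253,.164)-at(T,236,201,.164);print('cover edge',np.degrees(np.arctan2(e[1],e[0])))
E
```

```text
[[-0.967, 0.255, -0.0], [0.255, 0.967, -0.001], [-0.0, -0.001, -1.0]]
L1 [ 0.6023 -0.2925  0.084 ] yaw y 63.76047319916758 side px [360.5 344.4]
L2 [ 0.4521 -0.2461  0.084 ] yaw y 113.72765358346867 side px [293.8 327.6]
L3 [ 0.4835 -0.4034  0.084 ] yaw y 109.2974814668489 side px [305.8 388.9]
(array([ 0.61252462, -0.03234196,  0.03352301]), [[0.0, 0.6], [0.5, -0.1]])
(array([ 0.55724832, -0.04218755,  0.02989949]), [[0.0, 0.2], [0.2, -0.0]])
(array([ 0.50198367, -0.05287247,  0.03192984]), [[-0.0, -0.2], [-0.2, 0.0]])
knob (array([0.5424437 , 0.30554975, 0.21058335]), [[-0.1, -1.6], [-1.2, 0.2]]) [0.53921198 0.30593218 0.208     ]
hook2 tip [0.45016506 0.37758959 0.13      ]
mug [0.70978076 0.09244588 0.09      ]
cover edge 119.21008357045692
```

Run:
```python
from h import *
c=plan(.38,.28,.30,88)
c=plan(.55,-.04,.30,100.5,cur=c)
```

```text
cur [0.1656 0.6281 0.2305] yaw 75.2 turn -12.8 (world ccw 12.8) j7 -0.05 F [-0.  -0.  -0.5] gap 0.999 t 0.1
[[-0.0296,-0.0282,-0.0069,-1.28,-0.029,-0.0288,-0.0069,-1.28,-0.0283,-0.0295,-0.0069,-1.28,-0.0277,-0.0301,-0.0069,-1.28,-0.027,-0.0307,-0.0069,-1.28,-0.0263,-0.0313,-0.0069,-1.28,-0.0256,-0.0319,-0.0069,-1.28,-0.0249,-0.0324,-0.0069,-1.28,-0.0241,-0.033,-0.0069,-1.28,-0.0234,-0.0335,-0.0069,-1.28]]
cur [0.38 0.28 0.3 ] yaw 88.0 turn -12.5 (world ccw 12.5) j7 -0.05 F [-0.  -0.  -0.5] gap 0.999 t 0.1
[[-0.0181,-0.0314,-0.0,-1.25,-0.0174,-0.0318,-0.0,-1.25,-0.0167,-0.0321,-0.0,-1.25,-0.016,-0.0325,-0.0,-1.25,-0.0153,-0.0328,-0.0,-1.25,-0.0146,-0.0332,-0.0,-1.25,-0.0139,-0.0335,-0.0,-1.25,-0.0131,-0.0338,-0.0,-1.25,-0.0124,-0.0341,-0.0,-1.25,-0.0116,-0.0343,-0.0,-1.25]]
```

move_arm --increments '[-0.03,-0.028,-0.007,-1.3,-0.029,-0.029,-0.007,-1.3,-0.028,-0.03,-0.007,-1.3,-0.028,-0.03,-0.007,-1.3,-0.027,-0.031,-0.007,-1.3,-0.026,-0.031,-0.007,-1.3,-0.026,-0.032,-0.007,-1.3,-0.025,-0.032,-0.007,-1.3,-0.024,-0.033,-0.007,-1.3,-0.023,-0.033,-0.007,-1.3]' --fingers 0

```text
t: 1.4
eef_pos: [0.3856, 0.2719, 0.2993]
orientation: [0.008, 1.0, -0.003, -0.002]
force: [0.1, -0.3, -0.0]
finger_gap: 1.001
```

move_arm --increments '[-0.018,-0.031,0,-1.3,-0.017,-0.032,0,-1.3,-0.017,-0.032,0,-1.3,-0.016,-0.032,0,-1.3,-0.015,-0.033,0,-1.3,-0.015,-0.033,0,-1.3,-0.014,-0.033,0,-1.3,-0.013,-0.034,0,-1.3,-0.012,-0.034,0,-1.3,-0.012,-0.034,0,-1.3]'

```text
t: 2.65
eef_pos: [0.5669, -0.0534, 0.2994]
orientation: [-0.109, 0.994, -0.002, -0.003]
force: [0.3, -0.4, 0.1]
finger_gap: 1.0
```

Run:
```python
from h import *
get('wrist','w1'); plan(.48,-.30,.25,110)
```

```text
cur [ 0.5685 -0.0594  0.2994] yaw 102.2 turn -7.8 (world ccw 7.8) j7 1.94 F [ 2.1 -3.3 -0.1] gap 1.002 t 2.7
[[0.0137,-0.0216,0.0049,-0.78,0.014,-0.0215,0.0049,-0.78,0.0143,-0.0213,0.0049,-0.78,0.0146,-0.0211,0.0049,-0.78,0.0149,-0.0209,0.0049,-0.78,0.0152,-0.0207,0.0049,-0.78,0.0155,-0.0205,0.0049,-0.78,0.0157,-0.0202,0.0049,-0.78,0.016,-0.02,0.0049,-0.78,0.0163,-0.0198,0.0049,-0.78]]
```

View pics/w1.png

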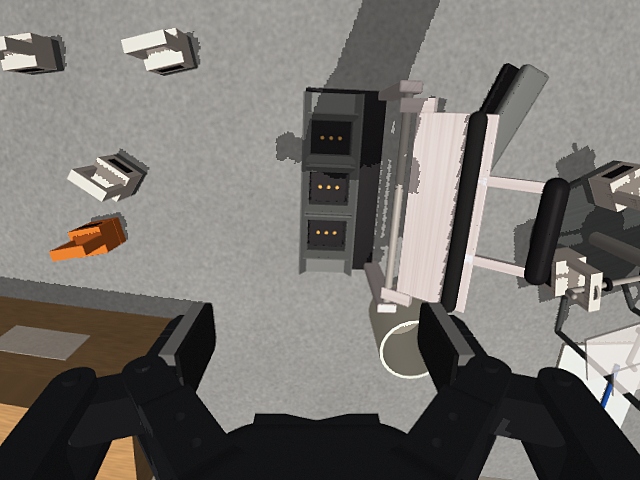

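Wrist view: dock centre near (328,187), pins at (331,138), (328,187) and (326,234). The clamp plate lies to the right with its bar at (548,232), and the loggers are at the left, the orange look-alike at (90,240). The arm was still moving, so this is only a cross-check; next I go over the loggers.

Run:
```python
from h import *
W=cal('wrist');T=cal('top');S=cal('side')
for w,a,b in(((326,234),(344,212),(357,276)),((328,187.5),(348,234),(336.8,279.5)),((331,138),(352.5,256),(316.5,281.8))):
    X,r=tri([(W,*w),(T,*a),(S,*b)]);print(X.round(4),r, at(W,*w,.03).round(4))
b=tri([(W,548,232)]) if 0 else None
```

```text
[ 0.6123 -0.0319  0.033 ] [[-0.4, 0.3], [-0.1, 0.7], [0.4, -0.1]] [ 0.6127 -0.0313  0.03  ]
[ 0.5572 -0.042   0.0297] [[-0.2, 0.1], [-0.1, 0.3], [0.2, -0.0]] [ 0.557  -0.0418  0.03  ]
[ 0.5019 -0.0521  0.0313] [[-0.8, -0.0], [-0.3, -0.1], [-0.2, -0.0]] [ 0.5018 -0.0512  0.03  ]
```

move_arm --increments '[0.014,-0.022,0.005,-0.8,0.014,-0.022,0.005,-0.8,0.014,-0.021,0.005,-0.8,0.015,-0.021,0.005,-0.8,0.015,-0.021,0.005,-0.8,0.015,-0.02,0.005,-0.8,0.015,-0.02,0.005,-0.8,0.008,-0.01,0.003,-0.4,0,0,0,0,0,0,0,0]'

```text
t: 3.95
eef_pos: [0.4993, -0.243, 0.2596]
orientation: [-0.16, 0.987, -0.003, -0.004]
force: [0.5, 1.1, 0.2]
finger_gap: 0.998
```

Run:
```python
from h import *
get('wrist','w2'); plan(.452,-.246,.15,113.7)
```

```text
cur [ 0.4993 -0.243   0.2596] yaw 108.4 turn -5.3 (world ccw 5.3) j7 2.42 F [ 0.4 -0.2  0.6] gap 1.000 t 4.0
[[0.0046,0.0012,0.011,-0.53,0.0046,0.0012,0.011,-0.53,0.0046,0.0013,0.011,-0.53,0.0046,0.0013,0.011,-0.53,0.0045,0.0014,0.011,-0.53,0.0045,0.0014,0.011,-0.53,0.0045,0.0015,0.011,-0.53,0.0045,0.0015,0.011,-0.53,0.0045,0.0015,0.011,-0.53,0.0045,0.0016,0.011,-0.53]]
```

View pics/w2.png

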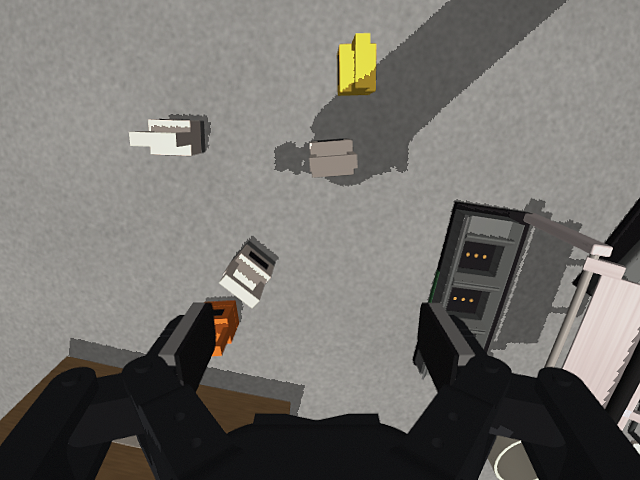

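```bash
cat > crop.py <<'E'
import cv2,numpy as np
def crop(n,x0,y0,w,h,s):
    i=cv2.imread(f'pics/{n}.png')[y0:y0+h,x0:x0+w]; i=cv2.resize(i,None,fx=s,fy=s,interpolation=cv2.INTER_CUBIC)
    for k in range(w):
        if (x0+k)%10==0: cv2.line(i,(k*s,0),(k*s,6),(0,255,0),1); cv2.putText(i,str(x0+k),(k*s,16),0,.35,(0,255,255),1)
    for k in range(h):
        if (y0+k)%10==0: cv2.line(i,(0,k*s),(6,k*s),(0,255,0),1); cv2.putText(i,str(y0+k),(8,k*s+4),0,.35,(0,255,255),1)
    return i
E
python3 - <<'E'
from crop import *
o=np.zeros((600,800,3),np.uint8)
a=crop('w2',120,105,95,60,4);o[:240,:380]=a
b=crop('w2',300,130,70,60,5);o[:300,400:750]=b
c=crop('w2',210,230,75,80,4);o[270:590,:300]=c
cv2.imwrite('pics/c4.png',o)
E
```

```text
(no output)
```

View pics/c4.png

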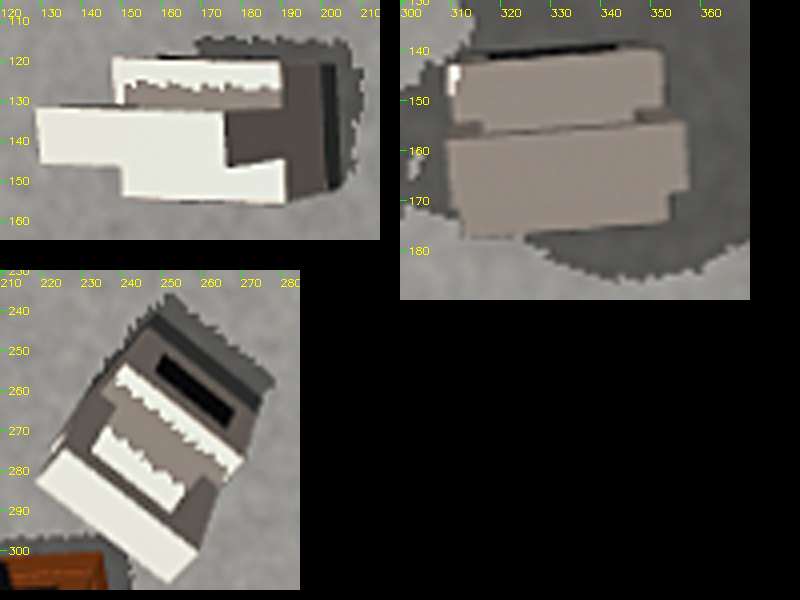

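Close crop: the loop top bars are sharp. L3 is centred at (152.7,139.1), L2 at (333.2,162.5) in the tool's shadow and L1 at (238.2,291.5), all white bodies.

Run:
```python
from h import *
W=cal('wrist')
for nm,q in(('L3',[(129.3,131.5),(175.8,133),(176,146.5),(129.5,145.3)]),('L2',[(309,157.5),(357,154),(357.3,167.5),(309.5,170.7)]),('L1',[(226,274.5),(259,299.5),(250.5,308.5),(217.5,283)])):
    P=np.array([at(W,*p,.084)[:2] for p in q]);e=P[1]-P[0]+P[2]-P[3]
    print(nm,P.mean(0).round(4),'yaw %.1f'%(np.degrees(np.arctan2(e[1],e[0]))%180),'len',np.linalg.norm(e)/2, 'dep',np.linalg.norm(P[0]-P[3]))
P=np.array([[.6123,-.0319],[.5572,-.042],[.5019,-.0521]]);e=P[0]-P[2];print('dock',P.mean(0).round(4),np.degrees(np.arctan2(e[1],e[0])))
c=plan(.4535,-.2455,.13,113,n=8)
plan(.4535,-.2455,.038,113,n=6,cur=c)
```

```text
L3 [ 0.4807 -0.4013] yaw 105.9 len 0.04194437700630974 dep 0.011951253668873334
L2 [ 0.4507 -0.2439] yaw 112.4 len 0.04231329596777402 dep 0.011551857414724417
L1 [ 0.5991 -0.2916] yaw 66.8 len 0.04142694246989441 dep 0.012965654637737833
dock [ 0.5571 -0.042 ] 10.368772240231028
cur [ 0.4993 -0.243   0.2596] yaw 108.4 turn -4.6 (world ccw 4.6) j7 2.42 F [ 0.4 -0.2  0.6] gap 1.000 t 4.0
[[0.0055,0.0015,0.0162,-0.58,0.0055,0.0016,0.0162,-0.58,0.0055,0.0016,0.0162,-0.58,0.0055,0.0017,0.0162,-0.58,0.0055,0.0017,0.0162,-0.58,0.0055,0.0018,0.0162,-0.58,0.0054,0.0018,0.0162,-0.58,0.0054,0.0019,0.0162,-0.58,0,0,0,0,0,0,0,0]]
cur [ 0.4535 -0.2455  0.13  ] yaw 113.0 turn -0.0 (world ccw 0.0) j7 2.42 F [ 0.4 -0.2  0.6] gap 1.000 t 4.0
[[0.0,0.0,0.0153,-0.0,0.0,0.0,0.0153,-0.0,0.0,0.0,0.0153,-0.0,0.0,0.0,0.0153,-0.0,0.0,0.0,0.0153,-0.0,0.0,0.0,0.0153,-0.0,0,0,0,0,0,0,0,0,0,0,0,0,0,0,0,0]]
```

move_arm --increments '[0.0057,0.0019,0.018,-0.5,0.0057,0.0019,0.018,-0.5,0.0057,0.0019,0.018,-0.5,0.0057,0.0019,0.018,-0.5,0.0057,0.0019,0.018,-0.5,0.0057,0.0019,0.018,-0.5,0.0057,0.0019,0.018,-0.5,0.0057,0.0019,0.01,-0.5,0,0,0,0,0,0,0,0]'

```text
t: 5.25
eef_pos: [0.4577, -0.2366, 0.1221]
orientation: [-0.204, 0.979, -0.003, -0.0]
force: [0.4, 0.4, 0.3]
finger_gap: 1.002
```

Run:
```python
from h import *
d=get('wrist','w3'); c=plan(.451,-.2445,.036,112.5,n=8)
W=cal('wrist')
for z in(.084,.046): print(z,proj(W,[.451,-.2445,z]))
```

```text
cur [ 0.4577 -0.2366  0.1221] yaw 113.5 turn 1.0 (world ccw -1.0) j7 2.60 F [ 0.9  0.3 -0.1] gap 1.004 t 5.3
[[0.0012,-0.0006,0.0108,0.13,0.0012,-0.0006,0.0108,0.13,0.0012,-0.0006,0.0108,0.13,0.0012,-0.0006,0.0108,0.13,0.0012,-0.0006,0.0108,0.13,0.0012,-0.0006,0.0108,0.13,0.0012,-0.0006,0.0108,0.13,0.0012,-0.0006,0.0108,0.13,0,0,0,0,0,0,0,0]]
0.084 [307.55408554 257.36515965]
0.046 [309.1809091  235.84017213]
```

View pics/w3.png

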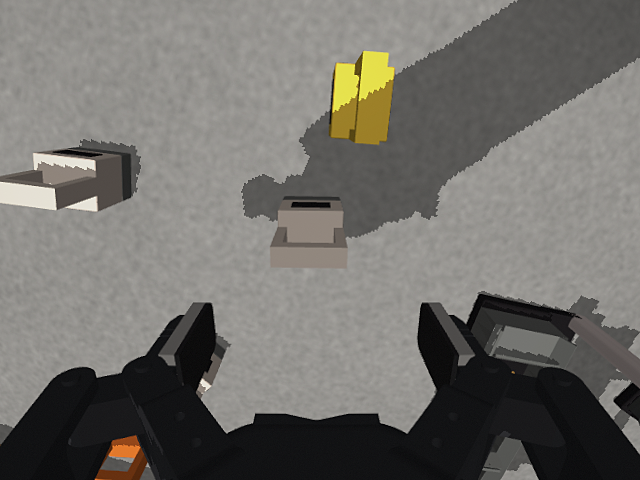

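Wrist close view: L2's bar is centred at (309,257), against a prediction of (307.6,257.4), so it agrees. The fingers straddle it and the yellow look-alike at (360,95) is clear. Descend and grip.

move_arm --increments '[0.0024,-0.0012,0.0,0.3,0.0024,-0.0012,0.01,0.3,0.0024,-0.0012,0.013,0.3,0.0016,-0.0008,0.013,0.1,0,0,0.013,0,0,0,0.013,0,0,0,0.011,0,0,0,0.007,0,0,0,0,0,0,0,0,0]'

```text
t: 6.55
eef_pos: [0.4516, -0.2454, 0.0366]
orientation: [-0.195, 0.981, -0.003, -0.0]
force: [-0.5, 0.4, -0.7]
finger_gap: 1.001
```

Run:
```python
from h import *
c=plan(.451,-.2445,.038,112.5,n=4)
```

```text
cur [ 0.4516 -0.2454  0.0366] yaw 112.4 turn -0.1 (world ccw 0.1) j7 2.70 F [-0.5  0.4 -0.7] gap 1.001 t 6.5
[[0.0001,0.0003,-0.0004,-0.01,0.0001,0.0003,-0.0004,-0.01,0.0001,0.0003,-0.0004,-0.01,0.0001,0.0003,-0.0004,-0.01,0,0,0,0,0,0,0,0,0,0,0,0,0,0,0,0,0,0,0,0,0,0,0,0]]
```

move_arm --increments '[0,0,0,0,0,0,0,0,0,0,0,0,0,0,0,0,0,0,0,0,0,0,0,0,0,0,-0.02,0,0,0,-0.025,0,0,0,-0.025,0,0,0,-0.02,0]' --fingers 255

```text
t: 7.8
eef_pos: [0.4501, -0.2441, 0.1279]
orientation: [-0.195, 0.981, -0.002, -0.002]
force: [-0.1, 0.2, -0.9]
finger_gap: 0.481
```

Run:
```python
from h import *
c=plan(.502,-.0521,.135,100.4,n=9)
```

```text
cur [ 0.4501 -0.2441  0.1279] yaw 112.4 turn 12.0 (world ccw -12.0) j7 2.60 F [-0.1  0.2 -0.9] gap 0.481 t 7.8
[[-0.0135,0.0175,-0.0008,1.34,-0.0131,0.0178,-0.0008,1.34,-0.0126,0.0181,-0.0008,1.34,-0.0122,0.0184,-0.0008,1.34,-0.0118,0.0187,-0.0008,1.34,-0.0113,0.019,-0.0008,1.34,-0.0109,0.0192,-0.0008,1.34,-0.0104,0.0195,-0.0008,1.34,-0.01,0.0197,-0.0008,1.34,0,0,0,0]]
```

move_arm --increments '[-0.0135,0.0175,-0.001,1.3,-0.013,0.018,-0.001,1.3,-0.0125,0.018,-0.001,1.3,-0.012,0.0185,-0.001,1.3,-0.012,0.0185,-0.001,1.3,-0.0115,0.019,0,1.3,-0.011,0.019,0,1.3,-0.0105,0.0195,0,1.3,-0.01,0.02,0,1.3,0,0,0,0]'

```text
t: 9.05
eef_pos: [0.5035, -0.0475, 0.1328]
orientation: [-0.089, 0.996, -0.003, -0.0]
force: [0.1, -0.8, -1.5]
finger_gap: 0.486
```

Run:
```python
from h import *
c=plan(.502,-.0521,.135,100.4,n=4)
```

```text
cur [ 0.5035 -0.0475  0.1328] yaw 100.2 turn -0.2 (world ccw 0.2) j7 1.95 F [ 0.1 -0.8 -1.5] gap 0.486 t 9.1
[[0.0006,-0.0011,-0.0005,-0.05,0.0006,-0.0011,-0.0005,-0.05,0.0006,-0.0011,-0.0005,-0.05,0.0006,-0.0011,-0.0005,-0.05,0,0,0,0,0,0,0,0,0,0,0,0,0,0,0,0,0,0,0,0,0,0,0,0]]
```

move_arm --increments '[0.0006,-0.0015,0,-0.1,0.0006,-0.0015,0,-0.1,0.0006,-0.0012,0,0,0.0003,-0.0006,0.004,0,0,0,0.01,0,0,0,0.01,0,0,0,0.01,0,0,0,0.008,0,0,0,0.003,0,0,0,0,0]'

```text
t: 10.3
eef_pos: [0.5001, -0.0575, 0.0837]
orientation: [-0.088, 0.996, -0.004, -0.002]
force: [-0.1, 0.6, -0.7]
finger_gap: 0.481
```

Run:
```python
from h import *
c=plan(.502,-.0521,.065,100.4,n=4)
get('wrist','w4')
```

```text
cur [ 0.5001 -0.0575  0.0837] yaw 100.2 turn -0.2 (world ccw 0.2) j7 2.03 F [-0.1  0.6 -0.7] gap 0.481 t 10.3
[[-0.0007,0.0012,0.0047,-0.06,-0.0007,0.0012,0.0047,-0.06,-0.0007,0.0012,0.0047,-0.06,-0.0007,0.0012,0.0047,-0.06,0,0,0,0,0,0,0,0,0,0,0,0,0,0,0,0,0,0,0,0,0,0,0,0]]
```

View pics/w4.png

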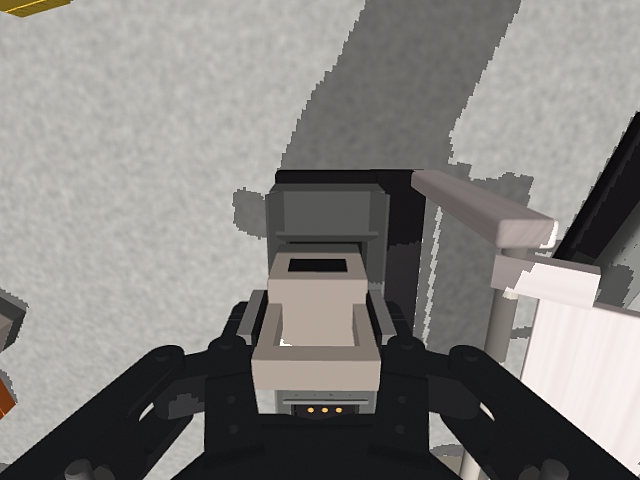

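Wrist: logger held square between the fingers at (315,330), dock rim outline around it at x 270–388. It sits about 5 mm too far toward -y, agreeing with the measured pose; correct, then lower.

move_arm --increments '[-0.001,0.002,0,-0.1,-0.001,0.002,0,-0.1,-0.0007,0.001,0,0,0,0,0,0,0,0,0,0,0,0,0,0,0,0,0,0,0,0,0,0,0,0,0,0,0,0,0,0]'

```text
t: 11.6
eef_pos: [0.503, -0.0516, 0.0848]
orientation: [-0.09, 0.996, -0.004, -0.001]
force: [0.1, 0.8, -0.4]
finger_gap: 0.487
```

Run:
```python
from h import *
c=plan(.502,-.0521,.065,100.4,n=4)
```

```text
cur [ 0.503  -0.0516  0.0848] yaw 100.4 turn -0.0 (world ccw 0.0) j7 2.02 F [ 0.1  0.8 -0.4] gap 0.487 t 11.6
[[0.0003,-0.0001,0.005,-0.01,0.0003,-0.0001,0.005,-0.01,0.0003,-0.0001,0.005,-0.01,0.0003,-0.0001,0.005,-0.01,0,0,0,0,0,0,0,0,0,0,0,0,0,0,0,0,0,0,0,0,0,0,0,0]]
```

move_arm --increments '[0.0005,0,0.005,0,0.0005,0,0.005,0,0,0,0.005,0,0,0,0.005,0,0,0,0.003,0,0,0,0,0,0,0,0,0,0,0,0,0,0,0,0,0,0,0,0,0]'

```text
t: 12.85
eef_pos: [0.502, -0.052, 0.0603]
orientation: [-0.09, 0.996, -0.004, -0.001]
force: [-1.0, -0.9, 0.4]
finger_gap: 0.483
```

Run:
```python
from h import *
c=plan(.502,-.0521,.063,100.4,n=4)
```

```text
cur [ 0.502  -0.052   0.0603] yaw 100.4 turn -0.0 (world ccw 0.0) j7 2.05 F [-1.  -0.9  0.4] gap 0.483 t 12.8
[[0.0,-0.0,-0.0007,-0.01,0.0,-0.0,-0.0007,-0.01,0.0,-0.0,-0.0007,-0.01,0.0,-0.0,-0.0007,-0.01,0,0,0,0,0,0,0,0,0,0,0,0,0,0,0,0,0,0,0,0,0,0,0,0]]
```

move_arm --increments '[0,0,0,0,0,0,0,0,0,0,0,0,0,0,0,0,0,0,-0.02,0,0,0,-0.03,0,0,0,-0.03,0,0,0,-0.02,0,0,0,0,0,0,0,0,0]' --fingers 80

```text
t: 14.1
eef_pos: [0.5012, -0.0512, 0.1621]
orientation: [-0.09, 0.996, -0.004, -0.002]
force: [-0.5, -0.1, -0.1]
finger_gap: 0.692
```

Run:
```python
from h import *
c=plan(.481,-.401,.125,106,n=9)
```

```text
cur [ 0.5012 -0.0512  0.1621] yaw 100.4 turn -5.6 (world ccw 5.6) j7 1.93 F [-0.5 -0.1 -0.1] gap 0.692 t 14.1
[[0.0092,-0.0378,0.0041,-0.63,0.0096,-0.0377,0.0041,-0.63,0.01,-0.0376,0.0041,-0.63,0.0104,-0.0375,0.0041,-0.63,0.0108,-0.0374,0.0041,-0.63,0.0112,-0.0373,0.0041,-0.63,0.0117,-0.0371,0.0041,-0.63,0.0121,-0.037,0.0041,-0.63,0.0125,-0.0369,0.0041,-0.63,0,0,0,0]]
```

move_arm --increments '[0.009,-0.038,0.003,-0.7,0.0095,-0.0435,0.004,-0.7,0.0105,-0.0435,0.004,-0.7,0.0115,-0.0435,0.005,-0.7,0.012,-0.0435,0.005,-0.7,0.0125,-0.0435,0.005,-0.7,0.0135,-0.0425,0.005,-0.7,0.012,-0.03,0.004,-0.7,0.003,-0.008,0,0,0,0,0,0]' --fingers 0

```text
t: 15.35
eef_pos: [0.4801, -0.4051, 0.114]
orientation: [-0.143, 0.99, 0.001, -0.011]
force: [-1.1, -0.0, -0.1]
finger_gap: 1.002
```

Run:
```python
from h import *
get('wrist','w5'); c=plan(.481,-.401,.037,106,n=8); print(proj(cal('wrist'),[.481,-.401,.084]))
```

```text
cur [ 0.4802 -0.4044  0.1139] yaw 106.5 turn 0.5 (world ccw -0.5) j7 2.79 F [-0.   0.6 -0.3] gap 1.001 t 15.4
[[-0.0002,0.0004,0.0096,0.06,-0.0002,0.0004,0.0096,0.06,-0.0002,0.0004,0.0096,0.06,-0.0002,0.0004,0.0096,0.06,-0.0002,0.0004,0.0096,0.06,-0.0002,0.0004,0.0096,0.06,-0.0002,0.0004,0.0096,0.06,-0.0002,0.0004,0.0096,0.06,0,0,0,0,0,0,0,0]]
[322.25009172 283.90932593]
```

View pics/w5.png

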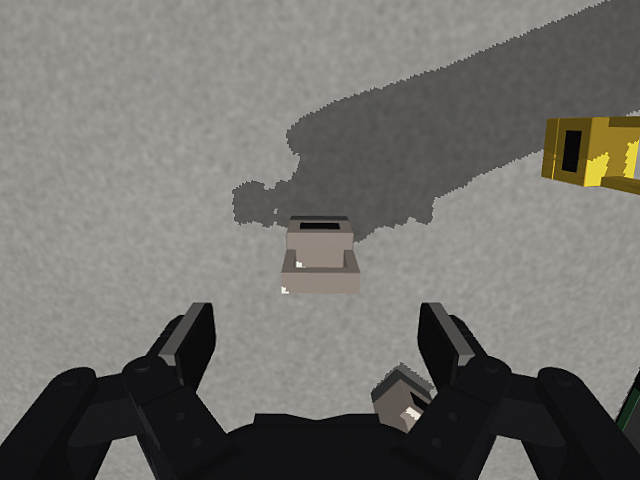

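Wrist: L3's bar is centred at (320.5,283), predicted (322,284), so it's good. Joint 7 is near its stop, so I turn 2° away from it while descending.

move_arm --increments '[-0.0006,0.001,0.006,0.5,-0.0006,0.001,0.01,0.5,-0.0004,0.001,0.013,0.5,0,0.0004,0.013,0.5,0,0,0.013,0,0,0,0.013,0,0,0,0.008,0,0,0,0,0,0,0,0,0,0,0,0,0]'

```text
t: 16.65
eef_pos: [0.481, -0.3955, 0.0319]
orientation: [-0.128, 0.992, 0.003, -0.011]
force: [-0.4, -0.4, 0.6]
finger_gap: 1.003
```

Run:
```python
from h import *
c=plan(.481,-.401,.037,104,n=4)
```

```text
cur [ 0.481  -0.3955  0.0319] yaw 104.7 turn 0.7 (world ccw -0.7) j7 2.80 F [-0.4 -0.4  0.6] gap 1.003 t 16.6
[[0.0003,-0.0013,-0.0013,0.17,0.0003,-0.0013,-0.0013,0.17,0.0003,-0.0013,-0.0013,0.17,0.0003,-0.0013,-0.0013,0.17,0,0,0,0,0,0,0,0,0,0,0,0,0,0,0,0,0,0,0,0,0,0,0,0]]
```

move_arm --increments '[0.0004,-0.002,-0.002,0.2,0.0004,-0.002,-0.002,0.2,0.0003,-0.001,-0.001,0,0,0,0,0,0,0,0,0,0,0,0,0,0,0,0,0,0,0,0,0,0,0,0,0,0,0,0,0]'

```text
t: 17.9
eef_pos: [0.4818, -0.4013, 0.0382]
orientation: [-0.124, 0.992, 0.002, -0.01]
force: [-0.3, -0.1, 0.1]
finger_gap: 0.998
```

move_arm --increments '[0,0,0,0,0,0,0,0,0,0,0,0,0,0,0,0,0,0,0,0,0,0,-0.02,0,0,0,-0.03,0,0,0,-0.03,0,0,0,-0.015,0,0,0,0,0]' --fingers 255

```text
t: 19.15
eef_pos: [0.4836, -0.4017, 0.139]
orientation: [-0.124, 0.992, 0.002, -0.01]
force: [0.4, 0.6, -1.3]
finger_gap: 0.481
```

Run:
```python
from h import *
s,p,R=pose();print(R[:,2].round(4),s['joints'])
c=plan(.5571,-.042,.14,100.4,n=10)
```

```text
[-0.0205  0.002  -0.9998] [ 0.1503786   0.53358672  0.6534504   1.68794623 -0.34824205  1.05926519
  2.73327161]
cur [ 0.4836 -0.4017  0.139 ] yaw 104.2 turn 3.8 (world ccw -3.8) j7 2.73 F [ 0.4  0.6 -1.3] gap 0.481 t 19.1
[[-0.016,0.0331,-0.0001,0.38,-0.0157,0.0332,-0.0001,0.38,-0.0155,0.0333,-0.0001,0.38,-0.0153,0.0334,-0.0001,0.38,-0.0151,0.0335,-0.0001,0.38,-0.0148,0.0336,-0.0001,0.38,-0.0146,0.0337,-0.0001,0.38,-0.0144,0.0338,-0.0001,0.38,-0.0142,0.0339,-0.0001,0.38,-0.0139,0.034,-0.0001,0.38]]
```

move_arm --increments '[-0.016,0.028,-0.008,0.4,-0.016,0.036,-0.008,0.4,-0.0165,0.037,-0.008,0.4,-0.0165,0.037,-0.006,0.4,-0.0165,0.037,0,0.4,-0.0165,0.037,0,0.4,-0.0165,0.037,0,0.4,-0.0155,0.037,0,0.4,-0.014,0.033,0,0.4,-0.005,0.015,0,0.2]'

```text
t: 20.4
eef_pos: [0.5527, -0.0315, 0.1584]
orientation: [-0.088, 0.996, 0.004, -0.019]
force: [-0.4, -0.9, -1.3]
finger_gap: 0.484
```

Run:
```python
from h import *
s,p,R=pose();print(R[:,2].round(4))
c=plan(.5571,-.042,.17,100.4,n=5)
```

```text
[-0.0389  0.0039 -0.9992]
cur [ 0.5527 -0.0315  0.1584] yaw 100.0 turn -0.4 (world ccw 0.4) j7 1.97 F [-0.4 -0.9 -1.3] gap 0.484 t 20.4
[[-0.0005,-0.0022,-0.0023,-0.07,-0.0005,-0.0022,-0.0023,-0.07,-0.0005,-0.0022,-0.0023,-0.07,-0.0005,-0.0022,-0.0023,-0.07,-0.0005,-0.0022,-0.0023,-0.07,0,0,0,0,0,0,0,0,0,0,0,0,0,0,0,0,0,0,0,0]]
```

move_arm --increments '[-0.001,-0.003,0,-0.1,-0.001,-0.003,0,-0.1,-0.001,-0.003,0.005,0,0,-0.001,0.01,0,0,0,0.014,0,0,0,0.016,0,0,0,0.014,0,0,0,0.01,0,0,0,0.005,0,0,0,0,0]'

```text
t: 21.65
eef_pos: [0.5556, -0.0463, 0.0795]
orientation: [-0.086, 0.996, 0.003, -0.018]
force: [-0.5, 0.1, -0.7]
finger_gap: 0.481
```

move_arm --increments '[0,0,0,0,0,0,0,0,0,0,0,0,0,0,0,0,0,0,0,0,0,0,0,0,0,0,0,0,0,0,0,0,0,0,0,0,0,0,0,0]'

```text
t: 22.9
eef_pos: [0.5555, -0.0463, 0.0794]
orientation: [-0.086, 0.996, 0.003, -0.018]
force: [0.1, -0.0, -0.4]
finger_gap: 0.482
```

Run:
```python
from h import *
s,p,R=pose();print(R[:,2].round(4))
c=plan(.558,-.042,.085,100.4,n=4)
```

```text
[-0.0357  0.0019 -0.9994]
cur [ 0.5555 -0.0463  0.0794] yaw 99.9 turn -0.5 (world ccw 0.5) j7 2.05 F [ 0.1 -0.  -0.4] gap 0.482 t 22.9
[[-0.0008,0.0009,-0.0014,-0.12,-0.0008,0.0009,-0.0014,-0.12,-0.0008,0.0009,-0.0014,-0.12,-0.0008,0.0009,-0.0014,-0.12,0,0,0,0,0,0,0,0,0,0,0,0,0,0,0,0,0,0,0,0,0,0,0,0]]
```

move_arm --increments '[-0.0015,0.002,0,-0.3,-0.0015,0.0015,0,-0.2,0,0,0,0,0,0,0,0,0,0,0.004,0,0,0,0.005,0,0,0,0.005,0,0,0,0.004,0,0,0,0,0,0,0,0,0]'

```text
t: 24.15
eef_pos: [0.5572, -0.0423, 0.0601]
orientation: [-0.091, 0.996, 0.003, -0.018]
force: [-0.1, -0.5, 1.3]
finger_gap: 0.48
```

Run:
```python
from h import *
s,p,R=pose();print(R[:,2].round(4))
c=plan(.558,-.042,.062,100.4,n=4)
```

```text
[-0.0362  0.0018 -0.9993]
cur [ 0.5572 -0.0423  0.0601] yaw 100.4 turn 0.0 (world ccw -0.0) j7 2.07 F [-0.1 -0.5  1.3] gap 0.480 t 24.1
[[-0.0002,0.0,-0.0005,0.01,-0.0002,0.0,-0.0005,0.01,-0.0002,0.0,-0.0005,0.01,-0.0002,0.0,-0.0005,0.01,0,0,0,0,0,0,0,0,0,0,0,0,0,0,0,0,0,0,0,0,0,0,0,0]]
```

move_arm --increments '[0,0,0,0,0,0,0,0,0,0,0,0,0,0,0,0,0,0,-0.02,0,0,0,-0.03,0,0,0,-0.03,0,0,0,-0.02,0,0,0,0,0,0,0,0,0]' --fingers 80

```text
t: 25.4
eef_pos: [0.5591, -0.0426, 0.1613]
orientation: [-0.091, 0.996, 0.003, -0.02]
force: [-0.2, -0.5, -0.4]
finger_gap: 0.683
```

Run:
```python
from h import *
get('top','t2');get('side','s2')
c=plan(.600,-.2916,.125,66.8,n=10)
from crop import *
o=np.zeros((560,800,3),np.uint8);o[:,:400]=crop('t2',320,180,100,140,4);o[:420,400:]=crop('s2',285,210,100,105,4)
o[420:,400:]=cv2.imread('pics/t2.png')[180:320,395:495].repeat(2,1)[:140,:200].repeat(2,1) if 0 else cv2.resize(cv2.imread('pics/t2.png')[190:225,410:510],(400,140))
cv2.imwrite('pics/c5.png',o)
```

```text
cur [ 0.5591 -0.0427  0.1611] yaw 100.4 turn 33.6 (world ccw -33.6) j7 1.99 F [-0.  -1.1 -0.7] gap 0.686 t 25.5
[[0.0005,-0.0252,0.0036,3.36,-0.001,-0.0252,0.0036,3.36,-0.0025,-0.0251,0.0036,3.36,-0.004,-0.0249,0.0036,3.36,-0.0054,-0.0246,0.0036,3.36,-0.0068,-0.0243,0.0036,3.36,-0.0083,-0.0238,0.0036,3.36,-0.0096,-0.0233,0.0036,3.36,-0.011,-0.0227,0.0036,3.36,-0.0123,-0.022,0.0036,3.36]]
```

View pics/c5.png

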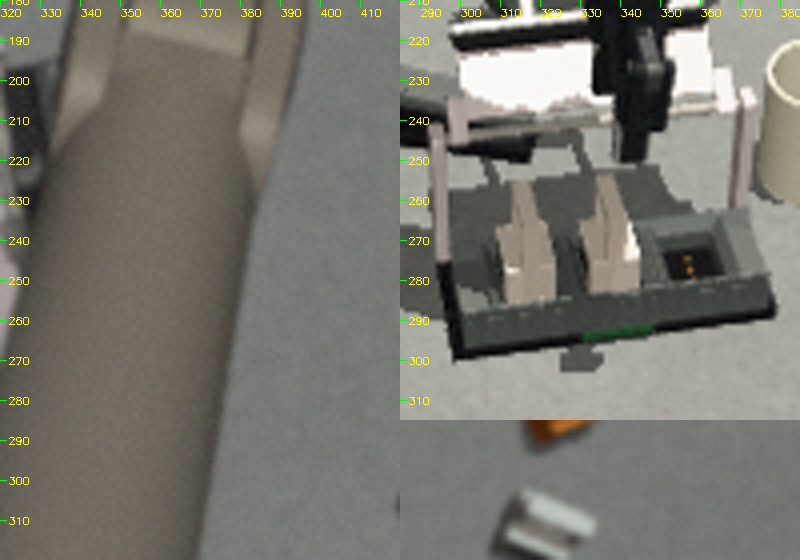

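The side crop shows two loggers seated upright in the pockets at (315,270) and (335,265), with the third pocket empty. L1 is still at its place beside the orange one.

move_arm --increments '[0,-0.025,0.003,3.4,-0.001,-0.025,0.004,3.4,-0.0025,-0.025,0.004,3.4,-0.004,-0.025,0.004,3.4,-0.0055,-0.0245,0.004,3.4,-0.007,-0.0245,0.004,3.4,-0.008,-0.024,0.004,3.4,-0.0095,-0.023,0.004,3.4,-0.01,-0.02,0.003,3,-0.008,-0.014,0,2]' --fingers 0

```text
t: 26.75
eef_pos: [0.5861, -0.3074, 0.1179]
orientation: [0.215, 0.976, -0.009, -0.024]
force: [-1.0, -0.7, 0.0]
finger_gap: 1.0
```

Run:
```python
from h import *
a=cv2.imread('pics/top0.png');b=get('top','t3')['pixels']
for i in(a,b):
    m=(i[195:232,425:470].min(2)>150);ys,xs=np.nonzero(m);print(m.sum(),xs.mean()+425,ys.mean()+195)
s,p,R=pose();print(R[:,2].round(4))
c=plan(.600,-.2916,.037,66.8,n=8)
```

```text
109 448.8715596330275 215.1559633027523
0 nan nan
[-0.051  -0.0103 -0.9986]
cur [ 0.5857 -0.3103  0.1184] yaw 65.1 turn -1.7 (world ccw 1.7) j7 1.91 F [-0.2 -2.6  0.5] gap 0.999 t 26.8
[[-0.0006,0.0029,0.0102,-0.22,-0.0006,0.0029,0.0102,-0.22,-0.0007,0.0029,0.0102,-0.22,-0.0007,0.0029,0.0102,-0.22,-0.0007,0.0029,0.0102,-0.22,-0.0007,0.0029,0.0102,-0.22,-0.0007,0.0029,0.0102,-0.22,-0.0007,0.0029,0.0102,-0.22,0,0,0,0,0,0,0,0]]<stdin>:4: RuntimeWarning: Mean of empty slice.
  ret = ret.dtype.type(ret / rcount)
```

```bash
cat >> h.py <<'E'
def plan(x,y,z,yaw=None,n=10,settle=2):
    """trapezoid over n rows with real tool axes"""
    s,p,R=pose();a=np.degrees(np.arctan2(R[1,1],R[0,1]))
    dy=0 if yaw is None else (yaw-a+90)%180-90
    print('cur',p.round(4),'yaw %.1f'%a,'turn %.1f j7 %.2f'%(-dy,s['joints'][6]),'F',np.round(s['force'],1),'gap %.3f'%s['finger_gap'],'t %.1f'%s['t'],'zt',R[:2,2].round(4))
    D=np.array([x,y,z])-p;w=np.minimum(np.minimum(np.arange(1,n+1),np.arange(n,0,-1)),3.);w/=w.sum()
    from scipy.spatial.transform import Rotation as Ro
    th=0
    for k in range(n):
        Rk=R@Ro.from_euler('z',th,degrees=True).as_matrix();v=Rk.T@D*w[k]
        print('%.4f,%.4f,%.4f,%.1f, '%(*v,-dy*w[k]),end=' ' if (k+1)%10 else '\n');th+=-dy*w[k]
    print()
E
python3 - <<'E'
from h import *
W=get('wrist');i=W['pixels'];
plan(.6,-.2916,.12,66.8,n=6)
E
```

```text
cur [ 0.5859 -0.3083  0.1186] yaw 65.2 turn -1.6 j7 1.91 F [ 0.4  0.6 -0. ] gap 1.002 t 26.9 zt [-0.0509 -0.0087]
-0.0005,0.0018,-0.0002,-0.1,  -0.0010,0.0035,-0.0004,-0.3,  -0.0015,0.0052,-0.0006,-0.4,  -0.0015,0.0052,-0.0006,-0.4,  -0.0010,0.0035,-0.0004,-0.3,  -0.0005,0.0017,-0.0002,-0.1,
```

move_arm --increments '[-0.0005,0.002,0,-0.1,-0.001,0.0035,0,-0.3,-0.0015,0.005,0,-0.4,-0.0015,0.005,0,-0.4,-0.001,0.0035,0,-0.3,-0.0005,0.002,0,-0.1,0,0,0,0,0,0,0,0,0,0,0,0,0,0,0,0]'

```text
t: 28.1
eef_pos: [0.6022, -0.2864, 0.1178]
orientation: [0.198, 0.98, -0.008, -0.024]
force: [-0.1, 0.1, 0.3]
finger_gap: 1.003
```

Run:
```python
from h import *
W=get('wrist','w6');i=W['pixels'].astype(int)
c=proj(W,[.599,-.2916,.084]);print(c)
u,v=c.astype(int);r=i[v-70:v+60,u-80:u+80]
# neutral warm-grey/white body vs desk: print coarse map
sat=(r[...,2]-r[...,0]);br=r.mean(2)
for k in range(0,130,6): print(v-70+k,' '.join('%3d'%br[k,j] for j in range(0,160,8)))
plan(.6,-.2916,.038,66.8,n=8)
```

```text
[306.92128825 277.29199291]
207  82  83  81  83  82  88  84  88  84  85  85  86  84  86  85  86  85  85  87  83
213  83  86  81  86  82  84  84  85  82  89  92  86  88  82  86  82  86  85  85  80
219  84  76 153  81  85  81  87  87  96 100  97  95  89  86  76  83  82  83  85  90
225 143 149 139 141 158 154  82  91  88  15   5   3   5  18  91  85  81 105 126 134
231 144 144 150 151 148 154 145 135 136 135 136 136 135 135 135  84 102 146 149 144
237 144 149 147 150 143 144 150 134 134 134 133 134 134 133 134 104 142 148 144 150
243 144 135 144 146 147 145 143 134 134 134 133 133 133 134 134 147 141 143 145 151
249 143 142 140 146 146 143 156  91 132 134 134 133 134 133  90 148 150 155 146 144
255 149 144 139 145 145 144  92  91 133 133 133 133 134 134  91 153 149 145 147 143
261 143 149 152 150 136 148  89  81 129 128 131 134 134 136  91 131 148 152 146 147
267 142 141 149 149 147 140 138 138 129 119 120 112 109 104  99 108 151 140 144 147
273 143 149 144 152 144 151 132 133 132 133 133 133 133 132 133 135 149 142 142 152
279 144 146 146 141 144 148 132 133 132 132 132 133 133 133 133 
[... 419 characters left out ...]
  84 149 144 149 147
315 143 144 147 147 144 146 148 142 147 148 148  88  50  52  51  88 149 143 148 147
321 146 145 147 144 144 152 149 146 148 140  89  49  64  50  52  51  86 143 150 141
327 149 147 145 142 148 149 138 148 143  87  75  58   9  52  53  51  52 142 149 147
333 145 148 151 142 145 146 146 151 146  79  51  27  12  50  53  54  53 154 143 149
cur [ 0.6022 -0.2864  0.1178] yaw 67.2 turn 0.4 j7 1.90 F [-0.2 -0.3  0.4] gap 1.002 t 28.1 zt [-0.0501 -0.0058]
-0.0002,-0.0002,0.0044,0.0,  -0.0004,-0.0004,0.0089,0.0,  -0.0006,-0.0006,0.0133,0.1,  -0.0006,-0.0006,0.0133,0.1,  -0.0006,-0.0006,0.0133,0.1,  -0.0006,-0.0006,0.0133,0.1,  -0.0004,-0.0004,0.0089,0.0,  -0.0002,-0.0002,0.0044,0.0,
```

L1's bar is at about (310,279) against a predicted (307,277), so it's in place. Descend, then grip.

move_arm --increments '[-0.0002,-0.0002,0.0045,0,-0.0004,-0.0004,0.009,0,-0.0006,-0.0006,0.013,0,-0.0006,-0.0006,0.013,0.1,-0.0006,-0.0006,0.013,0.1,-0.0006,-0.0006,0.013,0.1,-0.0004,-0.0004,0.008,0,0,0,0.003,0,0,0,0,0,0,0,0,0]'

```text
t: 29.4
eef_pos: [0.5993, -0.2916, 0.0348]
orientation: [0.201, 0.979, -0.008, -0.025]
force: [0.5, 0.3, 0.0]
finger_gap: 1.001
```

Run:
```python
from h import *
plan(.6,-.2916,.038,66.8,n=3)
```

```text
cur [ 0.5993 -0.2916  0.0348] yaw 66.9 turn 0.1 j7 1.95 F [0.5 0.3 0. ] gap 1.001 t 29.4 zt [-0.0518 -0.0053]
-0.0001,0.0000,-0.0008,0.0,  -0.0002,0.0001,-0.0016,0.0,  -0.0001,0.0000,-0.0008,0.0,
```

move_arm --increments '[0,0,-0.002,0,0,0,0,0,0,0,0,0,0,0,0,0,0,0,0,0,0,0,-0.015,0,0,0,-0.025,0,0,0,-0.025,0,0,0,-0.02,0,0,0,0,0]' --fingers 255

```text
t: 30.65
eef_pos: [0.6046, -0.2914, 0.128]
orientation: [0.201, 0.979, -0.008, -0.024]
force: [0.3, -0.5, -0.8]
finger_gap: 0.48
```

Run:
```python
from h import *
plan(.6122,-.0319,.155,100.4,n=20)
```

```text
cur [ 0.6046 -0.2914  0.128 ] yaw 66.9 turn -33.5 j7 1.90 F [ 0.3 -0.5 -0.8] gap 0.480 t 30.6 zt [-0.0495 -0.0061]
0.0018,0.0045,-0.0005,-0.6,  0.0035,0.0090,-0.0011,-1.2,  0.0049,0.0136,-0.0016,-1.9,  0.0045,0.0137,-0.0016,-1.9,  0.0040,0.0138,-0.0016,-1.9,  0.0036,0.0140,-0.0016,-1.9,  0.0031,0.0141,-0.0016,-1.9,  0.0027,0.0142,-0.0016,-1.9,  0.0022,0.0142,-0.0016,-1.9,  0.0017,0.0143,-0.0016,-1.9, 
0.0013,0.0144,-0.0016,-1.9,  0.0008,0.0144,-0.0016,-1.9,  0.0003,0.0144,-0.0016,-1.9,  -0.0001,0.0144,-0.0016,-1.9,  -0.0006,0.0144,-0.0016,-1.9,  -0.0011,0.0144,-0.0016,-1.9,  -0.0015,0.0143,-0.0016,-1.9,  -0.0020,0.0143,-0.0016,-1.9,  -0.0016,0.0095,-0.0011,-1.2,  -0.0009,0.0047,-0.0005,-0.6,
```

move_arm --increments '[0.002,0.0045,0,-0.6,0.0035,0.009,-0.001,-1.2,0.005,0.0135,-0.002,-1.9,0.0045,0.0135,-0.002,-1.9,0.004,0.014,-0.002,-1.9,0.0035,0.014,-0.002,-1.9,0.003,0.014,-0.002,-1.9,0.0025,0.014,-0.002,-1.9,0.002,0.014,-0.002,-1.9,0.0015,0.0145,-0.002,-1.9]'

```text
t: 31.9
eef_pos: [0.6061, -0.1509, 0.1424]
orientation: [0.043, 0.999, -0.003, -0.027]
force: [0.7, 0.1, -2.2]
finger_gap: 0.482
```

move_arm --increments '[0.0015,0.0145,-0.002,-1.9,0.001,0.0145,-0.002,-1.9,0.0005,0.0145,-0.002,-1.9,0,0.0145,-0.002,-1.9,-0.0005,0.0145,-0.002,-1.9,-0.001,0.0145,-0.002,-1.9,-0.0015,0.0145,-0.002,-1.9,-0.002,0.0095,-0.001,-1.5,-0.001,0.003,0,0,0,0,0,0]'

```text
t: 33.15
eef_pos: [0.6057, -0.0269, 0.1583]
orientation: [-0.096, 0.995, 0.001, -0.027]
force: [0.6, 0.3, -1.1]
finger_gap: 0.484
```

Run:
```python
from h import *
plan(.6122,-.0319,.15,100.4,n=6)
```

```text
cur [ 0.6057 -0.0269  0.1583] yaw 101.0 turn 0.6 j7 2.00 F [ 0.6  0.3 -1.1] gap 0.484 t 33.1 zt [-0.0539 -0.003 ]
-0.0005,-0.0005,0.0007,0.1,  -0.0010,-0.0010,0.0013,0.1,  -0.0015,-0.0015,0.0020,0.2,  -0.0015,-0.0015,0.0020,0.2,  -0.0010,-0.0010,0.0013,0.1,  -0.0005,-0.0005,0.0007,0.1,
```

move_arm --increments '[-0.0005,-0.001,0,0.1,-0.001,-0.0015,0,0.1,-0.0015,-0.002,0.002,0.2,-0.0015,-0.002,0.006,0.2,-0.0015,-0.0005,0.012,0,0,0,0.014,0,0,0,0.014,0,0,0,0.014,0,0,0,0.008,0,0,0,0,0]'

```text
t: 34.4
eef_pos: [0.6084, -0.0355, 0.0815]
orientation: [-0.089, 0.996, 0.0, -0.028]
force: [0.6, -0.2, -0.8]
finger_gap: 0.48
```

Run:
```python
from h import *
plan(.613,-.033,.085,100.4,n=4)
```

```text
cur [ 0.6084 -0.0355  0.0815] yaw 100.2 turn -0.2 j7 2.04 F [ 0.6 -0.2 -0.8] gap 0.480 t 34.4 zt [-0.0563 -0.0045]
-0.0008,0.0003,-0.0006,-0.0,  -0.0016,0.0006,-0.0012,-0.1,  -0.0016,0.0006,-0.0012,-0.1,  -0.0008,0.0003,-0.0006,-0.0,
```

move_arm --increments '[-0.0008,0.0003,-0.0005,0,-0.0016,0.0006,-0.001,-0.1,-0.0016,0.0006,-0.001,-0.1,-0.0006,0.0003,-0.0005,0,0,0,0,0,0,0,0,0,0,0,0,0,0,0,0,0,0,0,0,0,0,0,0,0]'

```text
t: 35.65
eef_pos: [0.6137, -0.0328, 0.0858]
orientation: [-0.091, 0.995, 0.0, -0.027]
force: [0.3, 0.3, -0.9]
finger_gap: 0.486
```

Run:
```python
from h import *
plan(.613,-.033,.062,100.4,n=6)
```

```text
cur [ 0.6137 -0.0328  0.0858] yaw 100.4 turn 0.0 j7 2.04 F [ 0.3  0.3 -0.9] gap 0.486 t 35.6 zt [-0.0545 -0.0042]
-0.0000,-0.0000,0.0020,0.0,  -0.0001,-0.0000,0.0040,0.0,  -0.0001,-0.0000,0.0060,0.0,  -0.0001,-0.0000,0.0060,0.0,  -0.0001,-0.0000,0.0040,0.0,  -0.0000,-0.0000,0.0020,0.0,
```

move_arm --increments '[0,0,0.002,0,-0.0001,0,0.004,0,-0.0001,0,0.006,0,-0.0001,0,0.006,0,0,0,0.004,0,0,0,0.0015,0,0,0,0,0,0,0,0,0,0,0,0,0,0,0,0,0]'

```text
t: 36.9
eef_pos: [0.6128, -0.0328, 0.0615]
orientation: [-0.091, 0.995, 0.001, -0.027]
force: [-0.3, -0.5, 0.4]
finger_gap: 0.483
```

Run:
```python
from h import *
plan(.613,-.033,.062,100.4,n=6)
```

```text
cur [ 0.6128 -0.0328  0.0615] yaw 100.4 turn 0.0 j7 2.05 F [-0.3 -0.5  0.4] gap 0.483 t 36.9 zt [-0.0545 -0.0037]
-0.0000,-0.0000,-0.0000,0.0,  -0.0000,-0.0000,-0.0001,0.0,  -0.0000,-0.0001,-0.0001,0.0,  -0.0000,-0.0001,-0.0001,0.0,  -0.0000,-0.0000,-0.0001,0.0,  -0.0000,-0.0000,-0.0000,0.0,
```

move_arm --increments '[0,0,0,0,0,0,0,0,0,0,0,0,0,0,0,0,-0.001,0,-0.015,0,-0.001,0,-0.025,0,-0.001,0,-0.03,0,-0.001,0,-0.03,0,0,0,-0.03,0,0,0,-0.015,0]' --fingers 80

```text
t: 38.15
eef_pos: [0.6259, -0.0321, 0.2146]
orientation: [-0.091, 0.996, 0.0, -0.026]
force: [0.3, -0.7, -0.3]
finger_gap: 0.687
```

Run:
```python
from h import *
T=cal('top')
uy=np.array([np.cos(np.radians(100.4)),np.sin(np.radians(100.4))])
H=np.array([.5571,-.042])+.062*uy
for a in(2.7,2.5): b=np.r_[H-uy*.124*np.cos(a),.115+.124*np.sin(a)];print(a,b,proj(T,b))
get('side','s3');
# initial w1: need its calib -> skip; top0 bar endpoints
for q in((275.5,222),(281.5,257)): print(at(T,*q,.168))
plan(b[0],b[1],.23,100.4,n=20)
```

```text
2.7 [0.52567072 0.12924466 0.16799511] [275.66513607 241.64641394]
2.5 [0.52797471 0.1166912  0.18921055] [280.48312342 239.67166627]
[0.57038619 0.12988053 0.168     ]
[0.49093176 0.11593993 0.168     ]
cur [ 0.6268 -0.0322  0.216 ] yaw 100.4 turn -0.0 j7 1.97 F [ 1.7 -1.2  1.3] gap 0.686 t 38.2 zt [-0.0489 -0.0043]
0.0013,0.0030,-0.0002,-0.0,  0.0026,0.0061,-0.0004,-0.0,  0.0039,0.0091,-0.0005,-0.0,  0.0039,0.0091,-0.0005,-0.0,  0.0039,0.0091,-0.0005,-0.0,  0.0039,0.0091,-0.0005,-0.0,  0.0039,0.0091,-0.0005,-0.0,  0.0039,0.0091,-0.0005,-0.0,  0.0039,0.0091,-0.0005,-0.0,  0.0039,0.0091,-0.0005,-0.0, 
0.0039,0.0091,-0.0005,-0.0,  0.0039,0.0091,-0.0005,-0.0,  0.0039,0.0091,-0.0005,-0.0,  0.0039,0.0091,-0.0005,-0.0,  0.0039,0.0091,-0.0005,-0.0,  0.0039,0.0091,-0.0005,-0.0,  0.0039,0.0091,-0.0005,-0.0,  0.0039,0.0091,-0.0005,-0.0,  0.0026,0.0061,-0.0004,-0.0,  0.0013,0.0030,-0.0002,-0.0,
```

move_arm --increments '[0.0013,0.003,0,0,0.0026,0.006,-0.0005,0,0.004,0.009,-0.0005,0,0.004,0.009,-0.0005,0,0.004,0.009,-0.0005,0,0.004,0.009,-0.0005,0,0.004,0.009,-0.0005,0,0.004,0.009,-0.0005,0,0.004,0.009,-0.0005,0,0.004,0.009,-0.0005,0]' --fingers 120

```text
t: 39.45
eef_pos: [0.5712, 0.047, 0.2198]
orientation: [-0.091, 0.995, 0.001, -0.028]
force: [0.1, 0.4, -0.3]
finger_gap: 0.533
```

move_arm --increments '[0.004,0.009,-0.0005,0,0.004,0.009,-0.0005,0,0.004,0.009,-0.0005,0,0.004,0.009,-0.0005,0,0.004,0.009,-0.0005,0,0.004,0.009,-0.0005,0,0.004,0.009,-0.0005,0,0.0025,0.006,0,0,0.0013,0.003,0,0,0,0,0,0]'

```text
t: 40.7
eef_pos: [0.5238, 0.1173, 0.2261]
orientation: [-0.091, 0.995, 0.001, -0.028]
force: [0.0, 0.6, 0.3]
finger_gap: 0.527
```

Run:
```python
from h import *
W=get('wrist','w7')
uy=np.array([np.cos(np.radians(100.4)),np.sin(np.radians(100.4))]);H=np.array([.5571,-.042])+.062*uy
for a in(2.7,2.5): b=np.r_[H-uy*.124*np.cos(a),.115+.124*np.sin(a)];print(a,b,proj(W,b))
plan(b[0],b[1],.23,100.4,n=4)
```

```text
2.7 [0.52567072 0.12924466 0.16799511] [333.88924828 270.8634809 ]
2.5 [0.52797471 0.1166912  0.18921055] [312.91695118 284.36699993]
cur [0.5238 0.1171 0.2261] yaw 100.5 turn 0.1 j7 1.63 F [-0.1  0.5 -0.7] gap 0.530 t 40.8 zt [-0.0551 -0.0039]
-0.0006,-0.0002,-0.0007,0.0,  -0.0013,-0.0004,-0.0014,0.0,  -0.0013,-0.0004,-0.0014,0.0,  -0.0006,-0.0002,-0.0007,0.0,
```

View pics/w7.png

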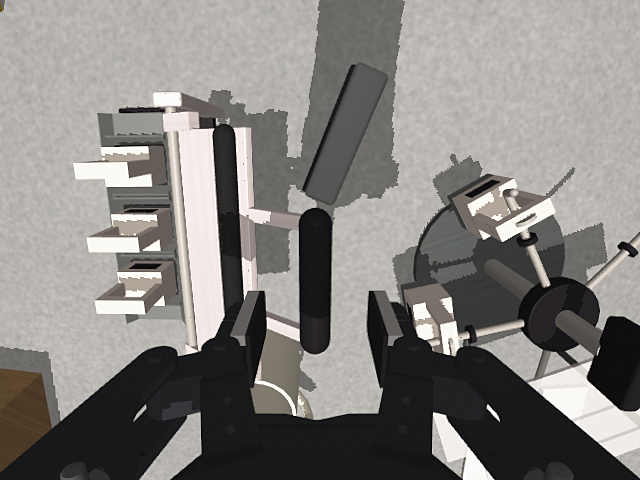

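Wrist: bar runs (315,210) to (315,352), which puts the clamp at about 2.52 rad. The bar middle is then (0.5277, 0.118, 0.187). All three loggers stand in the pockets at the left; descend on the bar.

Run:
```python
from h import *
plan(.527,.118,.166,100.4,n=8)
```

```text
cur [0.5238 0.1171 0.2261] yaw 100.5 turn 0.1 j7 1.63 F [-0.1  0.5 -0.7] gap 0.530 t 40.8 zt [-0.0551 -0.0039]
-0.0004,-0.0000,0.0033,0.0,  -0.0007,-0.0000,0.0066,0.0,  -0.0011,-0.0000,0.0100,0.0,  -0.0011,-0.0000,0.0100,0.0,  -0.0011,-0.0000,0.0100,0.0,  -0.0011,-0.0000,0.0100,0.0,  -0.0007,-0.0000,0.0066,0.0,  -0.0004,-0.0000,0.0033,0.0,
```

move_arm --increments '[-0.0004,0,0.0035,0,-0.0007,0,0.007,0,-0.001,0,0.01,0,-0.001,0,0.01,0,-0.001,0,0.01,0,-0.001,0,0.01,0,-0.0007,0,0.006,0,-0.0004,0,0.003,0,0,0,0,0,0,0,0,0]'

```text
t: 42.0
eef_pos: [0.5269, 0.1168, 0.1613]
orientation: [-0.09, 0.996, -0.0, -0.028]
force: [-0.3, -0.3, -0.7]
finger_gap: 0.53
```

move_arm --increments '[0,0,0,0,0,0,0,0,0,0,0,0,0,0,0,0,0,0,0,0,0,0,0,0,0,0,0,0,0,0,0,0,0,0,0,0,0,0,0,0]' --fingers 255

```text
t: 43.25
eef_pos: [0.5271, 0.1175, 0.1619]
orientation: [-0.09, 0.996, 0.001, -0.028]
force: [-0.7, 0.4, -0.1]
finger_gap: 0.191
```

```bash
cat >> h.py <<'E'
def arc(H,a0,a1,n,off):
    """rows moving TCP along the clamp arc; off= TCP minus bar (world)"""
    s,p,R=pose();uy=np.array([np.cos(np.radians(100.4)),np.sin(np.radians(100.4)),0])
    f=lambda a:np.r_[H,.115]-uy*.124*np.cos(a)+np.array([0,0,.124*np.sin(a)])+off
    print('cur',p.round(4),'F',np.round(s['force'],1),'gap %.3f'%s['finger_gap'],'t %.1f'%s['t'],'zt',R[:2,2].round(4),'f(a0)',f(a0).round(4))
    q=p
    for k in range(1,n+1):
        t=f(a0+(a1-a0)*k/n);v=R.T@(t-q);q=t
        print('%.4f,%.4f,%.4f,0, '%tuple(v),end=' ' if k%10 else '\n')
    print(q.round(4))
E
python3 - <<'E'
from h import *
uy=np.array([np.cos(np.radians(100.4)),np.sin(np.radians(100.4))]);H=np.array([.5571,-.042])+.062*uy
s,p,R=pose()
d=(p[:2]-H)@uy;print('radial',d,'z',p[2]+.021-.115, 'angle',np.arctan2(p[2]+.021-.115,-d),'r',np.hypot(d,p[2]+.021-.115))
arc(H,2.5,0.9,20,np.array([-.001,0,-.021]))
E
```

```text
radial 0.10032452461791153 z 0.06789548390641247 angle 2.5466358373498417 r 0.12113961769254454
cur [0.5271 0.1175 0.1619] F [-0.7  0.4 -0.1] gap 0.191 t 43.2 zt [-0.0552 -0.0037] f(a0) [0.527  0.1167 0.1682]
0.0011,-0.0070,-0.0140,0,  0.0004,-0.0068,-0.0072,0,  0.0004,-0.0074,-0.0066,0,  0.0003,-0.0079,-0.0060,0,  0.0003,-0.0083,-0.0054,0,  0.0003,-0.0087,-0.0047,0,  0.0002,-0.0091,-0.0040,0,  0.0002,-0.0094,-0.0033,0,  0.0001,-0.0096,-0.0025,0,  0.0001,-0.0098,-0.0017,0, 
0.0000,-0.0099,-0.0009,0,  0.0000,-0.0099,-0.0002,0,  -0.0000,-0.0099,0.0006,0,  -0.0001,-0.0098,0.0014,0,  -0.0001,-0.0097,0.0022,0,  -0.0002,-0.0095,0.0030,0,  -0.0002,-0.0092,0.0037,0,  -0.0002,-0.0089,0.0044,0,  -0.0003,-0.0085,0.0051,0,  -0.0003,-0.0080,0.0058,0, 
[ 0.5588 -0.0568  0.1911]
```

move_arm --increments '[0.0004,-0.0062,-0.0078,0,0.0004,-0.0068,-0.0072,0,0.0004,-0.0074,-0.0066,0,0.0003,-0.0079,-0.006,0,0.0003,-0.0083,-0.0054,0,0.0003,-0.0087,-0.0047,0,0.0002,-0.0091,-0.004,0,0.0002,-0.0094,-0.0033,0,0.0001,-0.0096,-0.0025,0,0,0,0,0]'

```text
t: 44.5
eef_pos: [0.5384, 0.0549, 0.2126]
orientation: [-0.093, 0.995, 0.013, -0.029]
force: [3.3, -1.4, -7.0]
finger_gap: 0.186
```

```bash
cat >> h.py <<'E'
UY=np.array([np.cos(np.radians(100.4)),np.sin(np.radians(100.4))]);H=np.array([.5571,-.042])+.062*UY
def ang(dz=-.025):
    s,p,R=pose();d=(p[:2]-H)@UY;z=p[2]-dz-.115;a=np.arctan2(z,-d);print('a %.3f r %.4f'%(a,np.hypot(d,z)),'along',(p[:2]-H)@[UY[1],-UY[0]]);return a
E
python3 - <<'E'
from h import *
a=ang();arc(H,a,0.4,20,np.array([-.001,0,-.025]))
E
```

```text
a 1.862 r 0.1280 along -0.0009161358853955993
cur [0.5384 0.0549 0.2126] F [ 3.3 -1.4 -7. ] gap 0.186 t 44.5 zt [-0.0604  0.0201] f(a0) [0.5385 0.0539 0.2088]
0.0000,-0.0098,0.0013,0,  0.0001,-0.0089,-0.0019,0,  0.0001,-0.0090,-0.0013,0,  0.0001,-0.0090,-0.0006,0,  0.0000,-0.0091,0.0001,0,  -0.0000,-0.0090,0.0007,0,  -0.0000,-0.0090,0.0014,0,  -0.0001,-0.0088,0.0020,0,  -0.0001,-0.0087,0.0027,0,  -0.0002,-0.0084,0.0033,0, 
-0.0002,-0.0082,0.0039,0,  -0.0002,-0.0079,0.0045,0,  -0.0003,-0.0075,0.0050,0,  -0.0003,-0.0071,0.0056,0,  -0.0003,-0.0067,0.0061,0,  -0.0003,-0.0062,0.0066,0,  -0.0004,-0.0057,0.0070,0,  -0.0004,-0.0052,0.0074,0,  -0.0004,-0.0047,0.0078,0,  -0.0004,-0.0041,0.0081,0, 
[ 0.5655 -0.0934  0.1383]
```

move_arm --increments '[0,-0.009,0.0005,0,0,-0.009,-0.001,0,0,-0.009,-0.001,0,0,-0.009,-0.0005,0,0,-0.009,0,0,0,-0.009,0.0007,0,0,-0.009,0.0014,0,-0.0001,-0.009,0.002,0,-0.0001,-0.0085,0.0027,0,0,0,0,0]'

```text
t: 45.75
eef_pos: [0.548, 0.0018, 0.2188]
orientation: [-0.098, 0.994, 0.041, -0.034]
force: [2.0, 4.4, -9.4]
finger_gap: 0.185
```

Run:
```python
from h import *
a=ang();arc(H,a,0.0,20,np.array([-.001,0,-.025]))
```

```text
a 1.437 r 0.1300 along -0.0010833819428265705
cur [0.548  0.0018 0.2188] F [ 2.   4.4 -9.4] gap 0.185 t 45.8 zt [-0.0762  0.0746] f(a0) [0.5479 0.0027 0.2129]
-0.0004,-0.0084,0.0067,0,  0.0000,-0.0088,0.0014,0,  -0.0000,-0.0087,0.0020,0,  -0.0001,-0.0085,0.0026,0,  -0.0001,-0.0083,0.0032,0,  -0.0001,-0.0081,0.0038,0,  -0.0002,-0.0078,0.0044,0,  -0.0002,-0.0074,0.0049,0,  -0.0002,-0.0071,0.0054,0,  -0.0003,-0.0066,0.0059,0, 
-0.0003,-0.0062,0.0064,0,  -0.0003,-0.0057,0.0068,0,  -0.0004,-0.0052,0.0072,0,  -0.0004,-0.0047,0.0076,0,  -0.0004,-0.0041,0.0079,0,  -0.0005,-0.0036,0.0082,0,  -0.0005,-0.0030,0.0084,0,  -0.0005,-0.0024,0.0086,0,  -0.0005,-0.0017,0.0087,0,  -0.0005,-0.0011,0.0088,0, 
[ 0.5673 -0.103   0.09  ]
```

The pinch is turning the wrist, since the tilt grows. I loosen to a cage and push the bar with the rear finger instead.

move_arm --increments '[0,0,0,0,0,0,0,0,0,0,0,0,0,-0.006,0.001,0,0,-0.008,0.002,0,0,-0.0085,0.0025,0,0,-0.0085,0.0032,0,0,-0.008,0.0038,0,0,-0.008,0.0044,0,0,0,0,0]' --fingers 165

```text
t: 47.0
eef_pos: [0.5562, -0.0505, 0.1979]
orientation: [-0.098, 0.994, 0.038, -0.035]
force: [0.3, 0.1, 0.5]
finger_gap: 0.352
```

Run:
```python
from h import *
a=ang();arc(H,a,0.0,20,np.array([-.001,0,-.025]))
```

```text
a 0.994 r 0.1287 along -0.0024596577118730246
cur [ 0.5562 -0.0505  0.1979] F [0.3 0.1 0.5] gap 0.352 t 47.0 zt [-0.0763  0.0685] f(a0) [ 0.5571 -0.0475  0.1939]
-0.0019,-0.0030,0.0071,0,  -0.0001,-0.0052,0.0033,0,  -0.0002,-0.0050,0.0036,0,  -0.0002,-0.0048,0.0038,0,  -0.0002,-0.0046,0.0041,0,  -0.0002,-0.0044,0.0043,0,  -0.0002,-0.0042,0.0045,0,  -0.0002,-0.0040,0.0047,0,  -0.0003,-0.0037,0.0049,0,  -0.0003,-0.0035,0.0051,0, 
-0.0003,-0.0032,0.0052,0,  -0.0003,-0.0030,0.0054,0,  -0.0003,-0.0027,0.0055,0,  -0.0003,-0.0024,0.0057,0,  -0.0003,-0.0021,0.0058,0,  -0.0003,-0.0019,0.0059,0,  -0.0004,-0.0016,0.0060,0,  -0.0004,-0.0013,0.0060,0,  -0.0004,-0.0010,0.0061,0,  -0.0004,-0.0007,0.0061,0, 
[ 0.5673 -0.103   0.09  ]
```

move_arm --increments '[-0.0003,-0.006,0.003,0,-0.0003,-0.0055,0.0035,0,-0.0003,-0.005,0.004,0,-0.0003,-0.005,0.0045,0,-0.0003,-0.0045,0.005,0,-0.0003,-0.004,0.005,0,-0.0003,-0.004,0.005,0,-0.0003,-0.0035,0.005,0,0,-0.003,0.004,0,0,0,0,0]'

```text
t: 48.25
eef_pos: [0.5635, -0.0891, 0.1522]
orientation: [-0.098, 0.994, 0.038, -0.035]
force: [0.4, 1.5, -0.5]
finger_gap: 0.351
```

Run:
```python
from h import *
a=ang();W=get('wrist','w8');get('side','s4')
for a in(.9,.8,.7,.6,.5,.4):
    b=np.r_[H-UY*.124*np.cos(a),.115+.124*np.sin(a)];print(a,b.round(4),proj(W,b).round(0),proj(cal('side'),b).round(0))
plan(.56,-.1,.2,n=4)
```

```text
a 0.516 r 0.1259 along -0.0022545615391831894
0.9 [ 0.5598 -0.0568  0.2121] [439. 398.] [340. 231.]
0.8 [ 0.5615 -0.066   0.204 ] [401. 383.] [341. 237.]
0.7 [ 0.563  -0.0743  0.1949] [369. 367.] [341. 242.]
0.6 [ 0.5644 -0.0817  0.185 ] [343. 352.] [342. 247.]
0.5 [ 0.5656 -0.0881  0.1744] [322. 338.] [342. 252.]
0.4 [ 0.5665 -0.0934  0.1633] [307. 324.] [343. 257.]
cur [ 0.5635 -0.0891  0.1525] yaw 101.2 turn 0.0 j7 2.17 F [-0.5  0.3 -0.6] gap 0.351 t 48.4 zt [-0.0773  0.0682]
0.0014,-0.0010,-0.0080,0.0,  0.0028,-0.0020,-0.0159,0.0,  0.0028,-0.0020,-0.0159,0.0,  0.0014,-0.0010,-0.0080,0.0,
```

View pics/s4.png

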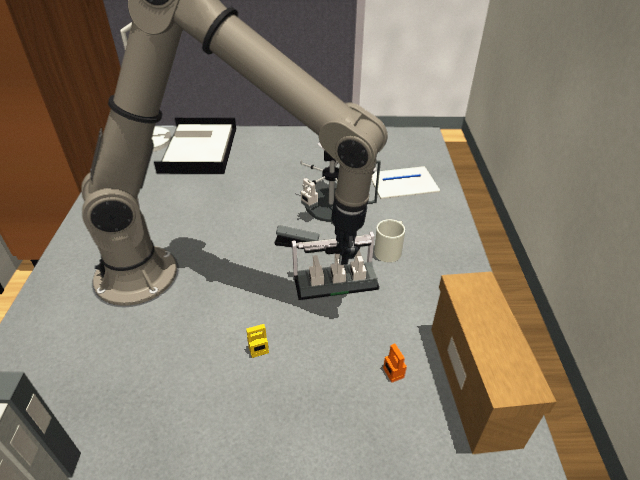

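Side view: plate low over the dock at (335,243), and all three loggers stand in the pockets. Now lift out, shut the fingers and press the bar down from above.

move_arm --increments '[0,0,-0.006,0,0,0,-0.012,0,0,0,-0.014,0,0,0,-0.014,0,0,0.002,-0.012,0,0.001,0.003,-0.004,0,0.001,0.003,0,0,0,0.001,0,0,0,0,0,0,0,0,0,0]'

```text
t: 49.6
eef_pos: [0.5647, -0.0853, 0.2203]
orientation: [-0.099, 0.994, 0.037, -0.034]
force: [-0.3, 0.5, 0.1]
finger_gap: 0.352
```

move_arm --increments '[0,0,0,0,0,0,0,0,0,0,0,0,0,0,0,0,0,0,0,0,0,0,0,0,0,0,0,0,0,0,0,0,0,0,0,0,0,0,0,0]' --fingers 255

```text
t: 50.85
eef_pos: [0.5646, -0.0856, 0.22]
orientation: [-0.098, 0.994, 0.037, -0.035]
force: [-0.0, 0.0, -0.5]
finger_gap: 0.004
```

Run:
```python
from h import *
plan(.566,-.09,.165,n=10)
```

```text
cur [ 0.5646 -0.0856  0.22  ] yaw 101.2 turn 0.0 j7 2.12 F [-0.   0.  -0.5] gap 0.004 t 50.9 zt [-0.0764  0.0668]
-0.0002,-0.0004,0.0023,0.0,  -0.0003,-0.0008,0.0045,0.0,  -0.0005,-0.0011,0.0068,0.0,  -0.0005,-0.0011,0.0068,0.0,  -0.0005,-0.0011,0.0068,0.0,  -0.0005,-0.0011,0.0068,0.0,  -0.0005,-0.0011,0.0068,0.0,  -0.0005,-0.0011,0.0068,0.0,  -0.0003,-0.0008,0.0045,0.0,  -0.0002,-0.0004,0.0023,0.0,
```

move_arm --increments '[-0.0002,-0.0004,0.0025,0,-0.0003,-0.0008,0.0045,0,-0.0005,-0.001,0.007,0,-0.0005,-0.001,0.007,0,-0.0005,-0.001,0.007,0,-0.0005,-0.001,0.007,0,-0.0005,-0.001,0.007,0,-0.0005,-0.001,0.007,0,-0.0003,-0.001,0.0045,0,0,0,0,0]'

```text
t: 52.1
eef_pos: [0.5667, -0.0926, 0.1629]
orientation: [-0.097, 0.994, 0.035, -0.034]
force: [-0.4, -1.0, 0.8]
finger_gap: -0.004
```

Run:
```python
from h import *
plan(.5675,-.1,.122,n=10)
```

```text
cur [ 0.5667 -0.0926  0.1629] yaw 101.0 turn 0.0 j7 2.17 F [-0.4 -1.   0.8] gap -0.004 t 52.1 zt [-0.0737  0.0631]
-0.0001,-0.0004,0.0017,0.0,  -0.0002,-0.0009,0.0033,0.0,  -0.0002,-0.0013,0.0050,0.0,  -0.0002,-0.0013,0.0050,0.0,  -0.0002,-0.0013,0.0050,0.0,  -0.0002,-0.0013,0.0050,0.0,  -0.0002,-0.0013,0.0050,0.0,  -0.0002,-0.0013,0.0050,0.0,  -0.0002,-0.0009,0.0033,0.0,  -0.0001,-0.0004,0.0017,0.0,
```

move_arm --increments '[0,-0.0005,0.002,0,0,-0.001,0.0035,0,0,-0.0013,0.005,0,0,-0.0013,0.005,0,0,-0.0013,0.005,0,0,-0.0013,0.005,0,0,-0.0013,0.005,0,0,-0.0013,0.005,0,0,-0.001,0.0035,0,0,0,0,0]'

```text
t: 53.35
eef_pos: [0.5672, -0.0978, 0.1247]
orientation: [-0.098, 0.994, 0.038, -0.032]
force: [-0.6, -0.9, 2.9]
finger_gap: 0.001
```

Run:
```python
from h import *
plan(.5675,-.1,.120,n=10)
```

```text
cur [ 0.5672 -0.0978  0.1247] yaw 101.1 turn 0.0 j7 2.21 F [-0.6 -0.9  2.9] gap 0.001 t 53.4 zt [-0.072   0.0698]
-0.0000,-0.0001,0.0002,0.0,  -0.0000,-0.0002,0.0004,0.0,  -0.0000,-0.0003,0.0006,0.0,  -0.0000,-0.0003,0.0006,0.0,  -0.0000,-0.0003,0.0006,0.0,  -0.0000,-0.0003,0.0006,0.0,  -0.0000,-0.0003,0.0006,0.0,  -0.0000,-0.0003,0.0006,0.0,  -0.0000,-0.0002,0.0004,0.0,  -0.0000,-0.0001,0.0002,0.0,
```

move_arm --increments '[0,-0.0002,0.0015,0,0,-0.0002,0.0015,0,0,0,0.0015,0,0,0,0.0015,0,0,0,0.0015,0,0,0,0.0015,0,0,0,0.0015,0,0,0,0.0015,0,0,0,0.0015,0,0,0,0.0015,0]'

```text
t: 54.6
eef_pos: [0.5673, -0.0979, 0.1244]
orientation: [-0.098, 0.994, 0.044, -0.031]
force: [-1.7, -0.2, 12.4]
finger_gap: 0.002
```

Run:
```python
from h import *
plan(.5675,-.1,.120,n=3)
```

```text
cur [ 0.5673 -0.0979  0.1244] yaw 101.1 turn 0.0 j7 2.22 F [-1.7 -0.2 12.4] gap 0.002 t 54.6 zt [-0.0692  0.0813]
-0.0000,-0.0006,0.0010,0.0,  -0.0000,-0.0013,0.0021,0.0,  -0.0000,-0.0006,0.0010,0.0,
```

move_arm --increments '[0,0,0.0025,0,0,0,0.0025,0,0,0,0.0025,0,0,0,0,0,0,0,0,0,0,0,0,0,0,0,0,0,0,0,0,0,0,0,0,0,0,0,0,0]'

```text
t: 55.85
eef_pos: [0.5672, -0.0978, 0.1248]
orientation: [-0.097, 0.994, 0.047, -0.03]
force: [-0.2, -0.6, 4.3]
finger_gap: 0.002
```

move_arm --increments '[0,0,0,0,0,0,0,0,0,0,0,0,0,0,0,0,0,0,0,0,0,0,0,0,0,0,-0.008,0,0,0,-0.015,0,0,0,-0.02,0,0,0,-0.02,0]'

```text
t: 57.1
eef_pos: [0.5695, -0.1018, 0.1879]
orientation: [-0.097, 0.994, 0.048, -0.033]
force: [-1.0, 0.1, 0.2]
finger_gap: 0.002
```

Run:
```python
from h import *
get('side','s5');get('top','t5')
S=cal('side');T=cal('top')
for a in (0,.06,.13):
    b=np.r_[H-UY*.124*np.cos(a),.115+.124*np.sin(a)];print(a,proj(S,b).round(1),proj(T,b).round(1))
from crop import *
o=np.zeros((480,800,3),np.uint8);o[:,:400]=crop('s5',290,200,100,120,4);o[:,400:]=crop('t5',290,180,100,120,4);cv2.imwrite('pics/c6.png',o)
plan(.567,-.1,.2,n=3)
```

```text
0 [342.9 273.5] [375.5 225.6]
0.06 [343.  271.3] [375.8 225.2]
0.13 [343.1 268.6] [375.8 224.8]
cur [ 0.5713 -0.1026  0.1895] yaw 101.1 turn 0.0 j7 2.19 F [ 0.3 -0.2  0.3] gap 0.002 t 57.2 zt [-0.0693  0.0885]
0.0010,0.0011,-0.0025,0.0,  0.0021,0.0022,-0.0049,0.0,  0.0010,0.0011,-0.0025,0.0,
```

View pics/c6.png

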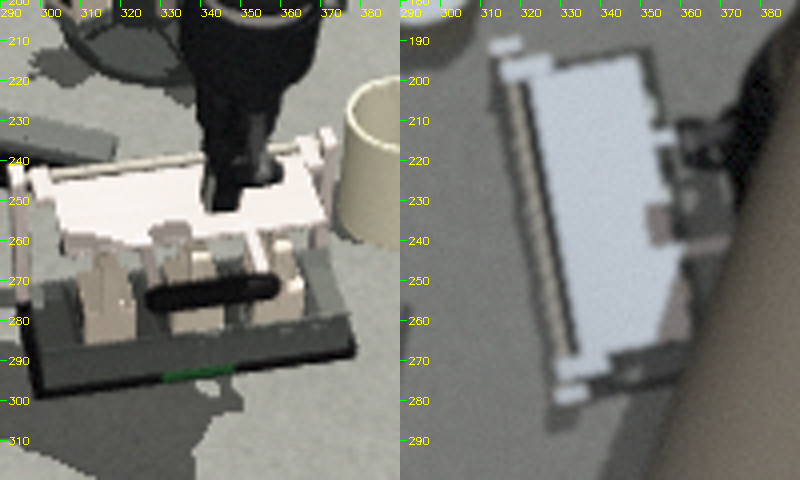

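Crop: the bar lies at side pixel (343,273), which matches 0 rad (343,273.5), so the clamp is shut with the three loggers under the rib. Shut for over 2 s by now. Next I pinch the bar and open the clamp.

Run:
```python
from h import *
plan(.567,-.101,.15,n=8);plan(.567,-.101,.095,n=8)
```

```text
cur [ 0.5713 -0.1026  0.1895] yaw 101.1 turn 0.0 j7 2.19 F [ 0.3 -0.2  0.3] gap 0.002 t 57.2 zt [-0.0693  0.0885]
0.0001,-0.0001,0.0022,0.0,  0.0002,-0.0002,0.0044,0.0,  0.0003,-0.0003,0.0066,0.0,  0.0003,-0.0003,0.0066,0.0,  0.0003,-0.0003,0.0066,0.0,  0.0003,-0.0003,0.0066,0.0,  0.0002,-0.0002,0.0044,0.0,  0.0001,-0.0001,0.0022,0.0,  
cur [ 0.5713 -0.1026  0.1895] yaw 101.1 turn 0.0 j7 2.19 F [ 0.3 -0.2  0.3] gap 0.002 t 57.2 zt [-0.0693  0.0885]
-0.0001,-0.0004,0.0052,0.0,  -0.0001,-0.0008,0.0105,0.0,  -0.0002,-0.0012,0.0157,0.0,  -0.0002,-0.0012,0.0157,0.0,  -0.0002,-0.0012,0.0157,0.0,  -0.0002,-0.0012,0.0157,0.0,  -0.0001,-0.0008,0.0105,0.0,  -0.0001,-0.0004,0.0052,0.0,
```

move_arm --increments '[0.0001,0,0.002,0,0.0002,-0.0002,0.0045,0,0.0003,-0.0003,0.0065,0,0.0003,-0.0003,0.0065,0,0.0003,-0.0003,0.0065,0,0.0003,-0.0003,0.0065,0,0.0002,-0.0002,0.0045,0,0.0001,-0.0001,0.002,0,0,0,0,0,0,0,0,0]' --fingers 165

```text
t: 58.45
eef_pos: [0.5646, -0.1001, 0.1451]
orientation: [-0.098, 0.994, 0.048, -0.033]
force: [-0.2, -0.3, -0.3]
finger_gap: 0.353
```

Run:
```python
from h import *
plan(.567,-.101,.095,n=8)
```

```text
cur [ 0.5646 -0.1001  0.1451] yaw 101.0 turn 0.0 j7 2.22 F [-0.2 -0.3 -0.3] gap 0.353 t 58.5 zt [-0.0749  0.0893]
-0.0003,-0.0004,0.0027,0.0,  -0.0006,-0.0007,0.0055,0.0,  -0.0008,-0.0011,0.0082,0.0,  -0.0008,-0.0011,0.0082,0.0,  -0.0008,-0.0011,0.0082,0.0,  -0.0008,-0.0011,0.0082,0.0,  -0.0006,-0.0007,0.0055,0.0,  -0.0003,-0.0004,0.0027,0.0,
```

move_arm --increments '[-0.0003,-0.0004,0.0025,0,-0.0006,-0.0007,0.0055,0,-0.0008,-0.001,0.008,0,-0.0008,-0.001,0.008,0,-0.0008,-0.001,0.008,0,-0.0008,-0.001,0.008,0,-0.0006,-0.0007,0.0055,0,-0.0003,-0.0004,0.0025,0,0,0,0,0,0,0,0,0]'

```text
t: 59.7
eef_pos: [0.5674, -0.1009, 0.0929]
orientation: [-0.098, 0.994, 0.048, -0.033]
force: [-0.2, 0.5, -0.3]
finger_gap: 0.354
```

move_arm --increments '[0,0,0,0,0,0,0,0,0,0,0,0,0,0,0,0,0,0,0,0,0,0,0,0,0,0,0,0,0,0,0,0,0,0,0,0,0,0,0,0]' --fingers 255

```text
t: 60.95
eef_pos: [0.5675, -0.1008, 0.0934]
orientation: [-0.097, 0.994, 0.048, -0.033]
force: [-0.1, 0.0, -0.1]
finger_gap: 0.191
```

Run:
```python
from h import *
s,p,R=pose();off=p-np.r_[H-UY*.124,.115];print(off)
arc(H,0,1.0,20,off)
```

```text
[-0.00078948  0.00219931 -0.02162407]
cur [ 0.5675 -0.1008  0.0934] F [-0.1  0.  -0.1] gap 0.191 t 61.0 zt [-0.0743  0.0897] f(a0) [ 0.5675 -0.1008  0.0934]
0.0003,0.0008,-0.0061,0,  0.0003,0.0011,-0.0061,0,  0.0003,0.0014,-0.0060,0,  0.0003,0.0017,-0.0060,0,  0.0003,0.0020,-0.0059,0,  0.0003,0.0023,-0.0058,0,  0.0003,0.0026,-0.0056,0,  0.0003,0.0028,-0.0055,0,  0.0003,0.0031,-0.0053,0,  0.0003,0.0034,-0.0052,0, 
0.0002,0.0036,-0.0050,0,  0.0002,0.0039,-0.0048,0,  0.0002,0.0041,-0.0046,0,  0.0002,0.0043,-0.0044,0,  0.0002,0.0046,-0.0042,0,  0.0002,0.0048,-0.0040,0,  0.0002,0.0050,-0.0037,0,  0.0001,0.0051,-0.0035,0,  0.0001,0.0053,-0.0032,0,  0.0001,0.0055,-0.0029,0, 
[ 0.5572 -0.0447  0.1977]
```

move_arm --increments '[0.0003,0.0008,-0.006,0,0.0003,0.001,-0.006,0,0.0003,0.0014,-0.006,0,0.0003,0.0017,-0.006,0,0.0003,0.002,-0.006,0,0.0003,0.0023,-0.0058,0,0.0003,0.0026,-0.0056,0,0.0003,0.0028,-0.0055,0,0.0003,0.003,-0.0053,0,0,0,0,0]'

```text
t: 62.2
eef_pos: [0.5655, -0.0898, 0.1492]
orientation: [-0.097, 0.994, 0.045, -0.032]
force: [0.7, -0.4, -6.4]
finger_gap: 0.192
```

Run:
```python
from h import *
a=ang(-.0216);s,p,R=pose();off=p-np.r_[H-UY*.124*np.cos(a),.115+.124*np.sin(a)];print(off)
arc(H,a,1.6,20,off)
```

```text
a 0.467 r 0.1238 along -0.00035296135150127416
[-3.76964440e-04  9.86605429e-05 -2.16832611e-02]
cur [ 0.5655 -0.0898  0.1492] F [ 0.7 -0.4 -6.4] gap 0.192 t 62.2 zt [-0.0725  0.0841] f(a0) [ 0.5655 -0.0898  0.1492]
0.0003,0.0039,-0.0058,0,  0.0003,0.0042,-0.0056,0,  0.0003,0.0046,-0.0053,0,  0.0002,0.0048,-0.0051,0,  0.0002,0.0051,-0.0048,0,  0.0002,0.0054,-0.0045,0,  0.0002,0.0056,-0.0042,0,  0.0002,0.0059,-0.0039,0,  0.0001,0.0061,-0.0035,0,  0.0001,0.0063,-0.0032,0, 
0.0001,0.0064,-0.0028,0,  0.0001,0.0066,-0.0024,0,  0.0000,0.0067,-0.0021,0,  0.0000,0.0068,-0.0017,0,  0.0000,0.0069,-0.0013,0,  -0.0000,0.0070,-0.0009,0,  -0.0000,0.0070,-0.0005,0,  -0.0001,0.0070,-0.0001,0,  -0.0001,0.0070,0.0003,0,  -0.0001,0.0070,0.0007,0, 
[0.5449 0.0226 0.2173]
```

Arc radius 0.1238 m, so the bar is following the fingers as it should. Continue.

move_arm --increments '[0.0003,0.004,-0.0058,0,0.0003,0.0042,-0.0056,0,0.0003,0.0046,-0.0053,0,0.0002,0.0048,-0.005,0,0.0002,0.005,-0.0048,0,0.0002,0.0054,-0.0045,0,0.0002,0.0056,-0.0042,0,0.0002,0.0058,-0.0039,0,0.0001,0.006,-0.0035,0,0.0001,0.0063,-0.0032,0]'

```text
t: 63.45
eef_pos: [0.5579, -0.0475, 0.2044]
orientation: [-0.096, 0.994, 0.04, -0.029]
force: [3.7, -3.5, -6.3]
finger_gap: 0.183
```

Run:
```python
from h import *
a=ang(-.0216);s,p,R=pose();off=np.array([-.0004,0,-.0217])
arc(H,a,2.0,20,off)
```

```text
a 1.024 r 0.1300 along -0.00018381210576141782
cur [ 0.5579 -0.0475  0.2044] F [ 3.7 -3.5 -6.3] gap 0.183 t 63.5 zt [-0.0661  0.0736] f(a0) [ 0.5571 -0.0444  0.1992]
-0.0000,0.0082,0.0029,0,  0.0001,0.0056,-0.0023,0,  0.0001,0.0057,-0.0020,0,  0.0000,0.0058,-0.0017,0,  0.0000,0.0059,-0.0015,0,  0.0000,0.0059,-0.0012,0,  -0.0000,0.0060,-0.0009,0,  -0.0000,0.0060,-0.0006,0,  -0.0000,0.0060,-0.0003,0,  -0.0000,0.0060,0.0000,0, 
-0.0001,0.0060,0.0003,0,  -0.0001,0.0060,0.0006,0,  -0.0001,0.0060,0.0009,0,  -0.0001,0.0059,0.0012,0,  -0.0001,0.0059,0.0015,0,  -0.0001,0.0058,0.0018,0,  -0.0002,0.0057,0.0020,0,  -0.0002,0.0056,0.0023,0,  -0.0002,0.0055,0.0026,0,  -0.0002,0.0053,0.0028,0, 
[0.5362 0.0697 0.2061]
```

move_arm --increments '[0,0.006,0.0005,0,0,0.006,-0.0008,0,0,0.006,-0.0012,0,0,0.006,-0.001,0,0,0.006,-0.0007,0,0,0.006,-0.0004,0,0,0.006,-0.0002,0,0,0.006,0,0,0,0.006,0.0002,0,0,0.006,0.0005,0]'

```text
t: 64.7
eef_pos: [0.5515, -0.0108, 0.2236]
orientation: [-0.091, 0.995, 0.022, -0.021]
force: [4.4, -7.1, -4.0]
finger_gap: 0.186
```

Run:
```python
from h import *
a=ang(-.0216);off=np.array([-.0004,0,-.0217])
arc(H,a,2.6,20,off)
```

```text
a 1.342 r 0.1337 along 0.0001507363912106851
cur [ 0.5515 -0.0108  0.2236] F [ 4.4 -7.1 -4. ] gap 0.186 t 64.7 zt [-0.0458  0.0398] f(a0) [ 0.5506 -0.0087  0.2141]
0.0002,0.0095,0.0085,0,  0.0000,0.0078,-0.0007,0,  0.0000,0.0078,-0.0002,0,  -0.0000,0.0078,0.0003,0,  -0.0000,0.0078,0.0008,0,  -0.0000,0.0077,0.0013,0,  -0.0001,0.0076,0.0018,0,  -0.0001,0.0075,0.0022,0,  -0.0001,0.0073,0.0027,0,  -0.0001,0.0071,0.0032,0, 
-0.0001,0.0069,0.0036,0,  -0.0002,0.0067,0.0040,0,  -0.0002,0.0064,0.0044,0,  -0.0002,0.0061,0.0048,0,  -0.0002,0.0058,0.0052,0,  -0.0002,0.0055,0.0056,0,  -0.0002,0.0051,0.0059,0,  -0.0002,0.0047,0.0062,0,  -0.0002,0.0043,0.0065,0,  -0.0003,0.0039,0.0067,0, 
[0.5263 0.1235 0.1572]
```

move_arm --increments '[0,0.0065,0.003,0,0,0.0075,0.001,0,0,0.0075,0.001,0,0,0.0075,0.001,0,0,0.0075,0.0015,0,0,0.0075,0.002,0,0,0.0075,0.002,0,0,0.0075,0.0025,0,0,0.007,0.003,0,0,0,0,0]'

```text
t: 65.95
eef_pos: [0.5457, 0.0229, 0.2295]
orientation: [-0.086, 0.996, 0.0, -0.011]
force: [7.3, -0.9, -16.7]
finger_gap: 0.184
```

Run:
```python
from h import *
a=ang(-.0216);off=np.array([-.0004,0,-.0217])
arc(H,a,2.6,14,off)
```

```text
a 1.600 r 0.1361 along 0.00046977323559497863
cur [0.5457 0.0229 0.2295] F [  7.3  -0.9 -16.7] gap 0.184 t 66.0 zt [-0.0222 -0.0017] f(a0) [0.5449 0.0225 0.2172]
0.0007,0.0085,0.0128,0,  0.0001,0.0088,0.0012,0,  0.0000,0.0087,0.0018,0,  0.0000,0.0085,0.0025,0,  0.0000,0.0083,0.0031,0,  -0.0000,0.0081,0.0036,0,  -0.0000,0.0078,0.0042,0,  -0.0000,0.0075,0.0048,0,  -0.0000,0.0071,0.0053,0,  -0.0001,0.0067,0.0058,0, 
-0.0001,0.0063,0.0062,0,  -0.0001,0.0058,0.0067,0,  -0.0001,0.0053,0.0071,0,  -0.0001,0.0048,0.0074,0,  [0.5263 0.1235 0.1572]
```

Opening with the pinch has unwound the tilt to (-0.022, -0.002). Now I cage loosely and push the rest of the way.

move_arm --increments '[0,0,0,0,0,0,0,0,0,0,0,0,0,0.001,0.006,0,0,0.006,0.006,0,0,0.008,0.001,0,0,0.008,0.002,0,0,0.008,0.003,0,0,0.008,0.003,0,0,0.006,0.003,0]' --fingers 165

```text
t: 67.2
eef_pos: [0.5347, 0.0725, 0.2069]
orientation: [-0.086, 0.996, 0.003, -0.013]
force: [1.1, -1.6, 1.2]
finger_gap: 0.352
```

Run:
```python
from h import *
a=ang(-.0216);off=np.array([-.0004,0,-.0217])
arc(H,a,2.75,18,off)
```

```text
a 2.020 r 0.1260 along -0.0013799208878027141
cur [0.5347 0.0725 0.2069] F [ 1.1 -1.6  1.2] gap 0.352 t 67.2 zt [-0.0264  0.0032] f(a0) [0.5358 0.0719 0.205 ]
-0.0011,0.0037,0.0042,0,  -0.0000,0.0044,0.0025,0,  -0.0000,0.0043,0.0027,0,  -0.0000,0.0042,0.0028,0,  -0.0000,0.0040,0.0030,0,  -0.0000,0.0039,0.0032,0,  -0.0001,0.0038,0.0033,0,  -0.0001,0.0036,0.0035,0,  -0.0001,0.0035,0.0036,0,  -0.0001,0.0034,0.0038,0, 
-0.0001,0.0032,0.0039,0,  -0.0001,0.0030,0.0040,0,  -0.0001,0.0029,0.0041,0,  -0.0001,0.0027,0.0042,0,  -0.0001,0.0025,0.0044,0,  -0.0001,0.0023,0.0044,0,  -0.0001,0.0022,0.0045,0,  -0.0001,0.0020,0.0046,0,  [0.5248 0.1317 0.1406]
```

move_arm --increments '[-0.0005,0.008,0.005,0,0,0.0085,0.0052,0,0,0.008,0.006,0,0,0.0075,0.0065,0,0,0.007,0.0072,0,0,0.0065,0.0078,0,0,0.006,0.0083,0,0,0.005,0.008,0,0,0.004,0.006,0,0,0,0,0]'

```text
t: 68.45
eef_pos: [0.5227, 0.1351, 0.1425]
orientation: [-0.086, 0.996, 0.001, -0.013]
force: [0.5, -0.6, 0.3]
finger_gap: 0.351
```

Run:
```python
from h import *
a=ang(-.0216);s,p,R=pose();print(p,s['force'],R[:2,2])
```

```text
a 2.749 r 0.1282 along -0.0018188955447436181
[0.52273898 0.13514258 0.14251124] [ 0.52035857 -0.59934141  0.34610697] [-2.57425654e-02 -3.41629772e-05]
```

move_arm --increments '[0,-0.003,-0.005,0,0,-0.003,-0.012,0,0,0,-0.018,0,0,0,-0.022,0,0,0,-0.025,0,0,0,-0.025,0,0,0,-0.025,0,0,0,-0.025,0,0,0,-0.015,0,0,0,0,0]'

```text
t: 69.7
eef_pos: [0.5268, 0.1315, 0.3262]
orientation: [-0.087, 0.996, 0.006, -0.013]
force: [0.3, 0.3, -0.0]
finger_gap: 0.352
```

Run:
```python
from h import *
plan(.602,.339,.32,119,n=18)
```

```text
cur [0.5268 0.1315 0.3262] yaw 100.0 turn -19.0 j7 1.55 F [ 0.3  0.3 -0. ] gap 0.352 t 69.7 zt [-0.026   0.0106]
-0.0023,0.0040,0.0001,-0.4,  -0.0046,0.0079,0.0003,-0.8,  -0.0071,0.0118,0.0004,-1.2,  -0.0074,0.0117,0.0004,-1.2,  -0.0076,0.0115,0.0004,-1.2,  -0.0079,0.0113,0.0004,-1.2,  -0.0081,0.0112,0.0004,-1.2,  -0.0083,0.0110,0.0004,-1.2,  -0.0085,0.0108,0.0004,-1.2,  -0.0088,0.0106,0.0004,-1.2, 
-0.0090,0.0105,0.0004,-1.2,  -0.0092,0.0103,0.0004,-1.2,  -0.0094,0.0101,0.0004,-1.2,  -0.0096,0.0099,0.0004,-1.2,  -0.0098,0.0097,0.0004,-1.2,  -0.0100,0.0095,0.0004,-1.2,  -0.0068,0.0062,0.0003,-0.8,  -0.0034,0.0030,0.0001,-0.4,
```

move_arm --increments '[-0.0023,0.004,0,-0.4,-0.0046,0.008,0,-0.8,-0.007,0.012,0.0005,-1.2,-0.0075,0.0115,0.0005,-1.2,-0.0075,0.0115,0.0005,-1.2,-0.008,0.0115,0.0005,-1.2,-0.008,0.011,0.0005,-1.2,-0.0085,0.011,0.0005,-1.2,-0.0085,0.011,0.0005,-1.2,-0.009,0.0105,0.0005,-1.2]'

```text
t: 70.95
eef_pos: [0.5696, 0.2578, 0.3181]
orientation: [-0.187, 0.982, 0.007, -0.015]
force: [0.6, 0.0, 0.4]
finger_gap: 0.354
```

move_arm --increments '[-0.009,0.0105,0.0005,-1.2,-0.009,0.0105,0.0005,-1.2,-0.0095,0.01,0.0005,-1.2,-0.0095,0.01,0.0005,-1.2,-0.01,0.0095,0.0005,-1.2,-0.01,0.0095,0.0005,-1.2,-0.0065,0.006,0,-0.8,-0.003,0.003,0,-0.4,0,0,0,0,0,0,0,0]'

```text
t: 72.2
eef_pos: [0.6022, 0.3558, 0.3141]
orientation: [-0.264, 0.964, 0.008, -0.014]
force: [0.7, 0.2, -0.1]
finger_gap: 0.348
```

Run:
```python
from h import *
W=get('wrist','w9');get('top','t9');get('side','s9');np.save('pics/calw9.npy',{k:W[k] for k in W if k!='pixels'},allow_pickle=True)
plan(.602,.339,.32,119,n=3)
i=W['pixels'];v=proj(W,[.541,.3055,.208]);print('axis px',v,proj(W,[.541,.3055,.128]))
T=cal('top');print(proj(T,[.541,.3055,.208]))
# paste full wrist 640x480 and a top crop
from crop import *
o=np.zeros((600,800,3),np.uint8);o[:480,:640]=crop('w9',0,0,640,480,1);cv2.imwrite('pics/c7.png',cv2.resize(crop('w9',120,0,400,300,2),None,fx=1,fy=1))
```

```text
cur [0.6021 0.3559 0.3142] yaw 120.6 turn 1.6 j7 1.69 F [-0.1  0.8  0. ] gap 0.355 t 72.3 zt [-0.0321  0.0081]
0.0022,-0.0036,-0.0015,0.4,  0.0044,-0.0072,-0.0030,0.8,  0.0021,-0.0036,-0.0015,0.4,  
axis px [293.87255738 127.42372326] [297.08191856 127.97628457]
[193.21688875 233.18389173]
```

move_arm --increments '[0.004,-0.003,-0.002,0.3,0.008,-0.004,-0.004,0.5,0.012,-0.004,-0.006,0.5,0.012,-0.003,-0.006,0.3,0.008,0,-0.004,0,0.004,0,-0.002,0,0,0,0,0,0,0,0,0,0,0,0,0,0,0,0,0]'

```text
t: 73.6
eef_pos: [0.5656, 0.3168, 0.3415]
orientation: [-0.25, 0.968, 0.008, -0.014]
force: [-0.6, -0.1, -0.3]
finger_gap: 0.352
```

Run:
```python
from h import *
W=get('wrist','w9');np.save('pics/calw9.npy',{k:W[k] for k in W if k!='pixels'},allow_pickle=True)
plan(.602,.339,.32,119,n=3)
print('axis px',proj(W,[.541,.3055,.208]),proj(W,[.541,.3055,.128]),[proj(W,[.541+.116*np.cos(a),.3055+.116*np.sin(a),.138]).round(0).tolist() for a in np.radians([209,180,240])])
from crop import *
i=cv2.imread('pics/w9.png')
cv2.imwrite('pics/c7.png',crop('w9',120,0,400,300,2))
```

```text
cur [0.5656 0.3168 0.3415] yaw 118.9 turn -0.1 j7 1.66 F [ 0.3  0.9 -0.6] gap 0.352 t 73.7 zt [-0.0316  0.009 ]
-0.0108,0.0003,0.0051,-0.0,  -0.0216,0.0007,0.0103,-0.1,  -0.0108,0.0003,0.0051,-0.0,  
axis px [314.20764685 195.23193435] [312.67122165 181.05668382] [[312.0, 54.0], [374.0, 71.0], [246.0, 73.0]]
```

View pics/c7.png

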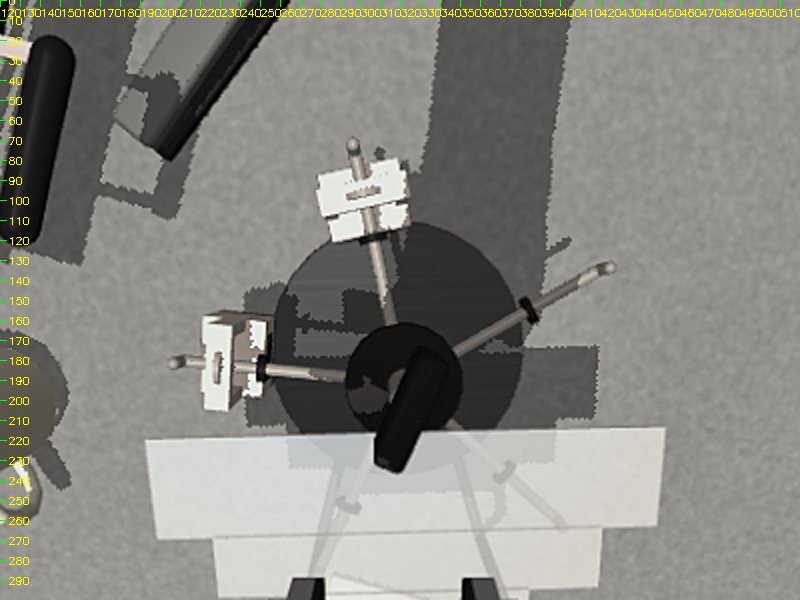

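Close view of the carousel: the free hook has tip (422.5,134) and collar (385,154). The sealed hooks have tips (296,72.5) and (209,181). The knob is around (325,205), and the cover edge runs (192,220) to (452,214).

Run:
```python
from h import *
from scipy.optimize import least_squares
W=np.load('pics/calw9.npy',allow_pickle=True).item()
obs=[(3,.072,.125,306,119),(4,.072,.125,251,184),(2,.072,.125,385,154),(3,.115,.134,296,72.5),(4,.115,.134,209,181),(2,.115,.134,422.5,134)]
def res(q):
    r=[]
    for k,ra,z,u,v in obs:
        a=q[2]+k*np.radians(72);r+=list(proj(W,[q[0]+ra*np.cos(a),q[1]+ra*np.sin(a),z])-[u,v])
    return np.array(r)
s=least_squares(res,[.541,.3055,0]);print(s.x.round(4),np.degrees(s.x[2]),s.fun.round(1))
print('hooks deg',[(np.degrees(s.x[2])+72*k)%360 for k in range(5)])
e=at(W,452.5,214,.164)-at(W,192.5,220,.164);a=np.degrees(np.arctan2(e[1],e[0]));print('edge',a, e)
n=np.array([np.cos(np.radians(a+90)),np.sin(np.radians(a+90))]);print('edge dist from axis',(at(W,322,217,.164)[:2]-s.x[:2])@n, at(W,452.5,214,.164))
print('knob ends',at(W,120+430/2,177,.208),at(W,120+392/2,231,.208),'axis px z.208',proj(W,[*s.x[:2],.208]))
T=cal('top');print(proj(T,[*s.x[:2],.208]))
```

```text
[0.5459 0.319  0.0905] 5.183600329610234 [ 0.4  0.2  0.1  0.6 -0.7  1.   0.1 -1.1 -2.9  1.   2.9 -1. ]
hooks deg [np.float64(5.183600329610234), np.float64(77.18360032961023), np.float64(149.18360032961024), np.float64(221.18360032961024), np.float64(293.1836003296102)]
edge 119.92234976822458 [-0.12140197  0.21093405  0.        ]
edge dist from axis -0.017496883396887108 [0.50037818 0.43287723 0.164     ]
knob ends [0.52070403 0.31276967 0.208     ] [0.56593231 0.32086787 0.208     ] axis px z.208 [326.1112159  208.63109989]
[187.1011457  230.97597041]
```

Run:
```python
from h import *
plan(.5459,.319,.245,n=8)
```

```text
cur [0.5656 0.3168 0.3415] yaw 118.9 turn 0.0 j7 1.66 F [ 0.3  0.9 -0.6] gap 0.352 t 73.7 zt [-0.0316  0.009 ]
0.0008,0.0005,0.0054,0.0,  0.0015,0.0010,0.0108,0.0,  0.0023,0.0015,0.0162,0.0,  0.0023,0.0015,0.0162,0.0,  0.0023,0.0015,0.0162,0.0,  0.0023,0.0015,0.0162,0.0,  0.0015,0.0010,0.0108,0.0,  0.0008,0.0005,0.0054,0.0,
```

move_arm --increments '[0.0008,0.0005,0.0055,4,0.0015,0.001,0.011,8,0.0025,0.001,0.016,9,0.0027,0.0005,0.016,9,0.0028,0,0.016,9,0.0026,-0.001,0.016,9,0.0014,-0.001,0.011,9,0.0005,-0.0007,0.005,9,0,0,0,9,0,0,0,9]' --fingers 120

```text
t: 74.9
eef_pos: [0.5463, 0.3179, 0.2412]
orientation: [0.484, 0.875, -0.004, -0.016]
force: [-0.5, 0.6, 0.5]
finger_gap: 0.531
```

move_arm --increments '[0,0,0,9,0,0,0,9,0,0,0,9,0,0,0,9,0,0,0,9,0,0,0,9,0,0,0,9,0,0,0,9,0,0,0,9,0,0,0,9]'

```text
t: 76.15
eef_pos: [0.5461, 0.3203, 0.2399]
orientation: [0.967, 0.253, -0.015, -0.007]
force: [0.3, -0.2, -0.3]
finger_gap: 0.531
```

Run:
```python
from h import *
plan(.5459,.319,.245,-84.8,n=5)
```

```text
cur [0.5461 0.3203 0.2399] yaw -60.7 turn 24.1 j7 -1.13 F [ 0.3 -0.2 -0.3] gap 0.531 t 76.2 zt [-0.0326  0.0069]
-0.0001,0.0001,-0.0006,2.7,  -0.0002,0.0002,-0.0011,5.4,  -0.0003,0.0003,-0.0017,8.0,  -0.0002,0.0003,-0.0011,5.4,  -0.0001,0.0001,-0.0006,2.7,
```

move_arm --increments '[0,0,0,4,0,0,0,8,0,0,0,8,0,0,0,4,0.0003,0.0003,0.006,0.2,0.0004,0.0004,0.013,0,0.0005,0.0004,0.015,0,0.0005,0.0002,0.015,0,0.0003,0,0.012,0,0,0,0,0]'

```text
t: 77.4
eef_pos: [0.5449, 0.3214, 0.1716]
orientation: [0.999, 0.04, -0.018, -0.003]
force: [0.4, 0.1, 0.0]
finger_gap: 0.529
```

move_arm --increments '[0,0,0,0,0,0,0,0,0,0,0,0,0,0,0,0,0,0,0,0,0,0,0,0,0,0,0,0,0,0,0,0,0,0,0,0,0,0,0,0]' --fingers 255

```text
t: 78.65
eef_pos: [0.5455, 0.3179, 0.1722]
orientation: [0.999, 0.039, -0.018, -0.0]
force: [-0.5, -0.5, -2.8]
finger_gap: 0.157
```

Run:
```python
from h import *
plan(.5459,.319,.178,9,n=12)
```

```text
cur [0.5455 0.3179 0.1722] yaw -85.5 turn 85.5 j7 -1.45 F [-0.5 -0.5 -2.8] gap 0.157 t 78.7 zt [-0.0351 -0.0005]
0.0000,-0.0000,-0.0002,2.9,  0.0000,-0.0001,-0.0004,5.7,  0.0000,-0.0001,-0.0006,8.6,  -0.0000,-0.0001,-0.0006,8.6,  -0.0000,-0.0001,-0.0006,8.6,  -0.0000,-0.0001,-0.0006,8.6,  -0.0001,-0.0001,-0.0006,8.6,  -0.0001,-0.0001,-0.0006,8.6,  -0.0001,-0.0001,-0.0006,8.6,  -0.0001,-0.0001,-0.0006,8.6, 
-0.0001,-0.0000,-0.0004,5.7,  -0.0000,-0.0000,-0.0002,2.9,
```

move_arm --increments '[0,0,0,-3,0,0,0,-6,0,0,0,-7,0,0,0,-7,0,0,0,-7,0,0,0,-7,0,0,0,-7,0,0,0,-7,0,0,0,-7,0,0,0,-7]'

```text
t: 79.9
eef_pos: [0.5458, 0.3173, 0.1722]
orientation: [0.808, 0.589, -0.017, -0.002]
force: [-4.8, 0.5, -1.0]
finger_gap: 0.153
```

move_arm --increments '[0,0,0,-7,0,0,0,-7,0,0,0,-7,0,0,0,-6,0,0,0,-3,0,0,0,0,0,0,0,0,0,0,0,0,0,0,0,0,0,0,0,0]'

```text
t: 81.15
eef_pos: [0.5463, 0.3171, 0.1721]
orientation: [0.618, 0.786, -0.015, -0.001]
force: [-5.1, -0.8, -1.1]
finger_gap: 0.156
```

Run:
```python
from h import *
plan(.5459,.319,.178,10,n=1)
```

```text
cur [0.5463 0.3171 0.1721] yaw 13.7 turn 3.7 j7 0.01 F [-5.1 -0.8 -1.1] gap 0.156 t 81.2 zt [-0.0197 -0.0219]
0.0018,-0.0001,-0.0059,3.7,
```

move_arm --increments '[0,0,0,1.5,0,0,0,1.5,0,0,0,0,0,0,0,0,0,0,0,0,0,0,0,0,0,0,0,0,0,0,0,0,0,0,0,0,0,0,0,0]'

```text
t: 82.4
eef_pos: [0.5463, 0.3171, 0.1721]
orientation: [0.639, 0.769, -0.014, 0.0]
force: [-3.9, -0.1, -1.8]
finger_gap: 0.157
```

move_arm --increments '[0,0,0,0,0,0,0,0,0,0,0,0,0,0,0,0,0,0,-0.006,0,0,0,-0.014,0,0,0,-0.018,0,0,0,-0.018,0,0,0,-0.012,0,0,0,0,0]' --fingers 110

```text
t: 83.65
eef_pos: [0.5494, 0.3197, 0.2487]
orientation: [0.639, 0.769, -0.011, -0.0]
force: [-0.1, -0.8, 0.2]
finger_gap: 0.571
```

Run:
```python
from h import *
plan(.502,-.052,.24,-79.6,n=28)
```

```text
cur [0.5494 0.3197 0.2487] yaw 10.5 turn -89.9 j7 -0.08 F [-0.1 -0.8  0.2] gap 0.571 t 83.7 zt [-0.0149 -0.0165]
-0.0046,-0.0015,0.0002,-1.2,  -0.0091,-0.0031,0.0004,-2.3,  -0.0134,-0.0052,0.0006,-3.5,  -0.0131,-0.0060,0.0006,-3.5,  -0.0127,-0.0068,0.0006,-3.5,  -0.0123,-0.0075,0.0006,-3.5,  -0.0118,-0.0083,0.0006,-3.5,  -0.0113,-0.0090,0.0006,-3.5,  -0.0107,-0.0096,0.0006,-3.5,  -0.0101,-0.0103,0.0006,-3.5, 
-0.0095,-0.0108,0.0006,-3.5,  -0.0088,-0.0114,0.0006,-3.5,  -0.0081,-0.0119,0.0006,-3.5,  -0.0074,-0.0124,0.0006,-3.5,  -0.0066,-0.0128,0.0006,-3.5,  -0.0058,-0.0132,0.0006,-3.5,  -0.0050,-0.0135,0.0006,-3.5,  -0.0042,-0.0138,0.0006,-3.5,  -0.0034,-0.0140,0.0006,-3.5,  -0.0025,-0.0142,0.0006,-3.5, 
-0.0016,-0.0143,0.0006,-3.5,  -0.0008,-0.0144,0.0006,-3.5,  0.0001,-0.0144,0.0006,-3.5,  0.0010,-0.0144,0.0006,-3.5,  0.0018,-0.0143,0.0006,-3.5,  0.0027,-0.0142,0.0006,-3.5,  0.0024,-0.0093,0.0004,-2.3,  0.0014,-0.0046,0.0002,-1.2,
```

move_arm --increments '[-0.0046,-0.0015,0,-1.2,-0.009,-0.003,0.0005,-2.3,-0.0135,-0.005,0.0005,-3.5,-0.013,-0.006,0.0005,-3.5,-0.0127,-0.0068,0.0005,-3.5,-0.0123,-0.0075,0.0005,-3.5,-0.0118,-0.0083,0.0005,-3.5,-0.0113,-0.009,0.0005,-3.5,-0.0107,-0.0096,0.0005,-3.5,-0.01,-0.0103,0.0005,-3.5]' --fingers 80

```text
t: 84.9
eef_pos: [0.529, 0.183, 0.2394]
orientation: [0.395, 0.918, -0.017, -0.008]
force: [-0.7, -1.0, -0.3]
finger_gap: 0.689
```

move_arm --increments '[-0.0095,-0.0108,0.0005,-3.5,-0.0088,-0.0114,0.0005,-3.5,-0.008,-0.012,0.0005,-3.5,-0.0074,-0.0124,0.0005,-3.5,-0.0066,-0.0128,0.0005,-3.5,-0.0058,-0.0132,0.0005,-3.5,-0.005,-0.0135,0.0005,-3.5,-0.0042,-0.0138,0.0005,-3.5,-0.0034,-0.014,0.0005,-3.5,-0.0025,-0.0142,0.0005,-3.5]'

```text
t: 86.15
eef_pos: [0.5092, 0.0291, 0.2316]
orientation: [0.088, 0.996, -0.017, -0.02]
force: [-0.5, -0.3, -0.5]
finger_gap: 0.689
```

move_arm --increments '[-0.0016,-0.0143,0.0005,-3.5,-0.0008,-0.0144,0.0005,-3.5,0,-0.0144,0.0005,-3.5,0.001,-0.0144,0.0005,-3,0.0018,-0.0143,0.0005,-3,0.0025,-0.012,0.0005,-2.5,0.002,-0.007,0,-1,0.001,-0.003,0,0,0,0,0,0,0,0,0,0]'

```text
t: 87.4
eef_pos: [0.4959, -0.0715, 0.2269]
orientation: [-0.092, 0.995, -0.014, -0.028]
force: [-0.2, 0.6, -0.1]
finger_gap: 0.688
```

Run:
```python
from h import *
plan(.502,-.0521,.14,100.4,n=7)
```

```text
cur [ 0.4959 -0.0715  0.2269] yaw 100.6 turn 0.2 j7 1.94 F [-0.2  0.6 -0.1] gap 0.688 t 87.4 zt [-0.0541 -0.0324]
-0.0010,0.0013,0.0057,0.0,  -0.0020,0.0026,0.0114,0.0,  -0.0029,0.0040,0.0171,0.0,  -0.0029,0.0040,0.0171,0.0,  -0.0029,0.0040,0.0171,0.0,  -0.0019,0.0027,0.0114,0.0,  -0.0010,0.0013,0.0057,0.0,
```

move_arm --increments '[-0.001,0.0013,0.006,0,-0.002,0.0026,0.0115,0,-0.003,0.004,0.016,0,-0.003,0.004,0.016,0,-0.003,0.004,0.016,0,-0.002,0.0026,0.0115,0,-0.001,0.0013,0.005,0,0,0,0,0,0,0,0,0,0,0,0,0]'

```text
t: 88.65
eef_pos: [0.5029, -0.0494, 0.137]
orientation: [-0.093, 0.995, -0.014, -0.029]
force: [-0.1, 0.8, -0.2]
finger_gap: 0.687
```

Run:
```python
from h import *
plan(.502,-.0521,.056,100.4,n=9)
```

```text
cur [ 0.5029 -0.0494  0.137 ] yaw 100.7 turn 0.3 j7 1.98 F [-0.1  0.8 -0.2] gap 0.687 t 88.7 zt [-0.0554 -0.0328]
-0.0002,-0.0000,0.0039,0.0,  -0.0003,-0.0001,0.0077,0.0,  -0.0005,-0.0001,0.0116,0.0,  -0.0005,-0.0001,0.0116,0.0,  -0.0005,-0.0001,0.0116,0.0,  -0.0005,-0.0001,0.0116,0.0,  -0.0005,-0.0001,0.0116,0.0,  -0.0003,-0.0001,0.0077,0.0,  -0.0002,-0.0000,0.0039,0.0,
```

move_arm --increments '[-0.0002,0,0.004,0.1,-0.0003,-0.0001,0.008,0.1,-0.0005,-0.0001,0.0115,0,-0.0005,-0.0001,0.0115,0,-0.0005,-0.0001,0.0115,0,-0.0005,-0.0001,0.0115,0,-0.0005,0,0.0105,0,-0.0003,0,0.007,0,-0.0002,0,0.003,0,0,0,0,0]'

```text
t: 89.9
eef_pos: [0.5019, -0.0521, 0.0526]
orientation: [-0.091, 0.995, -0.014, -0.029]
force: [-0.5, -0.9, 0.1]
finger_gap: 0.688
```

move_arm --increments '[0,0,0,0,0,0,0,0,0,0,0,0,0,0,0,0,0,0,0,0,0.0006,-0.0002,-0.01,0,0.0012,-0.0004,-0.02,0,0.0015,-0.0005,-0.025,0,0.0015,-0.0005,-0.025,0,0.0015,-0.0005,-0.025,0]' --fingers 255

```text
t: 91.15
eef_pos: [0.5009, -0.0521, 0.1621]
orientation: [-0.091, 0.995, -0.014, -0.03]
force: [0.1, 0.3, -1.6]
finger_gap: 0.484
```

Run:
```python
from h import *
A=np.array([.5464,.3182]);f=np.radians(244.5);u=np.array([np.cos(f),np.sin(f)])
print('hook',A+.092*u,'out',A+.16*u)
t=A+.16*u
plan(t[0],t[1],.26,154.5,n=28)
```

```text
hook [0.50679298 0.23516215] out [0.47751822 0.17378635]
cur [ 0.5009 -0.0521  0.1621] yaw 100.4 turn -54.1 j7 1.96 F [ 0.1  0.3 -1.6] gap 0.484 t 91.2 zt [-0.0575 -0.0331]
-0.0001,0.0029,-0.0013,-0.7,  -0.0004,0.0057,-0.0027,-1.4,  -0.0008,0.0086,-0.0040,-2.1,  -0.0011,0.0086,-0.0040,-2.1,  -0.0014,0.0085,-0.0040,-2.1,  -0.0017,0.0085,-0.0040,-2.1,  -0.0020,0.0084,-0.0040,-2.1,  -0.0023,0.0083,-0.0040,-2.1,  -0.0026,0.0082,-0.0040,-2.1,  -0.0029,0.0081,-0.0040,-2.1, 
-0.0032,0.0080,-0.0040,-2.1,  -0.0035,0.0079,-0.0040,-2.1,  -0.0038,0.0078,-0.0040,-2.1,  -0.0040,0.0076,-0.0040,-2.1,  -0.0043,0.0075,-0.0040,-2.1,  -0.0046,0.0073,-0.0040,-2.1,  -0.0048,0.0071,-0.0040,-2.1,  -0.0051,0.0070,-0.0040,-2.1,  -0.0053,0.0068,-0.0040,-2.1,  -0.0056,0.0066,-0.0040,-2.1, 
-0.0058,0.0064,-0.0040,-2.1,  -0.0061,0.0062,-0.0040,-2.1,  -0.0063,0.0059,-0.0040,-2.1,  -0.0065,0.0057,-0.0040,-2.1,  -0.0067,0.0055,-0.0040,-2.1,  -0.0069,0.0052,-0.0040,-2.1,  -0.0047,0.0033,-0.0027,-1.4,  -0.0024,0.0016,-0.0013,-0.7,
```

move_arm --increments '[0.0006,-0.0002,-0.01,0,0.0012,-0.0004,-0.02,0,0.0012,-0.0004,-0.02,0,0.0012,-0.0004,-0.02,0,0.0006,-0.0002,-0.01,0,0,0.003,0,-0.7,-0.0003,0.006,0,-1.4,-0.0008,0.0086,0,-2.1,-0.0011,0.0086,0,-2.1,-0.0014,0.0086,0,-2.1]'

```text
t: 92.4
eef_pos: [0.4933, -0.0151, 0.2422]
orientation: [-0.168, 0.985, -0.011, -0.033]
force: [0.4, 0.7, -0.8]
finger_gap: 0.483
```

move_arm --increments '[-0.0018,0.0086,0,-2.1,-0.0021,0.0085,0,-2.1,-0.0024,0.0084,0,-2.1,-0.0027,0.0083,0,-2.1,-0.003,0.0082,0,-2.1,-0.0033,0.0081,0,-2.1,-0.0036,0.008,0,-2.1,-0.0039,0.0079,0,-2.1,-0.0042,0.0078,0,-2.1,-0.0045,0.0076,0,-2.1]'

```text
t: 93.65
eef_pos: [0.4796, 0.0783, 0.24]
orientation: [-0.357, 0.933, -0.004, -0.035]
force: [-0.2, 0.4, -0.8]
finger_gap: 0.483
```

Run:
```python
from h import *
A=np.array([.5464,.3182]);f=np.radians(244.5);u=np.array([np.cos(f),np.sin(f)]);t=A+.16*u
plan(t[0],t[1],.225,154.5,n=15)
```

```text
cur [0.4796 0.0783 0.24  ] yaw 131.8 turn -22.7 j7 2.13 F [-0.2  0.4 -0.8] gap 0.483 t 93.7 zt [-0.0616 -0.0327]
-0.0016,0.0019,0.0003,-0.6,  -0.0033,0.0037,0.0006,-1.2,  -0.0050,0.0054,0.0009,-1.7,  -0.0052,0.0053,0.0009,-1.7,  -0.0053,0.0051,0.0009,-1.7,  -0.0055,0.0049,0.0009,-1.7,  -0.0056,0.0048,0.0009,-1.7,  -0.0058,0.0046,0.0009,-1.7,  -0.0059,0.0044,0.0009,-1.7,  -0.0060,0.0042,0.0009,-1.7, 
-0.0062,0.0040,0.0009,-1.7,  -0.0063,0.0038,0.0009,-1.7,  -0.0064,0.0037,0.0009,-1.7,  -0.0043,0.0023,0.0006,-1.2,  -0.0022,0.0011,0.0003,-0.6,
```

```bash
cat >> h.py <<'E'
A=np.array([.5464,.3182])
def hk(deg,r): return A+r*np.array([np.cos(np.radians(deg)),np.sin(np.radians(deg))])
E
python3 - <<'E'
from h import *
t=hk(244.5,.143);print(t);plan(*t,.225,154.5,n=16)
E
```

```text
[0.48483691 0.1891303 ]
cur [0.4796 0.0783 0.24  ] yaw 131.8 turn -22.7 j7 2.13 F [-0.2  0.4 -0.8] gap 0.483 t 93.7 zt [-0.0616 -0.0327]
-0.0019,0.0019,0.0003,-0.5,  -0.0038,0.0037,0.0005,-1.1,  -0.0058,0.0055,0.0008,-1.6,  -0.0059,0.0053,0.0008,-1.6,  -0.0061,0.0051,0.0008,-1.6,  -0.0062,0.0050,0.0008,-1.6,  -0.0064,0.0048,0.0008,-1.6,  -0.0065,0.0046,0.0008,-1.6,  -0.0066,0.0044,0.0008,-1.6,  -0.0067,0.0042,0.0008,-1.6, 
-0.0069,0.0040,0.0008,-1.6,  -0.0070,0.0038,0.0008,-1.6,  -0.0071,0.0036,0.0008,-1.6,  -0.0072,0.0034,0.0008,-1.6,  -0.0048,0.0022,0.0005,-1.1,  -0.0024,0.0010,0.0003,-0.5,
```

move_arm --increments '[-0.0019,0.0019,0,-0.5,-0.0038,0.0037,0.0005,-1.1,-0.0058,0.0055,0.0005,-1.6,-0.0059,0.0053,0.0005,-1.6,-0.006,0.005,0.0005,-1.6,-0.0062,0.005,0.0005,-1.6,-0.0064,0.0048,0.0005,-1.6,-0.0065,0.0046,0.0005,-1.6,-0.0066,0.0044,0.0005,-1.6,-0.0067,0.0042,0.0005,-1.6]'

```text
t: 94.9
eef_pos: [0.4829, 0.1546, 0.2324]
orientation: [-0.479, 0.877, 0.0, -0.035]
force: [1.2, -0.8, -0.5]
finger_gap: 0.484
```

move_arm --increments '[-0.0069,0.004,0.0005,-1.6,-0.007,0.0038,0.0005,-1.6,-0.007,0.0036,0.0005,-1.6,-0.006,0.003,0.0005,-1.6,-0.003,0.0015,0,-0.5,0,0,0,0,0,0,0,0,0,0,0,0,0,0,0,0,0,0,0,0]'

```text
t: 96.15
eef_pos: [0.4839, 0.1904, 0.2289]
orientation: [-0.535, 0.844, 0.002, -0.035]
force: [0.1, -0.2, -0.9]
finger_gap: 0.483
```

Run:
```python
from h import *
t=hk(244.5,.143);plan(*t,.104,154.5,n=9)
```

```text
cur [0.4839 0.1904 0.2289] yaw 154.6 turn 0.1 j7 2.35 F [ 0.1 -0.2 -0.9] gap 0.483 t 96.2 zt [-0.0615 -0.0334]
-0.0003,-0.0003,0.0059,0.0,  -0.0006,-0.0006,0.0119,0.0,  -0.0009,-0.0009,0.0178,0.0,  -0.0009,-0.0009,0.0178,0.0,  -0.0009,-0.0009,0.0178,0.0,  -0.0009,-0.0009,0.0178,0.0,  -0.0009,-0.0009,0.0178,0.0,  -0.0006,-0.0006,0.0119,0.0,  -0.0003,-0.0003,0.0059,0.0,
```

move_arm --increments '[-0.0003,-0.0003,0.006,0,-0.0006,-0.0006,0.012,0,-0.0009,-0.0009,0.0175,0,-0.0009,-0.0009,0.0175,0,-0.0009,-0.0009,0.0175,0,-0.0009,-0.0009,0.0175,0,-0.0009,-0.0009,0.0165,0,-0.0006,-0.0006,0.011,0,-0.0003,-0.0003,0.005,0,0,0,0,0]'

```text
t: 97.4
eef_pos: [0.4832, 0.1886, 0.0988]
orientation: [-0.535, 0.844, 0.002, -0.037]
force: [-0.2, -0.1, -1.2]
finger_gap: 0.481
```

Run:
```python
from h import *
t=hk(244.5,.092);plan(*t,.104,154.5,n=9);W=get('wrist','w10')
for r,z in((.116,.138),(.092,.128),(.072,.125)): print(proj(W,[*hk(244.5,r),z]).round(0))
```

```text
cur [0.4832 0.1886 0.0988] yaw 154.6 turn 0.1 j7 2.43 F [-0.2 -0.1 -1.2] gap 0.481 t 97.4 zt [-0.0649 -0.0357]
-0.0025,-0.0001,-0.0004,0.0,  -0.0049,-0.0001,-0.0008,0.0,  -0.0074,-0.0002,-0.0012,0.0,  -0.0074,-0.0002,-0.0012,0.0,  -0.0074,-0.0002,-0.0012,0.0,  -0.0074,-0.0002,-0.0012,0.0,  -0.0074,-0.0002,-0.0012,0.0,  -0.0049,-0.0001,-0.0008,0.0,  -0.0025,-0.0001,-0.0004,0.0,  
[316. 423.]
[315. 452.]
[314. 481.]
```

move_arm --increments '[0,0,-0.003,0,-0.002,0,-0.003,0,-0.005,0,-0.001,0,-0.0075,-0.0002,-0.0007,0,-0.0075,-0.0002,-0.0007,0,-0.0075,-0.0002,-0.0007,0,-0.0075,-0.0002,-0.0007,0,-0.0075,-0.0002,-0.0007,0,-0.004,0,0,0,0,0,0,0]'

```text
t: 98.7
eef_pos: [0.508, 0.2359, 0.1087]
orientation: [-0.535, 0.844, 0.002, -0.036]
force: [0.2, 0.2, -0.4]
finger_gap: 0.481
```

Run:
```python
from h import *
t=hk(244.5,.092);plan(*t,.085,154.5,n=6)
```

```text
cur [0.508  0.2359 0.1087] yaw 154.7 turn 0.2 j7 2.38 F [ 0.2  0.2 -0.4] gap 0.481 t 98.7 zt [-0.0627 -0.0352]
-0.0000,-0.0000,0.0020,0.0,  -0.0000,-0.0000,0.0040,0.0,  -0.0001,-0.0000,0.0059,0.0,  -0.0001,-0.0000,0.0059,0.0,  -0.0000,-0.0000,0.0040,0.0,  -0.0000,-0.0000,0.0020,0.0,
```

move_arm --increments '[0,0,0.002,0,0,0,0.004,0,0,0,0.006,0,0,0,0.006,0,0,0,0.003,0,0,0,0,0,0,0,0,0,0,0,0,0,0,0,0,0,0,0,0,0]'

```text
t: 99.95
eef_pos: [0.5071, 0.2351, 0.0871]
orientation: [-0.535, 0.844, 0.002, -0.035]
force: [-0.7, -0.6, 2.1]
finger_gap: 0.486
```

Run:
```python
from h import *
s,p,R=pose();print(p,s['force'],s['finger_gap']); get('side','s10');get('top','t10')
S=cal('side');print(proj(S,[*hk(244.5,.092),.128]),proj(S,[*hk(244.5,.092),.094]))
```

```text
[0.50708421 0.23509883 0.08709823] [-0.73419638 -0.6372623   2.08478881] 0.48593547193842507
[318.68635328 188.66994585] [318.68070759 197.86066369]
```

Force of +2 N at the predicted height: the loop rests on the peg. Release and rise.

move_arm --increments '[0,0,0,0,0,0,0,0,0,0,0,0,0,0,0,0,0.0005,0.0003,-0.01,0,0.001,0.0007,-0.02,0,0.0015,0.001,-0.03,0,0.0015,0.001,-0.03,0,0.0015,0.001,-0.03,0,0.001,0.0005,-0.02,0]' --fingers 80

```text
t: 101.3
eef_pos: [0.5083, 0.2351, 0.2332]
orientation: [-0.534, 0.844, 0.002, -0.035]
force: [-0.3, 0.2, 0.3]
finger_gap: 0.682
```

Run:
```python
from h import *
a=get('side','s11')['pixels'];S=cal('side')
# brightness check of white logger around expected spot
for z in(.128,.094,.07): print(proj(S,[*hk(244.5,.092),z]).round(0))
u,v=proj(S,[*hk(244.5,.092),.094]).astype(int)
g=a.mean(2).astype(int)
for r in range(v-22,v+22,2): print(r,' '.join('%3d'%x for x in g[r,u-22:u+24:2]))
plan(.5571,-.042,.235,100.4,n=27)
```

```text
[319. 189.]
[319. 198.]
[319. 204.]
175 160 162 158 157 160 159 149 158 158 157 163 159 156  72  10  23  11   5  19  27  26  24  16
177 162 159 155 159 163 155 163 161 162 160 162 160 161 138   9  11  29  14  16  19  17  49 171
179 159 160 160 159 161 162 162 164 165 160 166 164 162 164 134 128  93  12  16  13  11  76 150
181 162 164 166 161 165 167 165 163 165 160 164 160 105  80 162 158 138  86  87  94 149 162 164
183 163 164 161 163 164 164 165 164 109 116  82  79  83  67 182 106 161  98  99  79 111 161 161
185 161 161 163 162 164 167 166 162  94 139 131 127  89  43  57  81  80 102  97  73  81 114 163
187 162 168 163 161 165 169 169 165 150 138 138 138 135 134 122 111  69 101 100  75  82  80  83
189 168 165 162 167 169 167 166 168 150 116 102 127 137 139 139 101  36 101  98  49  37  40  47
191 165 164 168 165 166 165 167 171 153 114 123  95  68  65 136 103  42 101  98  50  32  34  37
193 166 163 170 167 166 166 168 145 115 112 112 127 105  66 136 102  42 103  97  49  36  36  37
195 166 164 168 166 166 167 146  74 110 114 133 135 133 136 135 111  35  60  50  31  24  24  28
197 167 
[... 1212 characters left out ...]
  0.0090,-0.0068,0.0003,2.2,  0.0087,-0.0071,0.0003,2.2,  0.0084,-0.0075,0.0003,2.2,  0.0081,-0.0078,0.0003,2.2,  0.0078,-0.0081,0.0003,2.2,  0.0075,-0.0084,0.0003,2.2,  0.0072,-0.0087,0.0003,2.2,  0.0069,-0.0089,0.0003,2.2, 
0.0065,-0.0092,0.0003,2.2,  0.0062,-0.0094,0.0003,2.2,  0.0058,-0.0096,0.0003,2.2,  0.0054,-0.0099,0.0003,2.2,  0.0051,-0.0101,0.0003,2.2,  0.0047,-0.0102,0.0003,2.2,  0.0043,-0.0104,0.0003,2.2,  0.0039,-0.0106,0.0003,2.2,  0.0035,-0.0107,0.0003,2.2,  0.0031,-0.0108,0.0003,2.2, 
0.0027,-0.0109,0.0003,2.2,  0.0023,-0.0110,0.0003,2.2,  0.0018,-0.0111,0.0003,2.2,  0.0014,-0.0112,0.0003,2.2,  0.0010,-0.0112,0.0003,2.2,  0.0004,-0.0075,0.0002,1.4,  0.0001,-0.0038,0.0001,0.7,
```

move_arm --increments '[0.003,-0.002,0,0.7,0.006,-0.0045,0,1.4,0.009,-0.007,0.0003,2.2,0.0087,-0.007,0.0003,2.2,0.0084,-0.0075,0.0003,2.2,0.008,-0.0078,0.0003,2.2,0.0078,-0.008,0.0003,2.2,0.0075,-0.0084,0.0003,2.2,0.0072,-0.0087,0.0003,2.2,0.0069,-0.009,0.0003,2.2]'

```text
t: 102.6
eef_pos: [0.5256, 0.1274, 0.2334]
orientation: [-0.37, 0.928, -0.004, -0.035]
force: [0.7, 0.3, 0.2]
finger_gap: 0.69
```

move_arm --increments '[0.0065,-0.0092,0.0003,2.2,0.0062,-0.0094,0.0003,2.2,0.0058,-0.0096,0.0003,2.2,0.0054,-0.0099,0.0003,2.2,0.005,-0.01,0.0003,2.2,0.0047,-0.0102,0.0003,2.2,0.0043,-0.0104,0.0003,2.2,0.0039,-0.0106,0.0003,2.2,0.0035,-0.0107,0.0003,2.2,0.003,-0.0108,0.0003,2.2]'

```text
t: 103.85
eef_pos: [0.5408, 0.0079, 0.2335]
orientation: [-0.173, 0.984, -0.011, -0.033]
force: [-0.3, -0.4, -0.3]
finger_gap: 0.684
```

move_arm --increments '[0.0027,-0.0109,0.0003,2.2,0.0023,-0.011,0.0003,2.2,0.0018,-0.011,0.0003,2.2,0.0014,-0.011,0.0003,2.2,0.001,-0.008,0.0002,1.5,0,-0.003,0,0,0,0,0,0,0,0,0,0,0,0,0,0,0,0,0,0]'

```text
t: 105.1
eef_pos: [0.5467, -0.0511, 0.2335]
orientation: [-0.078, 0.996, -0.014, -0.032]
force: [-0.4, -0.0, -0.2]
finger_gap: 0.684
```

```bash
cat >> h.py <<'E'
from scipy.spatial.transform import Rotation as Ro
def legs(*L):
    """L: (x,y,z,yaw,n). simulate, print rows per leg"""
    s,p,R=pose();print('cur',p.round(4),'yaw %.1f'%np.degrees(np.arctan2(R[1,1],R[0,1])),'j7 %.2f'%s['joints'][6],'F',np.round(s['force'],1),'gap %.3f'%s['finger_gap'],'t %.1f'%s['t'],'zt',R[:2,2].round(4))
    for x,y,z,yaw,n in L:
        a=np.degrees(np.arctan2(R[1,1],R[0,1]));dy=(yaw-a+90)%180-90
        D=np.array([x,y,z])-p;w=np.minimum(np.minimum(np.arange(1,n+1),np.arange(n,0,-1)),3.);w/=w.sum();th=0;Rk=R
        print('-> ',np.round([x,y,z,yaw],3))
        for k in range(n):
            v=Rk.T@D*w[k];print('%.4f,%.4f,%.4f,%.1f, '%(*v,-dy*w[k]),end='' if (k+1)%10 else '\n')
            th+=-dy*w[k];Rk=R@Ro.from_euler('z',th,degrees=True).as_matrix()
        print();p=np.array([x,y,z]);R=Rk
E
python3 - <<'E'
from h import *
h=hk(172.5,.145)
legs((.5571,-.042,.14,100.4,7),(.5571,-.042,.056,100.4,9),(.5571,-.042,.24,100.4,10),(*h,.235,82.5,30))
E
```

```text
cur [ 0.5467 -0.0511  0.2335] yaw 99.0 j7 1.94 F [-0.4 -0.  -0.2] gap 0.684 t 105.1 zt [-0.0617 -0.0335]
->  [ 5.570e-01 -4.200e-02  1.400e-01  1.004e+02]
-0.0012,0.0006,0.0062,-0.1, -0.0024,0.0013,0.0123,-0.2, -0.0036,0.0019,0.0185,-0.3, -0.0036,0.0019,0.0185,-0.3, -0.0036,0.0019,0.0185,-0.3, -0.0024,0.0012,0.0123,-0.2, -0.0012,0.0006,0.0062,-0.1, 
->  [ 5.570e-01 -4.200e-02  5.600e-02  1.004e+02]
-0.0003,0.0001,0.0040,-0.0, -0.0005,0.0002,0.0080,-0.0, -0.0008,0.0003,0.0120,-0.0, -0.0008,0.0003,0.0120,-0.0, -0.0008,0.0003,0.0120,-0.0, -0.0008,0.0003,0.0120,-0.0, -0.0008,0.0003,0.0120,-0.0, -0.0005,0.0002,0.0080,-0.0, -0.0003,0.0001,0.0040,-0.0, 
->  [ 5.570e-01 -4.200e-02  2.400e-01  1.004e+02]
0.0005,-0.0002,-0.0076,-0.0, 0.0010,-0.0003,-0.0153,-0.0, 0.0015,-0.0005,-0.0229,-0.0, 0.0015,-0.0005,-0.0229,-0.0, 0.0015,-0.0005,-0.0229,-0.0, 0.0015,-0.0005,-0.0229,-0.0, 0.0015,-0.0005,-0.0229,-0.0, 0.0015,-0.0005,-0.0229,-0.0, 0.0010,-0.0003,-0.0153,-0.0, 0.0005,-0.0002,-0.0076,-0.0, 

->  [ 0.403  0.337  0.235 82.5  ]
0.0010,0.0048,0.0000,0.2, 0.0020,0.0095,0.0000,0.4, 0.0031,0.0143,0.0001,0.6, 0.0033,0.0142,0.0001,0.6, 0.0035,0.0142,0.0001,0.6, 0.0036,0.0142,0.0001,0.6, 0.0038,0.0141,0.0001,0.6, 0.0039,0.0141,0.0001,0.6, 0.0041,0.0140,0.0001,0.6, 0.0042,0.0140,0.0001,0.6, 
0.0044,0.0139,0.0001,0.6, 0.0046,0.0139,0.0001,0.6, 0.0047,0.0138,0.0001,0.6, 0.0049,0.0138,0.0001,0.6, 0.0050,0.0137,0.0001,0.6, 0.0052,0.0137,0.0001,0.6, 0.0053,0.0136,0.0001,0.6, 0.0055,0.0136,0.0001,0.6, 0.0056,0.0135,0.0001,0.6, 0.0058,0.0134,0.0001,0.6, 
0.0059,0.0134,0.0001,0.6, 0.0061,0.0133,0.0001,0.6, 0.0062,0.0132,0.0001,0.6, 0.0064,0.0132,0.0001,0.6, 0.0065,0.0131,0.0001,0.6, 0.0067,0.0130,0.0001,0.6, 0.0068,0.0129,0.0001,0.6, 0.0070,0.0129,0.0001,0.6, 0.0047,0.0085,0.0000,0.4, 0.0024,0.0042,0.0000,0.2,
```

move_arm --increments '[-0.0012,0.0006,0.006,-0.1,-0.0024,0.0013,0.012,-0.3,-0.0036,0.0018,0.018,-0.4,-0.0036,0.0018,0.018,-0.4,-0.0036,0.0018,0.018,-0.2,-0.0024,0.001,0.012,0,-0.001,0.0005,0.006,0,0,0,0,0,0,0,0,0,0,0,0,0]'

```text
t: 106.35
eef_pos: [0.5575, -0.0415, 0.1349]
orientation: [-0.091, 0.995, -0.014, -0.033]
force: [-0.1, 0.4, 0.4]
finger_gap: 0.686
```

move_arm --increments '[-0.0003,0.0001,0.004,0,-0.0005,0.0002,0.008,0,-0.0008,0.0002,0.0115,0,-0.0008,0.0002,0.0115,0,-0.0008,0.0002,0.0115,0,-0.0008,0.0002,0.0115,0,-0.0007,0.0002,0.01,0,-0.0005,0.0001,0.007,0,-0.0003,0,0.003,0,0,0,0,0]'

```text
t: 107.6
eef_pos: [0.5577, -0.0417, 0.051]
orientation: [-0.091, 0.995, -0.014, -0.033]
force: [-0.1, -0.6, 0.3]
finger_gap: 0.684
```

Run:
```python
from h import *
legs((.5571,-.042,.055,100.4,3))
```

```text
cur [ 0.5577 -0.0417  0.051 ] yaw 100.5 j7 2.08 F [-0.1 -0.6  0.3] gap 0.684 t 107.6 zt [-0.0635 -0.0338]
->  [ 5.570e-01 -4.200e-02  5.500e-02  1.004e+02]
0.0002,-0.0001,-0.0010,0.0, 0.0005,-0.0001,-0.0020,0.0, 0.0002,-0.0001,-0.0010,0.0,
```

move_arm --increments '[0,0,0,0,0,0,0,0,0,0,0,0,0,0,0,0,0,0,0,0,0.0006,-0.0002,-0.01,0,0.0012,-0.0004,-0.018,0,0.0015,-0.0005,-0.023,0,0.0015,-0.0005,-0.023,0,0.0015,-0.0005,-0.023,0]' --fingers 255

```text
t: 108.85
eef_pos: [0.5578, -0.042, 0.1545]
orientation: [-0.091, 0.995, -0.014, -0.033]
force: [-0.2, 0.0, -1.9]
finger_gap: 0.483
```

move_arm --increments '[0.0015,-0.0005,-0.023,0,0.0015,-0.0005,-0.023,0,0.0013,-0.0004,-0.02,0,0.0007,-0.0002,-0.012,0,0,0,-0.005,0,0.001,0.0048,0,0.2,0.002,0.0095,0,0.4,0.003,0.014,0,0.6,0.0033,0.014,0,0.6,0.0035,0.014,0,0.6]'

```text
t: 110.1
eef_pos: [0.5343, 0.0132, 0.2443]
orientation: [-0.067, 0.997, -0.014, -0.031]
force: [-0.6, -0.6, -1.4]
finger_gap: 0.48
```

move_arm --increments '[0.0036,0.014,0,0.6,0.0038,0.014,0,0.6,0.004,0.014,0,0.6,0.004,0.014,0,0.6,0.0042,0.014,0,0.6,0.0044,0.014,0,0.6,0.0046,0.014,0,0.6,0.0047,0.014,0,0.6,0.005,0.014,0,0.6,0.005,0.0137,0,0.6]'

```text
t: 111.35
eef_pos: [0.4675, 0.16, 0.2351]
orientation: [-0.016, 0.999, -0.018, -0.039]
force: [0.6, 1.3, -1.8]
finger_gap: 0.485
```

move_arm --increments '[0.0052,0.0137,0,0.6,0.0053,0.0136,0,0.6,0.0055,0.0136,0,0.6,0.0056,0.0135,0,0.6,0.0058,0.0134,0,0.6,0.006,0.0134,0,0.6,0.006,0.0133,0,0.6,0.0062,0.013,0,0.6,0.004,0.008,0,0.6,0,0,0,0]'

```text
t: 112.6
eef_pos: [0.4064, 0.2839, 0.2269]
orientation: [0.029, 0.998, -0.025, -0.045]
force: [0.0, 0.2, -0.8]
finger_gap: 0.484
```

Run:
```python
from h import *
legs((*hk(172.5,.145),.19,82.5,8),(*hk(172.5,.145),.102,82.5,8),(*hk(172.5,.092),.102,82.5,9),(*hk(172.5,.092),.085,82.5,4))
```

```text
cur [0.4064 0.2839 0.2269] yaw 86.8 j7 0.98 F [ 0.   0.2 -0.8] gap 0.484 t 112.6 zt [-0.0903 -0.0473]
->  [ 0.403  0.337  0.19  82.5  ]
0.0002,0.0030,0.0019,0.2, 0.0004,0.0061,0.0038,0.5, 0.0007,0.0091,0.0058,0.7, 0.0008,0.0091,0.0058,0.7, 0.0010,0.0091,0.0058,0.7, 0.0011,0.0091,0.0058,0.7, 0.0008,0.0061,0.0038,0.5, 0.0004,0.0030,0.0019,0.2, 
->  [ 0.403  0.337  0.102 82.5  ]
-0.0004,0.0003,0.0049,0.0, -0.0008,0.0006,0.0097,0.0, -0.0012,0.0009,0.0146,0.0, -0.0012,0.0009,0.0146,0.0, -0.0012,0.0009,0.0146,0.0, -0.0012,0.0009,0.0146,0.0, -0.0008,0.0006,0.0097,0.0, -0.0004,0.0003,0.0049,0.0, 
->  [ 0.455  0.33   0.102 82.5  ]
-0.0025,-0.0000,-0.0002,0.0, -0.0050,-0.0000,-0.0004,0.0, -0.0075,-0.0000,-0.0006,0.0, -0.0075,-0.0000,-0.0006,0.0, -0.0075,-0.0000,-0.0006,0.0, -0.0075,-0.0000,-0.0006,0.0, -0.0075,-0.0000,-0.0006,0.0, -0.0050,-0.0000,-0.0004,0.0, -0.0025,-0.0000,-0.0002,0.0, 
->  [ 0.455  0.33   0.085 82.5  ]
-0.0002,0.0002,0.0028,0.0, -0.0005,0.0003,0.0056,0.0, -0.0005,0.0003,0.0056,0.0, -0.0002,0.0002,0.0028,0.0,
```

move_arm --increments '[0.0002,0.003,0.002,0.2,0.0004,0.006,0.004,0.5,0.0007,0.009,0.006,0.7,0.0008,0.009,0.006,0.7,0.001,0.009,0.006,0.7,0.001,0.009,0.006,0.7,0.0008,0.006,0.004,0.5,0.0004,0.003,0.002,0.2,0,0,0,0,0,0,0,0]'

```text
t: 113.85
eef_pos: [0.4031, 0.3387, 0.1851]
orientation: [0.069, 0.996, -0.028, -0.044]
force: [1.0, 0.2, 0.3]
finger_gap: 0.481
```

move_arm --increments '[-0.0004,0.0003,0.005,0,-0.0008,0.0006,0.0095,0,-0.0012,0.0009,0.014,0,-0.0012,0.0009,0.014,0,-0.0012,0.0009,0.014,0,-0.0012,0.0009,0.013,0,-0.0008,0.0006,0.008,0,-0.0003,0.0002,0.003,0,0,0,0,0,0,0,0,0]'

```text
t: 115.1
eef_pos: [0.4036, 0.3383, 0.0981]
orientation: [0.07, 0.996, -0.028, -0.044]
force: [0.3, 0.9, -1.4]
finger_gap: 0.482
```

Run:
```python
from h import *
h=hk(172.5,.092)
legs((*hk(172.5,.145),.103,82.5,3),(*h,.104,82.5,8),(*h,.085,82.5,5),(*h,.235,82.5,8),(*A,.24,10.5,20))
```

```text
cur [0.4036 0.3383 0.0981] yaw 82.1 j7 0.94 F [ 0.3  0.9 -1.4] gap 0.482 t 115.1 zt [-0.091  -0.0493]
->  [ 0.403  0.337  0.103 82.5  ]
0.0003,-0.0004,-0.0012,-0.1, 0.0006,-0.0008,-0.0024,-0.2, 0.0003,-0.0004,-0.0012,-0.1, 
->  [ 0.455  0.33   0.104 82.5  ]
-0.0029,-0.0000,-0.0003,-0.0, -0.0059,-0.0000,-0.0006,-0.0, -0.0088,-0.0000,-0.0009,-0.0, -0.0088,-0.0000,-0.0009,-0.0, -0.0088,-0.0000,-0.0009,-0.0, -0.0088,-0.0000,-0.0009,-0.0, -0.0059,-0.0000,-0.0006,-0.0, -0.0029,-0.0000,-0.0003,-0.0, 
->  [ 0.455  0.33   0.085 82.5  ]
-0.0002,0.0001,0.0021,-0.0, -0.0004,0.0003,0.0042,-0.0, -0.0005,0.0004,0.0063,-0.0, -0.0004,0.0003,0.0042,-0.0, -0.0002,0.0001,0.0021,-0.0, 
->  [ 0.455  0.33   0.235 82.5  ]
0.0007,-0.0005,-0.0083,-0.0, 0.0014,-0.0010,-0.0166,-0.0, 0.0021,-0.0015,-0.0249,-0.0, 0.0021,-0.0015,-0.0249,-0.0, 0.0021,-0.0015,-0.0249,-0.0, 0.0021,-0.0015,-0.0249,-0.0, 0.0014,-0.0010,-0.0166,-0.0, 0.0007,-0.0005,-0.0083,-0.0, 
->  [ 0.546  0.318  0.24  10.5  ]
-0.0017,-0.0000,-0.0002,1.3, -0.0034,0.0001,-0.0005,2.7, -0.0051,0.0003,-0.0007,4.0, -0.0050,0.0007,-0.0007,4.0, -0.0050,0.0010,-0.0007,4.0, -0.0049,0.0014,-0.0007,4.0, -0.0048,0.0017,-0.0007,4.0, -0.0046,0.0020,-0.0007,4.0, -0.0045,0.0024,-0.0007,4.0, -0.0043,0.0027,-0.0007,4.0, 
-0.0041,0.0030,-0.0007,4.0, -0.0039,0.0032,-0.0007,4.0, -0.0037,0.0035,-0.0007,4.0, -0.0034,0.0038,-0.0007,4.0, -0.0031,0.0040,-0.0007,4.0, -0.0028,0.0042,-0.0007,4.0, -0.0025,0.0044,-0.0007,4.0, -0.0022,0.0045,-0.0007,4.0, -0.0013,0.0031,-0.0005,2.7, -0.0006,0.0016,-0.0002,1.3,
```

move_arm --increments '[0.0003,-0.0004,-0.0025,-0.1,0.0005,-0.0008,-0.0025,-0.2,-0.003,0,-0.0005,-0.1,-0.0059,0,-0.0006,0,-0.0088,0,-0.0009,0,-0.0088,0,-0.0008,0,-0.0088,0,-0.0008,0,-0.0085,0,-0.0006,0,-0.0055,0,-0.0004,0,-0.0025,0,0,0]'

```text
t: 116.35
eef_pos: [0.4597, 0.3304, 0.1048]
orientation: [0.066, 0.997, -0.027, -0.043]
force: [-0.1, 0.0, -2.1]
finger_gap: 0.48
```

move_arm --increments '[0,0,0,0,-0.0002,0.0001,0.002,0,-0.0004,0.0003,0.004,0,-0.0005,0.0004,0.006,0,-0.0004,0.0003,0.004,0,-0.0002,0.0001,0.0025,0,0,0,0,0,0,0,0,0,0,0,0,0,0,0,0,0]'

```text
t: 117.6
eef_pos: [0.4588, 0.331, 0.0853]
orientation: [0.066, 0.997, -0.027, -0.044]
force: [0.3, -0.3, 1.5]
finger_gap: 0.479
```

Run:
```python
from h import *
h=hk(172.5,.092)
legs((*h,.085,82.5,3),(*h,.24,82.5,8),(*A,.24,10.5,18),(*A,.178,10.5,6))
```

```text
cur [0.4588 0.331  0.0853] yaw 82.6 j7 1.04 F [ 0.3 -0.3  1.5] gap 0.479 t 117.6 zt [-0.0906 -0.0475]
->  [ 0.455  0.33   0.085 82.5  ]
0.0009,-0.0003,0.0002,0.0, 0.0017,-0.0006,0.0004,0.0, 0.0009,-0.0003,0.0002,0.0, 
->  [ 0.455  0.33   0.24  82.5  ]
0.0007,-0.0005,-0.0086,0.0, 0.0014,-0.0010,-0.0171,0.0, 0.0022,-0.0015,-0.0257,0.0, 0.0022,-0.0015,-0.0257,0.0, 0.0022,-0.0015,-0.0257,0.0, 0.0022,-0.0015,-0.0257,0.0, 0.0014,-0.0010,-0.0171,0.0, 0.0007,-0.0005,-0.0086,0.0, 
->  [ 0.546  0.318  0.24  10.5  ]
-0.0019,-0.0000,-0.0002,1.5, -0.0038,0.0001,-0.0003,3.0, -0.0057,0.0004,-0.0005,4.5, -0.0057,0.0009,-0.0005,4.5, -0.0056,0.0013,-0.0005,4.5, -0.0054,0.0018,-0.0005,4.5, -0.0053,0.0022,-0.0005,4.5, -0.0051,0.0026,-0.0005,4.5, -0.0049,0.0030,-0.0005,4.5, -0.0046,0.0034,-0.0005,4.5, 
-0.0044,0.0037,-0.0005,4.5, -0.0041,0.0041,-0.0005,4.5, -0.0037,0.0044,-0.0005,4.5, -0.0034,0.0046,-0.0005,4.5, -0.0030,0.0049,-0.0005,4.5, -0.0026,0.0051,-0.0005,4.5, -0.0015,0.0035,-0.0003,3.0, -0.0006,0.0018,-0.0002,1.5, 
->  [ 0.546  0.318  0.178 10.5  ]
0.0002,0.0005,0.0051,-0.0, 0.0003,0.0010,0.0103,-0.0, 0.0005,0.0015,0.0154,-0.1, 0.0005,0.0015,0.0154,-0.1, 0.0003,0.0010,0.0103,-0.0, 0.0002,0.0005,0.0051,-0.0,
```

move_arm --increments '[0,0,0,0,0,0,0,0,0,0,0,0,0,0,0,0,0.0007,-0.0005,-0.0086,0,0.0014,-0.001,-0.017,0,0.0022,-0.0015,-0.0255,0,0.0022,-0.0015,-0.0255,0,0.0022,-0.0015,-0.0255,0,0.0022,-0.0015,-0.0255,0]' --fingers 80

```text
t: 118.85
eef_pos: [0.4592, 0.3306, 0.2217]
orientation: [0.066, 0.997, -0.026, -0.043]
force: [-0.3, 0.1, -0.0]
finger_gap: 0.683
```

move_arm --increments '[0.001,-0.0005,-0.013,0,0.0005,0,-0.006,0,-0.0019,0,0,1.5,-0.0038,0,-0.0003,3,-0.0057,0.0004,-0.0005,4.5,-0.0057,0.0009,-0.0005,4.5,-0.0056,0.0013,-0.0005,4.5,-0.0054,0.0018,-0.0005,4.5,-0.0053,0.0022,-0.0005,4.5,-0.005,0.0026,-0.0005,4.5]' --fingers 110

```text
t: 120.1
eef_pos: [0.4976, 0.3233, 0.2364]
orientation: [0.346, 0.936, -0.042, -0.036]
force: [0.3, 0.3, 0.2]
finger_gap: 0.571
```

move_arm --increments '[-0.0049,0.003,-0.0005,4.5,-0.0046,0.0034,-0.0005,4.5,-0.0044,0.0037,-0.0005,4.5,-0.004,0.004,-0.0005,4.5,-0.0037,0.0044,-0.0005,4.5,-0.0034,0.0046,-0.0005,4.5,-0.003,0.0045,-0.0005,4.5,-0.0015,0.003,0,3,0,0,0,0,0,0,0,0]'

```text
t: 121.35
eef_pos: [0.5371, 0.3125, 0.2231]
orientation: [0.62, 0.782, -0.062, -0.023]
force: [0.1, 0.0, -0.1]
finger_gap: 0.571
```

Run:
```python
from h import *
legs((*A,.22,10.5,4),(*A,.178,10.5,5))
get('top','t12')
```

```text
cur [0.5371 0.3125 0.2231] yaw 13.0 j7 -0.00 F [ 0.1  0.  -0.1] gap 0.571 t 121.3 zt [-0.1124 -0.0691]
->  [ 0.546  0.318  0.22  10.5  ]
0.0006,0.0018,0.0003,0.4, 0.0012,0.0035,0.0006,0.8, 0.0013,0.0035,0.0006,0.8, 0.0007,0.0018,0.0003,0.4, 
->  [ 0.546  0.318  0.178 10.5  ]
0.0002,0.0006,0.0046,-0.0, 0.0004,0.0011,0.0093,-0.0, 0.0007,0.0017,0.0139,-0.0, 0.0004,0.0011,0.0093,-0.0, 0.0002,0.0006,0.0046,-0.0,
```

move_arm --increments '[0.0004,0.001,0.0003,0.4,0.001,0.0025,0.0006,0.8,0.001,0.003,0.0006,0.8,0.0006,0.0015,0.0003,0.4,0.0002,0.0006,0.0046,0,0.0004,0.001,0.0092,0,0.0006,0.0016,0.0135,0,0.0004,0.001,0.009,0,0.0002,0.0005,0.004,0,0,0,0,0]'

```text
t: 122.65
eef_pos: [0.5431, 0.3172, 0.1755]
orientation: [0.637, 0.768, -0.063, -0.022]
force: [-0.3, -0.6, -0.3]
finger_gap: 0.569
```

move_arm --increments '[0,0,0,0,0,0,0,0,0,0,0,0,0,0,0,0,0,0,0,0,0,0,0,0,0,0,0,0,0,0,0,0,0,0,0,0,0,0,0,0]' --fingers 255

```text
t: 123.9
eef_pos: [0.5447, 0.3175, 0.1762]
orientation: [0.637, 0.768, -0.061, -0.02]
force: [-3.5, -1.3, -2.5]
finger_gap: 0.184
```

Run:
```python
from h import *
legs((*A,.178,10.5,1))
```

```text
cur [0.5447 0.3175 0.1762] yaw 10.5 j7 -0.02 F [-3.5 -1.3 -2.5] gap 0.184 t 123.9 zt [-0.1091 -0.0684]
->  [ 0.546  0.318  0.178 10.5  ]
0.0003,0.0016,-0.0020,0.0,
```

move_arm --increments '[0,0,0,-3,0,0,0,-6,0,0,0,-7,0,0,0,-7,0,0,0,-7,0,0,0,-7,0,0,0,-7,0,0,0,-7,0,0,0,-7,0,0,0,-7]'

```text
t: 125.15
eef_pos: [0.5456, 0.3166, 0.1763]
orientation: [0.109, 0.992, -0.038, -0.05]
force: [-0.8, -1.5, -3.1]
finger_gap: 0.167
```

move_arm --increments '[0,0,0,-7,0,0,0,-7,0,0,0,-7,0,0,0,-6,0,0,0,-3,0,0,0,0,0,0,0,0,0,0,0,0,0,0,0,0,0,0,0,0]'

```text
t: 126.4
eef_pos: [0.5447, 0.3168, 0.1764]
orientation: [-0.155, 0.986, -0.018, -0.061]
force: [-0.0, -1.1, -1.5]
finger_gap: 0.155
```

move_arm --increments '[0,0,0,0,0,0,0,0,0,0,0,0,0,0,0,0,0,0,-0.006,0,0,0,-0.014,0,0,0,-0.018,0,0,0,-0.018,0,0,0,-0.01,0,0,0,0,0]' --fingers 110

```text
t: 127.65
eef_pos: [0.554, 0.3204, 0.2496]
orientation: [-0.155, 0.986, -0.019, -0.06]
force: [-0.1, -1.0, -0.5]
finger_gap: 0.562
```

Run:
```python
from h import *
legs((.6127,-.0325,.235,100.4,27))
```

```text
cur [0.554  0.3204 0.2496] yaw 107.9 j7 1.47 F [-0.1 -1.  -0.5] gap 0.562 t 127.7 zt [-0.1117 -0.0558]
->  [ 6.130e-01 -3.200e-02  2.350e-01  1.004e+02]
0.0007,-0.0047,0.0004,0.1, 0.0013,-0.0094,0.0007,0.2, 0.0019,-0.0142,0.0011,0.3, 0.0018,-0.0142,0.0011,0.3, 0.0018,-0.0142,0.0011,0.3, 0.0017,-0.0142,0.0011,0.3, 0.0016,-0.0142,0.0011,0.3, 0.0015,-0.0142,0.0011,0.3, 0.0015,-0.0142,0.0011,0.3, 0.0014,-0.0142,0.0011,0.3, 
0.0013,-0.0142,0.0011,0.3, 0.0012,-0.0142,0.0011,0.3, 0.0012,-0.0142,0.0011,0.3, 0.0011,-0.0142,0.0011,0.3, 0.0010,-0.0142,0.0011,0.3, 0.0009,-0.0142,0.0011,0.3, 0.0009,-0.0143,0.0011,0.3, 0.0008,-0.0143,0.0011,0.3, 0.0007,-0.0143,0.0011,0.3, 0.0006,-0.0143,0.0011,0.3, 
0.0006,-0.0143,0.0011,0.3, 0.0005,-0.0143,0.0011,0.3, 0.0004,-0.0143,0.0011,0.3, 0.0003,-0.0143,0.0011,0.3, 0.0003,-0.0143,0.0011,0.3, 0.0001,-0.0095,0.0007,0.2, 0.0000,-0.0048,0.0004,0.1,
```

move_arm --increments '[0.0007,-0.0047,0.0004,0.1,0.0013,-0.0094,0.0007,0.2,0.0019,-0.0142,0.001,0.3,0.0018,-0.0142,0.001,0.3,0.0018,-0.0142,0.001,0.3,0.0017,-0.0142,0.001,0.3,0.0016,-0.0142,0.001,0.3,0.0015,-0.0142,0.001,0.3,0.0015,-0.0142,0.001,0.3,0.0014,-0.0142,0.001,0.3]' --fingers 80

```text
t: 128.9
eef_pos: [0.5753, 0.1828, 0.2433]
orientation: [-0.129, 0.99, -0.022, -0.061]
force: [0.5, 1.1, -0.6]
finger_gap: 0.686
```

move_arm --increments '[0.0013,-0.0142,0.001,0.3,0.0012,-0.0142,0.001,0.3,0.0012,-0.0142,0.001,0.3,0.001,-0.0142,0.001,0.3,0.001,-0.0142,0.001,0.3,0.001,-0.0142,0.001,0.3,0.001,-0.0142,0.001,0.3,0.0008,-0.0142,0.001,0.3,0.0007,-0.0142,0.001,0.3,0.0006,-0.0142,0.001,0.3]'

```text
t: 130.15
eef_pos: [0.5996, 0.0321, 0.2386]
orientation: [-0.102, 0.993, -0.023, -0.06]
force: [0.5, 0.2, -0.3]
finger_gap: 0.685
```

move_arm --increments '[0.0006,-0.0142,0.001,0.3,0.0005,-0.0142,0.001,0.3,0.0004,-0.0142,0.001,0.3,0.0003,-0.011,0.001,0.3,0,-0.006,0.0005,0,0,-0.003,0,0,0,0,0,0,0,0,0,0,0,0,0,0,0,0,0,0]'

```text
t: 131.4
eef_pos: [0.6103, -0.0337, 0.2362]
orientation: [-0.091, 0.994, -0.023, -0.06]
force: [0.5, 0.1, 0.0]
finger_gap: 0.682
```

Run:
```python
from h import *
h=hk(197.9,.145);v=(.611,-.033)
legs((*v,.14,100.4,8),(*v,.056,100.4,9),(*v,.24,100.4,10),(*h,.235,107.9,30))
```

```text
cur [ 0.6103 -0.0337  0.2362] yaw 100.6 j7 1.91 F [0.5 0.1 0. ] gap 0.682 t 131.4 zt [-0.1147 -0.0575]
->  [ 6.110e-01 -3.300e-02  1.400e-01  1.004e+02]
-0.0007,0.0002,0.0053,0.0, -0.0014,0.0004,0.0106,0.0, -0.0021,0.0007,0.0159,0.0, -0.0021,0.0007,0.0159,0.0, -0.0021,0.0007,0.0159,0.0, -0.0021,0.0007,0.0159,0.0, -0.0014,0.0004,0.0106,0.0, -0.0007,0.0002,0.0053,0.0, 
->  [ 6.110e-01 -3.300e-02  5.600e-02  1.004e+02]
-0.0005,0.0001,0.0040,0.0, -0.0010,0.0003,0.0079,0.0, -0.0015,0.0004,0.0119,0.0, -0.0015,0.0004,0.0119,0.0, -0.0015,0.0004,0.0119,0.0, -0.0015,0.0004,0.0119,0.0, -0.0015,0.0004,0.0119,0.0, -0.0010,0.0003,0.0079,0.0, -0.0005,0.0001,0.0040,0.0, 
->  [ 6.110e-01 -3.300e-02  2.400e-01  1.004e+02]
0.0009,-0.0003,-0.0076,0.0, 0.0019,-0.0006,-0.0152,0.0, 0.0028,-0.0008,-0.0228,0.0, 0.0028,-0.0008,-0.0228,0.0, 0.0028,-0.0008,-0.0228,0.0, 0.0028,-0.0008,-0.0228,0.0, 0.0028,-0.0008,-0.0228,0.0, 0.0028,-0.0008,-0.0228,0.0, 0.0019,-0.0006,-0.0152,0.0, 0.0009,-0.0003,-0.0076,0.0, 

->  [  0.408   0.274   0.235 107.9  ]
0.0017,0.0040,0.0001,-0.1, 0.0034,0.0081,0.0003,-0.2, 0.0051,0.0121,0.0004,-0.3, 0.0050,0.0121,0.0004,-0.3, 0.0050,0.0121,0.0004,-0.3, 0.0049,0.0122,0.0004,-0.3, 0.0048,0.0122,0.0004,-0.3, 0.0048,0.0122,0.0004,-0.3, 0.0047,0.0122,0.0004,-0.3, 0.0047,0.0123,0.0004,-0.3, 
0.0046,0.0123,0.0004,-0.3, 0.0046,0.0123,0.0004,-0.3, 0.0045,0.0123,0.0004,-0.3, 0.0044,0.0123,0.0004,-0.3, 0.0044,0.0124,0.0004,-0.3, 0.0043,0.0124,0.0004,-0.3, 0.0043,0.0124,0.0004,-0.3, 0.0042,0.0124,0.0004,-0.3, 0.0042,0.0124,0.0004,-0.3, 0.0041,0.0125,0.0004,-0.3, 
0.0040,0.0125,0.0004,-0.3, 0.0040,0.0125,0.0004,-0.3, 0.0039,0.0125,0.0004,-0.3, 0.0039,0.0125,0.0004,-0.3, 0.0038,0.0126,0.0004,-0.3, 0.0037,0.0126,0.0004,-0.3, 0.0037,0.0126,0.0004,-0.3, 0.0036,0.0126,0.0004,-0.3, 0.0024,0.0084,0.0003,-0.2, 0.0012,0.0042,0.0001,-0.1,
```

move_arm --increments '[-0.0007,0.0002,0.005,0,-0.0014,0.0004,0.0105,0,-0.002,0.0007,0.0155,0,-0.002,0.0007,0.0155,0,-0.002,0.0007,0.0155,0,-0.002,0.0007,0.0155,0,-0.0014,0.0004,0.01,0,-0.0007,0.0002,0.005,0,0,0,0,0,0,0,0,0]'

```text
t: 132.65
eef_pos: [0.6101, -0.0325, 0.1349]
orientation: [-0.091, 0.994, -0.023, -0.061]
force: [0.1, 0.2, -0.0]
finger_gap: 0.686
```

move_arm --increments '[-0.0005,0.0001,0.004,0,-0.001,0.0003,0.008,0,-0.0015,0.0004,0.0115,0,-0.0015,0.0004,0.0115,0,-0.0015,0.0004,0.0115,0,-0.0015,0.0004,0.0115,0,-0.0014,0.0003,0.0105,0,-0.001,0.0002,0.007,0,-0.0004,0,0.003,0,0,0,0,0]'

```text
t: 133.9
eef_pos: [0.6108, -0.0327, 0.0501]
orientation: [-0.091, 0.994, -0.024, -0.061]
force: [-0.7, -0.0, 0.9]
finger_gap: 0.689
```

move_arm --increments '[0,0,0,0,0,0,0,0,0,0,0,0,0,0,0,0,0,0,0,0,0.001,-0.0003,-0.009,0,0.002,-0.0006,-0.017,0,0.0028,-0.0008,-0.0228,0,0.0028,-0.0008,-0.0228,0,0.0028,-0.0008,-0.0228,0]' --fingers 255

```text
t: 135.15
eef_pos: [0.611, -0.0328, 0.1513]
orientation: [-0.091, 0.994, -0.023, -0.061]
force: [0.0, 0.4, -1.2]
finger_gap: 0.489
```

move_arm --increments '[0.0028,-0.0008,-0.0228,0,0.0028,-0.0008,-0.0228,0,0.0024,-0.0007,-0.02,0,0.0014,-0.0004,-0.012,0,0.0006,0,-0.005,0,0.0017,0.004,0,-0.1,0.0034,0.008,0.0003,-0.2,0.005,0.012,0.0004,-0.3,0.005,0.012,0.0004,-0.3,0.005,0.012,0.0004,-0.3]'

```text
t: 136.4
eef_pos: [0.5799, 0.0124, 0.2418]
orientation: [-0.101, 0.993, -0.023, -0.059]
force: [0.6, -0.2, -1.8]
finger_gap: 0.486
```

move_arm --increments '[0.0049,0.0122,0.0004,-0.3,0.0048,0.0122,0.0004,-0.3,0.0048,0.0122,0.0004,-0.3,0.0047,0.0122,0.0004,-0.3,0.0047,0.0122,0.0004,-0.3,0.0046,0.0123,0.0004,-0.3,0.0046,0.0123,0.0004,-0.3,0.0045,0.0123,0.0004,-0.3,0.0044,0.0123,0.0004,-0.3,0.0044,0.0124,0.0004,-0.3]'

```text
t: 137.65
eef_pos: [0.5013, 0.1294, 0.24]
orientation: [-0.129, 0.99, -0.021, -0.059]
force: [0.8, 0.7, -1.1]
finger_gap: 0.48
```

move_arm --increments '[0.0043,0.0124,0.0004,-0.3,0.0043,0.0124,0.0004,-0.3,0.0042,0.0124,0.0004,-0.3,0.0042,0.0124,0.0004,-0.3,0.0041,0.0125,0.0004,-0.3,0.004,0.0125,0.0004,-0.3,0.004,0.0125,0.0004,-0.3,0.003,0.009,0.0003,-0.3,0.0015,0.005,0,0,0,0,0,0]'

```text
t: 138.9
eef_pos: [0.436, 0.2243, 0.2386]
orientation: [-0.152, 0.986, -0.019, -0.06]
force: [0.1, -0.3, -1.1]
finger_gap: 0.48
```

Run:
```python
from h import *
h=hk(197.9,.145)
legs((*h,.19,107.9,9),(*h,.103,107.9,8))
```

```text
cur [0.436  0.2243 0.2386] yaw 107.6 j7 1.42 F [ 0.1 -0.3 -1.1] gap 0.480 t 138.9 zt [-0.1115 -0.0566]
->  [  0.408   0.274   0.19  107.9  ]
0.0003,0.0027,0.0023,-0.0, 0.0005,0.0054,0.0046,-0.0, 0.0008,0.0081,0.0069,-0.0, 0.0008,0.0081,0.0069,-0.0, 0.0008,0.0081,0.0069,-0.0, 0.0007,0.0081,0.0069,-0.0, 0.0007,0.0081,0.0069,-0.0, 0.0005,0.0054,0.0046,-0.0, 0.0002,0.0027,0.0023,-0.0, 
->  [4.080e-01 2.740e-01 1.030e-01 1.079e+02]
-0.0006,0.0001,0.0048,-0.0, -0.0012,0.0002,0.0096,-0.0, -0.0018,0.0003,0.0144,-0.0, -0.0018,0.0003,0.0144,-0.0, -0.0018,0.0003,0.0144,-0.0, -0.0018,0.0003,0.0144,-0.0, -0.0012,0.0002,0.0096,-0.0, -0.0006,0.0001,0.0048,-0.0,
```

move_arm --increments '[0.0003,0.0027,0.0023,0,0.0005,0.0054,0.0046,0,0.0008,0.008,0.0069,0,0.0008,0.008,0.0069,0,0.0008,0.008,0.0069,0,0.0007,0.008,0.0069,0,0.0007,0.008,0.006,-0.1,0.0005,0.0054,0.003,-0.1,0.0002,0.0027,0,0,0,0,0,0]'

```text
t: 140.15
eef_pos: [0.4075, 0.2766, 0.1912]
orientation: [-0.154, 0.986, -0.02, -0.06]
force: [1.0, 0.3, -0.6]
finger_gap: 0.48
```

move_arm --increments '[-0.0006,0.0001,0.005,0,-0.0012,0.0002,0.0096,0,-0.0018,0.0003,0.014,0,-0.0018,0.0003,0.014,0,-0.0018,0.0003,0.014,0,-0.0018,0.0003,0.014,0,-0.0012,0.0002,0.009,0,-0.0006,0.0001,0.004,0,0,0,0,0,0,0,0,0]'

```text
t: 141.4
eef_pos: [0.4083, 0.2758, 0.1006]
orientation: [-0.153, 0.986, -0.02, -0.06]
force: [0.4, 0.7, -0.3]
finger_gap: 0.486
```

Run:
```python
from h import *
h=hk(197.9,.092)
legs((*hk(197.9,.145),.102,107.9,3),(*h,.102,107.9,8),(*h,.084,107.9,5),(*h,.22,107.9,9))
```

```text
cur [0.4083 0.2758 0.1006] yaw 107.7 j7 1.39 F [ 0.4  0.7 -0.3] gap 0.486 t 141.4 zt [-0.112  -0.0584]
->  [4.080e-01 2.740e-01 1.020e-01 1.079e+02]
0.0002,-0.0005,-0.0003,-0.1, 0.0004,-0.0011,-0.0006,-0.1, 0.0002,-0.0005,-0.0003,-0.1, 
->  [4.590e-01 2.900e-01 1.020e-01 1.079e+02]
-0.0029,0.0000,-0.0004,-0.0, -0.0058,0.0000,-0.0007,-0.0, -0.0088,0.0000,-0.0011,-0.0, -0.0088,0.0000,-0.0011,-0.0, -0.0088,0.0000,-0.0011,-0.0, -0.0088,0.0000,-0.0011,-0.0, -0.0058,0.0000,-0.0007,-0.0, -0.0029,0.0000,-0.0004,-0.0, 
->  [4.590e-01 2.900e-01 8.400e-02 1.079e+02]
-0.0002,0.0000,0.0020,-0.0, -0.0005,0.0001,0.0040,-0.0, -0.0007,0.0001,0.0060,-0.0, -0.0005,0.0001,0.0040,-0.0, -0.0002,0.0000,0.0020,-0.0, 
->  [  0.459   0.29    0.22  107.9  ]
0.0008,-0.0001,-0.0064,-0.0, 0.0016,-0.0003,-0.0128,-0.0, 0.0024,-0.0004,-0.0193,-0.0, 0.0024,-0.0004,-0.0193,-0.0, 0.0024,-0.0004,-0.0193,-0.0, 0.0024,-0.0004,-0.0193,-0.0, 0.0024,-0.0004,-0.0193,-0.0, 0.0016,-0.0003,-0.0128,-0.0, 0.0008,-0.0001,-0.0064,-0.0,
```

move_arm --increments '[0.0002,-0.0006,-0.0008,-0.1,0.0003,-0.001,-0.0008,-0.1,-0.003,0,-0.0005,0,-0.0058,0,-0.0008,0,-0.0088,0,-0.0011,0,-0.0088,0,-0.0011,0,-0.0088,0,-0.0011,0,-0.008,0,-0.0009,0,-0.005,0,-0.0005,0,-0.002,0,0,0]'

```text
t: 142.65
eef_pos: [0.4614, 0.2914, 0.103]
orientation: [-0.154, 0.986, -0.02, -0.059]
force: [0.2, 0.5, -1.0]
finger_gap: 0.489
```

move_arm --increments '[0,0,0,0,-0.0002,0,0.002,0,-0.0005,0,0.004,0,-0.0007,0,0.006,0,-0.0005,0,0.004,0,-0.0002,0,0.002,0,0,0,0,0,0,0,0,0,0,0,0,0,0,0,0,0]'

```text
t: 143.9
eef_pos: [0.4604, 0.2909, 0.0847]
orientation: [-0.155, 0.986, -0.019, -0.06]
force: [-0.2, 0.6, 0.6]
finger_gap: 0.485
```

Run:
```python
from h import *
h=hk(197.9,.092)
legs((*h,.084,107.9,3))
```

```text
cur [0.4604 0.2909 0.0847] yaw 107.9 j7 1.45 F [-0.2  0.6  0.6] gap 0.485 t 143.9 zt [-0.1118 -0.0567]
->  [4.590e-01 2.900e-01 8.400e-02 1.079e+02]
0.0004,-0.0001,0.0002,-0.0, 0.0008,-0.0002,0.0005,-0.0, 0.0004,-0.0001,0.0002,-0.0,
```

move_arm --increments '[0,0,0,0,0,0,0,0,0,0,0,0,0,0,0,0,0.0008,-0.0001,-0.0064,0,0.0016,-0.0003,-0.0128,0,0.0024,-0.0004,-0.0193,0,0.0024,-0.0004,-0.0193,0,0.0024,-0.0004,-0.0193,0,0.0024,-0.0004,-0.0193,0]' --fingers 80

```text
t: 145.15
eef_pos: [0.4609, 0.2907, 0.1879]
orientation: [-0.154, 0.986, -0.019, -0.059]
force: [0.6, 0.2, -0.2]
finger_gap: 0.686
```

move_arm --increments '[0.0024,-0.0004,-0.0193,0,0.0024,-0.0004,-0.0193,0,0.004,0,-0.02,0,0.012,0,-0.02,0,0.015,0,-0.02,0,0.015,-0.005,-0.01,0,0.01,-0.005,0,0,0,0,0,0,0,0,0,0,0,0,0,0]'

```text
t: 146.4
eef_pos: [0.4191, 0.2666, 0.3152]
orientation: [-0.153, 0.987, -0.016, -0.054]
force: [-0.7, 0.6, 0.8]
finger_gap: 0.688
```

Run:
```python
from h import *
legs((.42,.28,.3,107.9,1))
for n in('wrist','side'):
    d=get(n,n+'_end');g=d['pixels'].mean(2)
    for k in range(5):
        a=197.9+72*k
        for r in(.092,):
            u,v=proj(d,[*hk(a,r),.136]);m,w=proj(d,[*hk(a,r),.094])
            f=lambda u,v:int(g[int(v)-1:int(v)+2,int(u)-1:int(u)+2].mean()) if 2<u<637 and 2<v<477 else None
            t=np.radians(a+90);s=[f(*proj(d,[*(hk(a,r)+q*np.array([np.cos(t),np.sin(t)])),.136])) for q in(-.035,-.028,-.018,-.009,0,.009,.018,.028,.035)]
            print(n,'hook',k,round(a%360),'loop px',np.round([u,v]),'profile',s)
```

```text
cur [0.4191 0.2666 0.3152] yaw 107.7 j7 1.31 F [-0.7  0.6  0.8] gap 0.688 t 146.4 zt [-0.1015 -0.048 ]
->  [  0.42   0.28   0.3  107.9 ]
-0.0066,0.0128,0.0143,-0.2, 
wrist hook 0 198 loop px [329. 278.] profile [95, 94, 245, 245, 245, 245, 249, 98, 98]
wrist hook 1 270 loop px [242. 337.] profile [252, 73, 15, 15, 15, 15, 15, 15, 15]
wrist hook 2 342 loop px [278. 424.] profile [157, 234, 13, 22, 21, 19, 22, 22, 22]
wrist hook 3 54 loop px [378. 424.] profile [22, 22, 23, 20, 18, 228, 17, 23, 22]
wrist hook 4 126 loop px [415. 338.] profile [23, 22, 23, 60, 85, 86, 86, 86, 87]
side hook 0 198 loop px [303. 176.] profile [160, 163, 200, 215, 228, 194, 175, 160, 148]
side hook 1 270 loop px [332. 188.] profile [70, 85, 204, 199, 196, 185, 98, 68, 72]
side hook 2 342 loop px [360. 176.] profile [122, 164, 215, 223, 222, 223, 224, 227, 225]
side hook 3 54 loop px [348. 158.] profile [207, 218, 217, 216, 217, 223, 224, 182, 42]
side hook 4 126 loop px [314. 158.] profile [119, 169, 202, 186, 162, 204, 186, 156, 163]
```

```bash
python3 -c "
from rig import order
print(order.hand_in())"
```

```text
the job is handed in; nothing more can be done
None
```

The job is handed in at about 146 s of the 210 s limit, but one of the three hung loggers could not be confirmed in the last check.

**What I did**
- **Docking:** I stood the three white loggers in the three pockets and left the yellow and orange look-alikes alone. I swung the clamp shut and held it shut for several seconds.
- **Hanging:** I opened the clamp and turned the carousel. I hung one logger on hook 2 and one on hook 1, turned the carousel again and hung the last on hook 0.

**What the checks showed**
- **Clamp:** the bar was at pixel (343,273) against (343,273.5) expected for fully shut. It had stopped dead under about 12 N of downward push.
- **Lowering onto the hooks:** each loop met its peg at the height I had worked out, with the force reading changing as its weight came off the grip.
- **Final pictures:** a bright bar of the right 42 mm width shows at hook 0 in the wrist view and at hook 1 in the side view.
- **Not confirmed:** hook 2 is under the cover and the final brightness check there was unclear. I saw that logger's loop on the hook before the second turn, but not after it.
- **Not measured:** whether each logger reached home depth, and whether the mug and stapler stayed where they were. I had no contact with either that I know of.
- **Tool tilt:** the tool's lean grew to about 7 degrees during fast moves, with no visible harm.

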